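# Shut down a drying chamber, unscrew its cover and unload the weighing bottles

### The job

Switch off the small drying chamber by flipping its bat toggle over to the other side (to the right), then loosen all four captive thumbscrews of its cover plate by turning each one a quarter turn anticlockwise. Lift the cover plate free by its handle and lay it down flat, handle up, in the enamel tray; then take out every weighing bottle that is in the chamber and stand it upright in the same tray, beside the cover, leaving the beaker and the petri dish behind the work undisturbed.

Things in the scene. Friction and masses are not known exactly. Their poses are not given: they have to be found in the camera images.
- chamber: Fixed white drying chamber, 130 (x) x 272 (y) mm, 95 mm high to the ledges under its cover (end walls 101). Origin: centre of its underside, on the worktop; a grey toggle pod (62 mm deep, 76 wide, 33 high) is on the middle of its -x side. Cavity 120 (x) x 196 (y) mm, centred, floor 38 mm above the origin, 57 mm deep. Stands left or right of the tray, yaw within 0.25 rad.
- toggle (a joint): Steel bat toggle on the pod; rad, 0 upright, limits +-0.42. Positive leans to the chamber's +y (left, ON, as it starts), negative to its -y (right, OFF; off below -0.25). It swings about the chamber's x axis, falls past its centre by its own weight and stays; under 1 N at the tip moves it; the end stops are hard.
- toggle_pivot (a point): Pivot of the toggle, 98 mm out from the chamber's origin along -x, 40 mm above the worktop; 33 mm from the chamber's wall.
- toggle_tip (a point): Near the end of the bat, 45 mm from the pivot (the bat is 48 mm long from the pivot, 7 mm thick, 13 mm at its end).
- cover: Loose aluminium cover plate 126 (x) x 258 (y) x 4 mm, about 0.4 kg with its four captive screws. Origin: centre of the plate's underside; z up through the handle. On the chamber: axes as the chamber's, origin 95 mm up, 2 to 3 mm of play; held until all screws are loose. Screw feet hang 13 mm below the underside, so in the tray the origin is 15 mm above the tray's.
- cover_handle (a point): Centre of the black bridge handle's bar, 30 mm above the plate's underside; the bar is 12 mm thick (x), 14 mm high, 90 mm long along the cover's y; its top is 37 mm above the underside.
- tray: Loose white enamel tray with dark rim, 265 (x) x 345 (y) x 35 mm, 0.72 kg. Origin: centre of its underside; floor 2 mm thick, flat within +-120 mm in x and +-160 mm in y. It may be knocked a few cm aside while you work.
- beaker: Bystander: small clear beaker, 45 mm wide, 57 mm high, behind the work; origin at the centre of its underside. Leave alone.
- petri_dish: Bystander: shallow round petri dish, 60 mm wide, 14 mm high, behind the work; origin at the centre of its underside. Leave alone.
- screw_1 (a joint): Angle of captive quarter-turn thumbscrew 1 at the cover's x = -38, y = -117 mm; rad, limits 0 to 1.57, starts at 0 to 0.2 (fast). Grows anticlockwise seen from above; loose above 1.2 (turn to about 1.5 so that its foot passes the slot below). At 0 its wing lies along the cover's x, at 1.57 along its y. Friction 0.04 N m; stays where left, does not rise.
- screw_1_wing (a point): Middle of screw 1's wing, on its axis, 21.5 mm above the plate's underside. The steel wing is 34 mm long, 10 mm thick, 20 mm high (11.5 to 31.5 mm above the underside).
- screw_2 (a joint): Angle of captive quarter-turn thumbscrew 2 at the cover's x = -38, y = +117 mm; rad, limits 0 to 1.57, starts at 0 to 0.2 (fast). Grows anticlockwise seen from above; loose above 1.2 (turn to about 1.5 so that its foot passes the slot below). At 0 its wing lies along the cover's x, at 1.57 along its y. Friction 0.04 N m; stays where left, does not rise.
- screw_2_wing (a point): Middle of screw 2's wing, on its axis, 21.5 mm above the plate's underside. The steel wing is 34 mm long, 10 mm thick, 20 mm high (11.5 to 31.5 mm above the underside).
- screw_3 (a joint): Angle of captive quarter-turn thumbscrew 3 at the cover's x = +38, y = -117 mm; rad, limits 0 to 1.57, starts at 0 to 0.2 (fast). Grows anticlockwise seen from above; loose above 1.2 (turn to about 1.5 so that its foot passes the slot below). At 0 its wing lies along the cover's x, at 1.57 along its y. Friction 0.04 N m; stays where left, does not rise.
- screw_3_wing (a point): Middle of screw 3's wing, on its axis, 21.5 mm above the plate's underside. The steel wing is 34 mm long, 10 mm thick, 20 mm high (11.5 to 31.5 mm above the underside).
- screw_4 (a joint): Angle of captive quarter-turn thumbscrew 4 at the cover's x = +38, y = +117 mm; rad, limits 0 to 1.57, starts at 0 to 0.2 (fast). Grows anticlockwise seen from above; loose above 1.2 (turn to about 1.5 so that its foot passes the slot below). At 0 its wing lies along the cover's x, at 1.57 along its y. Friction 0.04 N m; stays where left, does not rise.
- screw_4_wing (a point): Middle of screw 4's wing, on its axis, 21.5 mm above the plate's underside. The steel wing is 34 mm long, 10 mm thick, 20 mm high (11.5 to 31.5 mm above the underside).
- bottle_1: Lidded glass weighing bottle, 37 mm in diameter, 55 mm high with fixed lid and knob (straight glass to 34 mm, lid widest at 36 mm, tapering above), 50 g; origin at the centre of its underside. Two to four stand in a row along the chamber's y, about 45 mm apart, under the cover (absent ones read None). There is room for fingers on its two sides along the chamber's x.
- bottle_2: Lidded glass weighing bottle, 37 mm in diameter, 55 mm high with fixed lid and knob (straight glass to 34 mm, lid widest at 36 mm, tapering above), 50 g; origin at the centre of its underside. Two to four stand in a row along the chamber's y, about 45 mm apart, under the cover (absent ones read None). There is room for fingers on its two sides along the chamber's x.
- bottle_3: Lidded glass weighing bottle, 37 mm in diameter, 55 mm high with fixed lid and knob (straight glass to 34 mm, lid widest at 36 mm, tapering above), 50 g; origin at the centre of its underside. Two to four stand in a row along the chamber's y, about 45 mm apart, under the cover (absent ones read None). There is room for fingers on its two sides along the chamber's x.
- bottle_4: Lidded glass weighing bottle, 37 mm in diameter, 55 mm high with fixed lid and knob (straight glass to 34 mm, lid widest at 36 mm, tapering above), 50 g; origin at the centre of its underside. Two to four stand in a row along the chamber's y, about 45 mm apart, under the cover (absent ones read None). There is room for fingers on its two sides along the chamber's x.

How it is judged:
On the way, in this order (a step that is already met when the one before it is completed fails the run):
1. the toggle is flipped over to OFF while the cover is still on (value of joint toggle below -0.25 rad), for 0.2 s.
2. all four thumbscrews are loosened (value of joint each of screw_1, screw_2, screw_3, screw_4 above 1.2 rad), for 0.2 s.
3. the cover lies flat in the tray, let go (x of cover in the frame of tray between -0.08 and 0.08 m and y of cover in the frame of tray between -0.08 and 0.08 m and z of cover in the frame of tray below 0.03 m and angle between cover's own z axis and vertical below 0.1 rad and contact force between cover and the fingers below 0.1 N), for 0.2 s.
4. every bottle of the chamber stands in the tray (x of bottle_1 in the frame of tray between -0.115 and 0.115 m and y of bottle_1 in the frame of tray between -0.155 and 0.155 m and z of each of bottle_1, bottle_2, bottle_3, bottle_4 in the frame of tray below 0.015 m and angle between each of bottle_1, bottle_2, bottle_3, bottle_4's own z axis and vertical below 0.2 rad and x of bottle_2 in the frame of tray between -0.115 and 0.115 m and y of bottle_2 in the frame of tray between -0.155 and 0.155 m and x of bottle_3 in the frame of tray between -0.115 and 0.115 m and y of bottle_3 in the frame of tray between -0.155 and 0.155 m and x of bottle_4 in the frame of tray between -0.115 and 0.115 m and y of bottle_4 in the frame of tray between -0.155 and 0.155 m), for 0.2 s.
At the end, for the whole second after the job is handed in: Toggle at OFF (below -0.25 rad); cover handle up, flat within 0.1 rad, centre within 80 mm of the tray's along either axis, under 30 mm above it; every bottle present upright within 0.2 rad on the tray floor (+-115 mm x, +-155 mm y); all released and at rest (all of step 3 and all of step 4 and value of joint toggle below -0.25 rad and linear speed of each of cover, bottle_1, bottle_2, bottle_3, bottle_4 below 0.03 m/s and contact force between each of bottle_1, bottle_2, bottle_3, bottle_4 and the fingers below 0.1 N); the robot touches nothing.
It fails at once if a bystander (beaker or petri dish) is pushed more than 30 mm (distance of any of beaker, petri_dish from where it was at the start of the episode above 0.03 m).
Of bottle_1, bottle_2, bottle_3, bottle_4 only 2 to 4 are there at a start; the rules pass over those that are not, and their reading is None.
At some moment in a run one of tray may be knocked a few centimetres aside while the robot is not near it.
It also fails if it takes over 210 s, if anything falls off the work surface, if the arm or the gripper's body presses on something with over 40 N, if the wrist force passes 120 N, or if a joint passes its speed limit or range.

### The arm

A 6-joint arm with a two-finger parallel gripper is mounted at the origin on a cart in front of the work surface, level with it; the furniture and walls round the work are solid. World frame = base frame: x ahead of the robot, y to its left, z up, the work surface at z = 0. Lengths are in m, angles in rad, forces in N, time in s.
With the tool pointing down it reaches from about 0.35 to 0.775 m from the base axis. Payload 7.3 kg.
Tool frame: the origin (TCP) lies midway between the tips of the shut fingers; the grasp point (between the pads) lies 19 mm behind it; x points along the fingers, z is the direction in which the jaws open and shut, and the axes are right-handed (so a half turn about x gives the same grasp; the last joint's range is limited). The gripper opens to 92 mm and grips with 3 to 60 N. Pads are 19 mm wide; open, the fingers measure 130 mm over their backs; the gripper's body (75 mm by 190 mm) begins 47 mm behind the grasp point.
Start: joints at [-1.479, 0.342, 1.524, -0, 1.275, -0.146], TCP at [0.124, -0.51, 0.19] pointing down, gripper open.
Joint ranges: [-2.53, 2.53], [-0.77, 2.02], [0.04, 2.7], [-1, 4.14], [0.28, 2.66], [-3.11, 3.11]. Speed limits (rad/s): [2.57, 2.57, 3.14, 3.14, 3.14, 3.14].

### API

Orientations are given as [roll, pitch, yaw] about the fixed x, y, z axes, in that order (R = Rz(yaw) Ry(pitch) Rx(roll)).
In Python, from cell import observe, cams, robot gives the robot as it stands.
- The arm moves only by the tool jog_arm, never from a script. Its argument "plan" is one flat list of numbers, 7 for each row, row after row: the turn, a rotation vector about the tool's x, y, z in degrees, then the shift along the tool's x, y, z in cm, then the opening, from -1 (shut) to 1 (fully open). In form: [ax, ay, az, x, y, z, jaw, ax, ay, az, x, y, z, jaw, ...]. A call has 1 to 10 rows; each row is the pose to reach, as a shift and turn from the pose commanded when the call began, along the tool's axes at that moment; what a row does not reach only later rows make up. A row lasts 1/10 s, in which the tool goes at most 50 mm and 8.59 degrees, less where a joint would pass 70% of its speed; a pose out of reach is approached as far as the arm can. A call with a gripper value outside its range is refused whole. The fingers move at their own pace and stop on an object; "newtons" is the grip in N (left out, the last holds). Time passes only in rows, so rows that repeat a pose let the fingers close. It gives the time, the measured TCP pose, the force and the opening at its end, in the units of the state.
- observe(): the state, without advancing time (a new reading comes with each control period).
- cams.read_camera(name): name is "side" or "top"; returns a dict with "image" (384x512x3 uint8, red, green, blue), "fov_y" (degrees; the focal length in pixels is half the picture's height over the tangent of half this angle, whatever the lens; pixels are square), "cx", "cy" (the principal point, pixels), "T" (4x4, takes a point from camera to world coordinates). Camera axes: x right, y down, z forward; pixel columns grow to the right and rows downward; lengths in m; the calibration is good to about 2 mm. A picture is of the moment at which its call begins. There is no depth.
- robot.hand_in(): hands the job in, once; it reports no verdict.
The state is a dict: "time": time; "qpos": joint angles; "qvel": joint speeds; "joint_efforts": joint torques, N m; "tool_pos": TCP position; "tool_rot": TCP orientation; "contact_force": force on the tool from outside, world axes, zero at the start; "torque": the same for the moment, N m; "opening": finger opening in m.
Only numpy, scipy, OpenCV 4.12 (cv2) and the standard library are available. Lean on these libraries where they do the work, as an engineer would, in place of code of your own. Each camera call takes 0.05 s, during which the arm holds its last target.

## Working session

There is one attempt and no reset: what is moved stays moved. The work goes in short steps, Python scripts to look and compute and a tool call to move; the robot and the scene stay as the last step left them, time stands still between calls to the robot, and variables do not carry over. Pictures are saved under pics/ and viewed, and the job is handed in when it is done.

Besides the shell and the picture viewer there is one more tool, called after "Call:" as name(argument=value, ...), one argument or row to a line, values as JSON. jog_arm: Moves the arm, as the interface text tells. Its arguments: {"type":"object","properties":{"plan":{"type":"array"},"newtons":{"type":"number"}},"required":["plan"]}

```bash
ls; mkdir -p pics
python3 - <<'E'
from cell import observe, cams, robot
import cv2
s=observe(); print(s)
for n in("side","top"):
    d=cams.read_camera(n); cv2.imwrite(f"pics/{n}0.png",d["image"][:,:,::-1]); print(n,d["fov_y"],d["cx"],d["cy"],d["T"].round(4).tolist(), d.keys())
E
```

```text
pics
{'time': 0.0, 'qpos': array([-1.47899065e+00,  3.42721081e-01,  1.52503705e+00,  3.91621885e-05,
        1.27540876e+00, -1.46024859e-01]), 'qvel': array([ 0.00067525,  0.00015999, -0.0002507 , -0.00087895, -0.00153368,
       -0.00114928]), 'joint_efforts': array([ 2.74768363e-04, -4.31243134e+01, -2.44217330e+01,  7.18441908e-02,
        5.60308888e-02, -1.06371911e-04]), 'tool_pos': array([ 0.12366517, -0.50973756,  0.18893888]), 'tool_rot': array([2.97178414, 1.56922165, 1.63880692]), 'contact_force': array([-0.35116781, -0.87013328, -0.75403904]), 'torque': array([-0.02863571, -0.02349467,  0.04372441]), 'opening': 0.0917431874567975}
side 48.96704902537598 265.65252586434457 188.7579435396606 [[0.9983, -0.0186, 0.055, 0.5623], [-0.0559, -0.5639, 0.8239, -0.9541], [0.0157, -0.8256, -0.564, 0.7672], [0.0, 0.0, 0.0, 1.0]] dict_keys(['image', 'fov_y', 'cx', 'cy', 'T'])
top 52.264649267148265 258.4862037336682 192.38224746425422 [[-0.0199, -0.9945, 0.1031, 0.4862], [-0.9998, 0.0203, 0.0028, -0.0172], [-0.0048, -0.103, -0.9947, 1.2306], [0.0, 0.0, 0.0, 1.0]] dict_keys(['image', 'fov_y', 'cx', 'cy', 'T'])
```

View pics/top0.png

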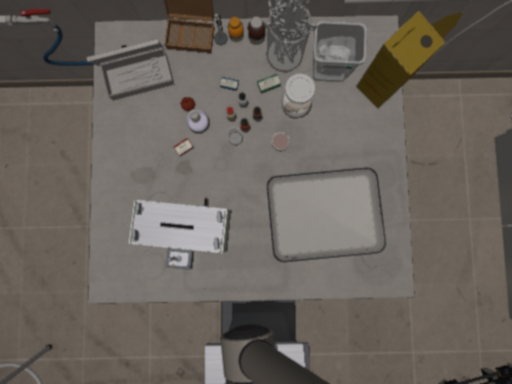

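View pics/side0.png

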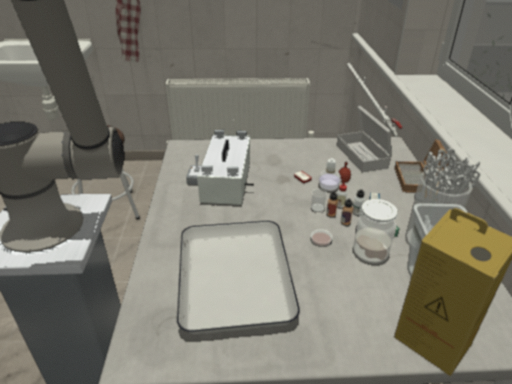

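```bash
cat > h.py <<'E'
from cell import observe, cams, robot
import cv2, numpy as np
from scipy.spatial.transform import Rotation as R
def K(d):
    f=384/2/np.tan(np.radians(d["fov_y"])/2); return f,d["cx"],d["cy"]
def grab(n,tag=None):
    d=cams.read_camera(n)
    if tag: cv2.imwrite(f"pics/{tag}.png",d["image"][:,:,::-1])
    return d
def proj(d,p):
    f,cx,cy=K(d); T=np.linalg.inv(d["T"]); q=np.atleast_2d(p)@T[:3,:3].T+T[:3,3]
    return np.c_[cx+f*q[:,0]/q[:,2],cy+f*q[:,1]/q[:,2]]
def plane(d,uv,z):
    f,cx,cy=K(d); uv=np.atleast_2d(uv).astype(float)
    r=np.c_[(uv[:,0]-cx)/f,(uv[:,1]-cy)/f,np.ones(len(uv))]@d["T"][:3,:3].T
    o=d["T"][:3,3]; return o+r*((z-o[2])/r[:,2])[:,None]
def crop(d,name,u0,v0,u1,v1,s,pts=None,cols=None):
    im=np.ascontiguousarray(cv2.resize(d["image"][v0:v1,u0:u1,::-1],None,fx=s,fy=s,interpolation=cv2.INTER_CUBIC))
    if pts is not None:
        for p in pts: cv2.circle(im,(int(round((p[0]+.5-u0)*s)),int(round((p[1]+.5-v0)*s))),2,(0,0,255),-1)
    cv2.imwrite(f"pics/{name}.png",im)
def chpts(P,yaw,L):
    c,s=np.cos(yaw),np.sin(yaw); L=np.atleast_2d(L).astype(float)
    return L@np.array([[c,s,0],[-s,c,0],[0,0,1]])+np.array([P[0],P[1],0])
def tool(dw):  # world vector -> tool axes, cm
    s=observe(); return R.from_euler("xyz",s["tool_rot"]).inv().apply(dw)*100
E
python3 - <<'E'
from h import *
d=grab("top"); crop(d,"t1",120,185,240,285,6)
d=grab("side"); crop(d,"s1",170,110,290,220,6)
print(R.from_euler("xyz",observe()["tool_rot"]).as_matrix().round(3))
E
```

```text
[[-0.     0.972  0.236]
 [ 0.001  0.236 -0.972]
 [-1.     0.    -0.001]]
```

View pics/t1.png

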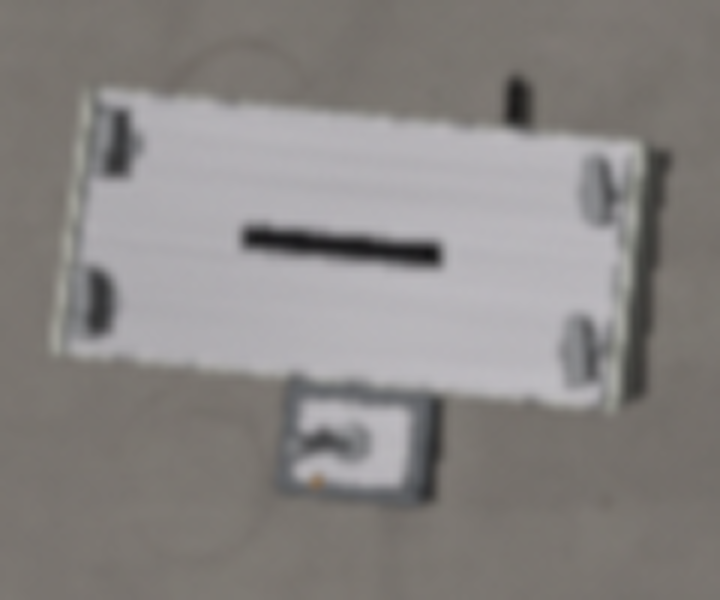

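View pics/s1.png

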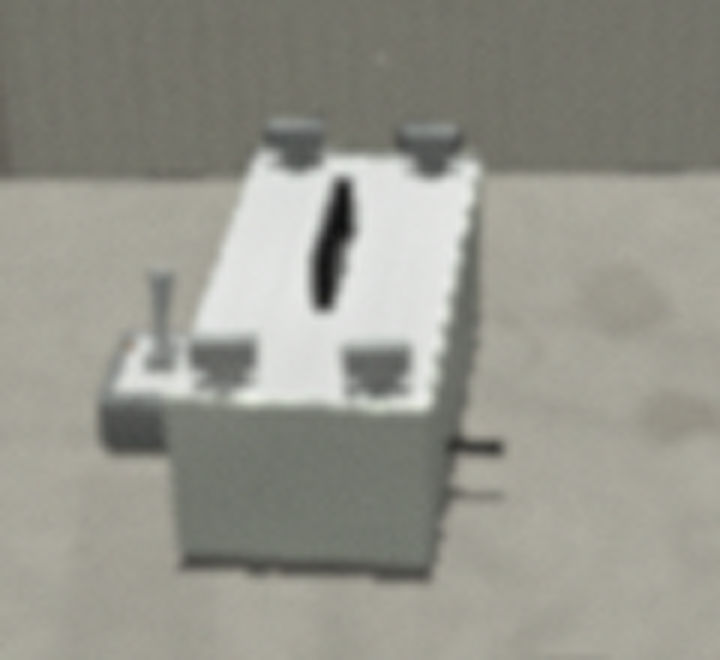

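```bash
cat > fit.py <<'E'
from h import *
from scipy.optimize import least_squares
t=grab("top"); s=grab("side")
L=[[.065,.136,.101],[.065,-.136,.101],[-.065,.136,.101],[-.065,-.136,.101],[0,.045,.132],[0,-.045,.132]]
UV=np.array([[90,92],[647,140],[55,352],[618,408],[243,237],[440,254]])/6+[120,185]-.5
L2=[[-.065,-.136,0],[.065,-.136,0],[-.065,-.136,.101],[.065,-.136,.101]]
UV2=np.array([[180,560],[432,572],[168,400],[436,408]])/6+[170,110]-.5
def res(p): return np.r_[(proj(t,chpts(p,p[2],L))-UV).ravel(),(proj(s,chpts(p,p[2],L2))-UV2).ravel()]
r=least_squares(res,[.4,.15,-.1],loss="soft_l1")
print(r.x); print(res(r.x).reshape(-1,2).round(1).tolist())
p=r.x
pts=np.array(L+L2+[[-.098,.0184,.0811],[.038,.117,.1265],[.038,-.117,.1265],[-.038,.117,.1265],[-.038,-.117,.1265],[-.098,0,.04]])
crop(t,"t2",120,185,240,285,6,proj(t,chpts(p,p[2],pts)))
crop(s,"s2",170,110,290,220,6,proj(s,chpts(p,p[2],pts)))
print(chpts(p,p[2],pts[-6:]).round(4).tolist())
E
python3 fit.py
```

```text
[ 0.51168853  0.21915901 -0.11421867]
[[-0.3, -1.0], [0.1, -0.2], [-0.2, 0.7], [0.3, 0.4], [-0.1, -0.1], [-1.0, 0.1], [0.3, 1.1], [0.7, 1.1], [-0.2, -0.2], [-0.5, 0.5]]
[[0.4164, 0.2486, 0.0811], [0.5628, 0.3311, 0.1265], [0.5361, 0.0986, 0.1265], [0.4873, 0.3397, 0.1265], [0.4606, 0.1073, 0.1265], [0.4143, 0.2303, 0.04]]
```

View pics/t2.png

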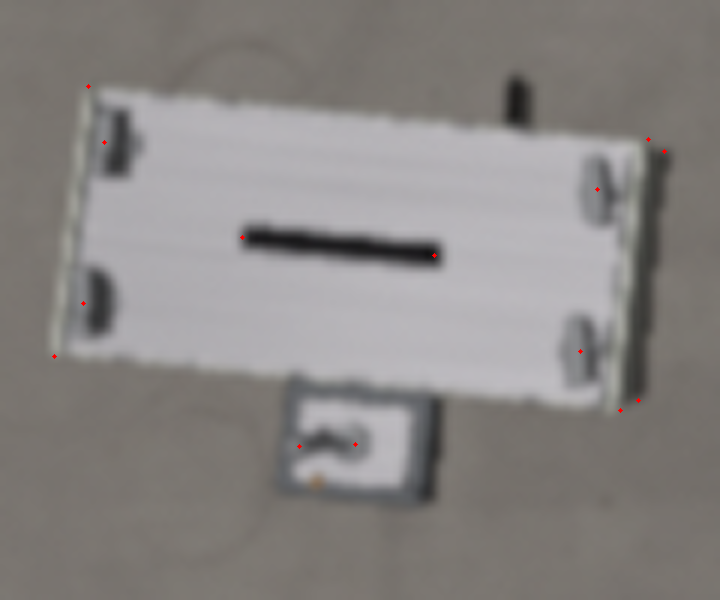

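View pics/s2.png

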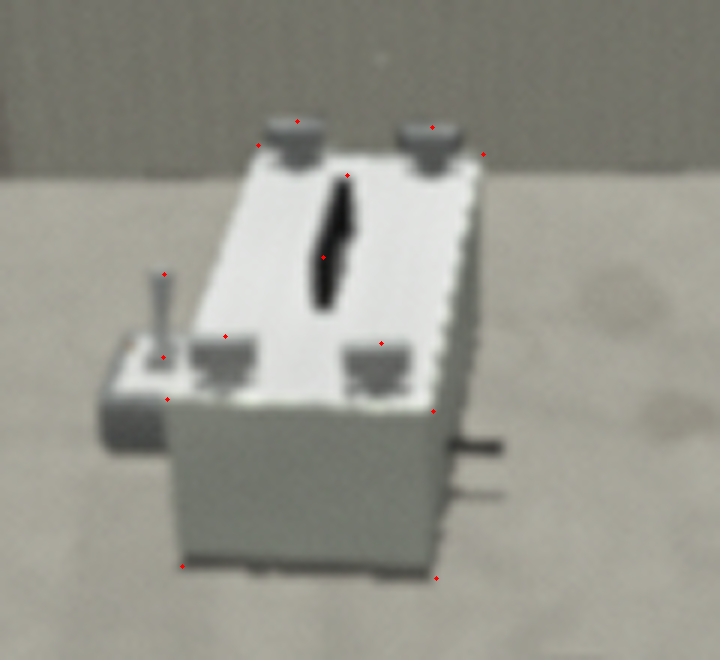

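```bash
cat >> h.py <<'E'
CH=np.array([0.51169,0.21916,-0.11422])
def Rd(phi):
    z=np.array([np.cos(phi),np.sin(phi),0]);x=np.array([0,0,-1.]);return np.c_[x,np.cross(z,x),z]
def go(*targets):  # each (pos, phi)
    s=observe(); R0=R.from_euler("xyz",s["tool_rot"]).as_matrix(); p=s["tool_pos"]
    print("at",p.round(4),"phi",round(float(np.arctan2(R0[1,2],R0[0,2])),4),"q",s["qpos"].round(2),"F",s["contact_force"].round(1),"open",round(s["opening"],4),"t",round(s["time"],1))
    for pos,phi in targets:
        v=R.from_matrix(R0.T@Rd(phi)).as_rotvec(degrees=True)
        d=R0.T@(np.array(pos)-p)*100
        print("->",np.round(pos,4),":",v.round(1).tolist(),d.round(2).tolist())
def ch(x,y,z): return chpts(CH,CH[2],[x,y,z])[0]
PY=CH[2]-np.pi/2; PX=CH[2]
E
python3 - <<'E'
from h import *
go(([.45,-.25,.25],-1.5),([.45,0,.25],PY),(ch(-.098,.06,.2),PY))
E
```

```text
at [ 0.1237 -0.5101  0.1894] phi -1.333 q [-1.48  0.34  1.52 -0.    1.28 -0.15] F [ 0.2 -0.6  0.2] open 0.0918 t 0.3
-> [ 0.45 -0.25  0.25] : [9.6, -0.0, -0.0] [-6.05, 37.84, -17.59]
-> [0.45 0.   0.25] : [20.2, -0.0, 0.0] [-6.04, 43.73, -41.89]
-> [0.4212 0.2899 0.2   ] : [20.2, -0.0, 0.0] [-1.02, 47.76, -70.74]
```

Call:
jog_arm(
  plan=[3, 0, 0, -6, 10, -4.5, -1, 6, 0, 0, -6, 20, -9, -1, 9.6, 0, 0, -6, 30, -13.5, -1, 9.6, 0, 0, -6, 37.8, -17.6, -1, 9.6, 0, 0, -6, 37.8, -17.6, -1, 9.6, 0, 0, -6, 37.8, -17.6, -1, 9.6, 0, 0, -6, 37.8, -17.6, -1, 9.6, 0, 0, -6, 37.8, -17.6, -1, 9.6, 0, 0, -6, 37.8, -17.6, -1, 9.6, 0, 0, -6, 37.8, -17.6, -1],
)

```text
time: 1.3
tool_pos: [0.4518, -0.2478, 0.2497]
tool_rot: [1.834, 1.57, 0.338]
contact_force: [-0.1, -0.3, -0.7]
opening: 0.0167
```

Run:
```python
from h import *
go(([.45,0,.25],PY),(ch(-.098,.07,.2),PY),(ch(-.098,.07,.069),PY))
```

```text
at [ 0.4518 -0.2478  0.2497] phi -1.496 q [-0.65  0.28  1.44  0.    1.42  0.84] F [-0.1 -0.3 -0.7] open 0.0167 t 1.3
-> [0.45 0.   0.25] : [10.8, -0.0, -0.0] [-0.03, 1.67, -24.73]
-> [0.4223 0.2999 0.2   ] : [10.8, -0.0, -0.0] [4.98, 1.15, -54.84]
-> [0.4223 0.2999 0.069 ] : [10.8, -0.0, -0.0] [18.08, 1.14, -54.83]
```

Call:
jog_arm(
  plan=[5, 0, 0, 0, 1.7, -10, -1, 10.8, 0, 0, 0, 1.7, -24.7, -1, 10.8, 0, 0, 0, 1.7, -24.7, -1, 10.8, 0, 0, 0, 1.7, -24.7, -1, 10.8, 0, 0, 0, 1.7, -24.7, -1, 10.8, 0, 0, 2.5, 1.4, -40, -1, 10.8, 0, 0, 2.5, 1.4, -40, -1, 10.8, 0, 0, 2.5, 1.2, -54.8, -1, 10.8, 0, 0, 2.5, 1.2, -54.8, -1, 10.8, 0, 0, 2.5, 1.2, -54.8, -1],
)

```text
time: 2.3
tool_pos: [0.4273, 0.2459, 0.2268]
tool_rot: [0.678, 1.57, -1.012]
contact_force: [1.1, -1.0, 0.5]
opening: 0.0003
```

Run:
```python
from h import *
go((ch(-.098,.07,.15),PY),(ch(-.098,.07,.069),PY),(ch(-.098,.03,.069),PY),(ch(-.098,.012,.069),PY))
```

```text
at [0.4273 0.2459 0.2268] phi -1.6901 q [ 0.37  0.25  1.54 -0.    1.34  2.06] F [ 1.1 -1.   0.5] open 0.0003 t 2.3
-> [0.4223 0.2999 0.15  ] : [-0.3, 0.0, -0.0] [7.68, -1.14, -5.3]
-> [0.4223 0.2999 0.069 ] : [-0.3, 0.0, -0.0] [15.78, -1.14, -5.31]
-> [0.4177 0.2601 0.069 ] : [-0.3, 0.0, -0.0] [15.78, -1.12, -1.31]
-> [0.4157 0.2423 0.069 ] : [-0.3, 0.0, -0.0] [15.78, -1.11, 0.49]
```

Call:
jog_arm(
  plan=[0, 0, 0, 0, 0, 0, -1, 0, 0, 0, 0, 0, 0, -1],
)

```text
time: 2.5
tool_pos: [0.4272, 0.2449, 0.2265]
tool_rot: [-0.397, 1.569, -2.084]
contact_force: [-0.4, 0.0, -0.0]
opening: 0.0003
```

Run:
```python
from h import *
go((ch(-.098,.07,.2),PY),(ch(-.098,.07,.069),PY),(ch(-.098,.03,.069),PY),(ch(-.098,.012,.069),PY))
```

```text
at [0.4272 0.2449 0.2265] phi -1.687 q [ 0.37  0.25  1.54 -0.    1.34  2.05] F [-0.4  0.  -0. ] open 0.0003 t 2.5
-> [0.4223 0.2999 0.2   ] : [-0.1, 0.1, 0.0] [2.64, -1.13, -5.4]
-> [0.4223 0.2999 0.069 ] : [-0.1, 0.1, 0.0] [15.74, -1.12, -5.42]
-> [0.4177 0.2601 0.069 ] : [-0.1, 0.1, 0.0] [15.75, -1.11, -1.42]
-> [0.4157 0.2423 0.069 ] : [-0.1, 0.1, 0.0] [15.75, -1.11, 0.38]
```

Call:
jog_arm(
  plan=[0, 0, 0, 2.6, -1.1, -5.4, -1, 0, 0, 0, 2.6, -1.1, -5.4, -1, 0, 0, 0, 7, -1.1, -5.4, -1, 0, 0, 0, 11, -1.1, -5.4, -1, 0, 0, 0, 15.8, -1.1, -5.4, -1, 0, 0, 0, 15.8, -1.1, -5.4, -1, 0, 0, 0, 15.8, -1.1, -5.4, -1, 0, 0, 0, 15.8, -1.1, -4.4, -1, 0, 0, 0, 15.8, -1.1, -3.4, -1, 0, 0, 0, 15.8, -1.1, -3.4, -1],
)

```text
time: 3.5
tool_pos: [0.4213, 0.2789, 0.0706]
tool_rot: [1.945, 1.568, 0.254]
contact_force: [0.3, 0.2, 0.1]
opening: 0.0006
```

Run:
```python
from h import *
go((ch(-.098,.03,.069),PY),(ch(-.098,.012,.069),PY))
d=grab("top"); crop(d,"t3",120,185,240,285,6)
d=grab("side"); crop(d,"s3",170,110,290,220,6)
```

```text
at [0.4213 0.2789 0.0706] phi -1.6902 q [ 0.43  0.44  1.74 -0.    0.96  2.12] F [0.3 0.2 0.1] open 0.0006 t 3.5
-> [0.4177 0.2601 0.069 ] : [-0.3, -0.0, -0.1] [0.16, -0.13, 1.91]
-> [0.4157 0.2423 0.069 ] : [-0.3, -0.0, -0.1] [0.15, -0.12, 3.71]
```

View pics/s3.png

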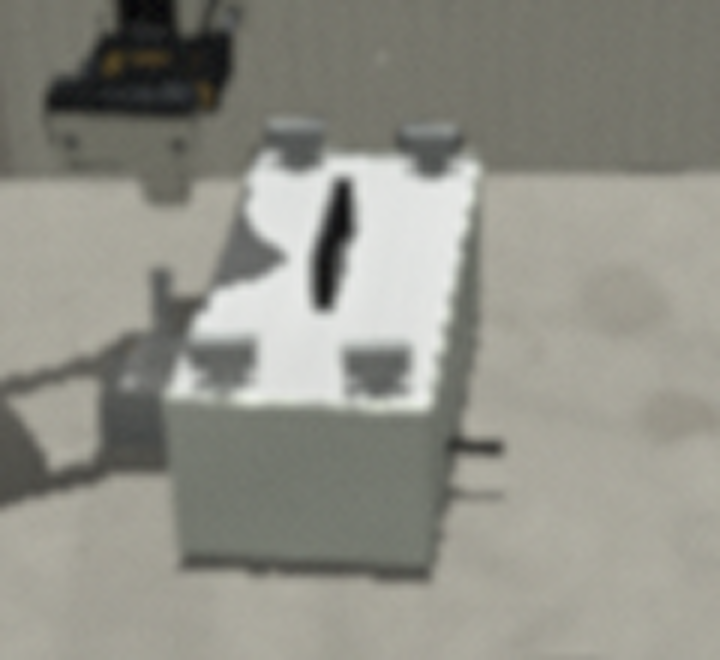

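Run:
```python
from h import *
d=grab("side");p=observe()["tool_pos"]
print((proj(d,p)-[170,110]+.5)*6, p); print((proj(d,ch(-.098,.0184,.081))-[170,110]+.5)*6)
d=grab("top"); print((proj(d,p)-[120,185]+.5)*6)
```

```text
[[178.41807844 263.45158809]] [0.42114153 0.28010355 0.06976031]
[[163.83569316 274.23651907]]
[[240.51486835 436.34230868]]
```

View pics/t3.png

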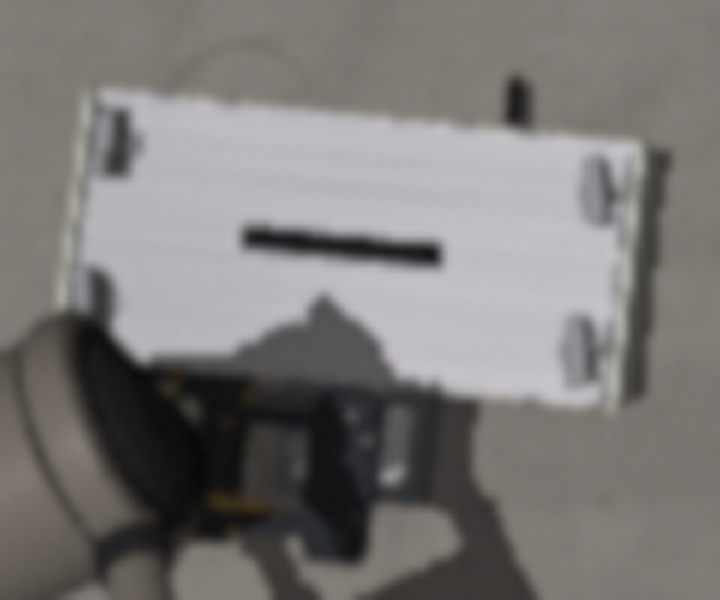

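Run:
```python
from h import *
d=grab("side"); crop(d,"s4",160,90,240,190,8)
d=grab("top"); crop(d,"t4",140,220,220,290,8)
```

```text
(no output)
```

View pics/s4.png

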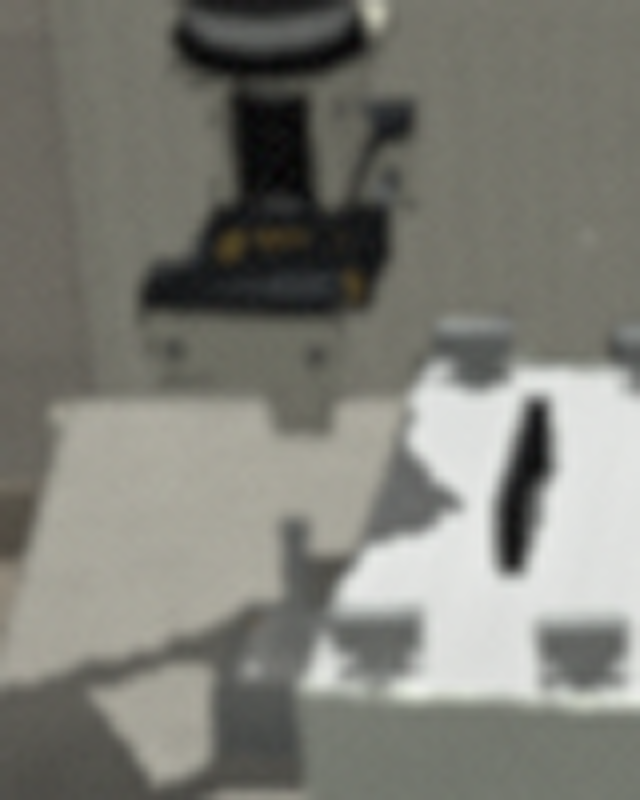

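View pics/t4.png

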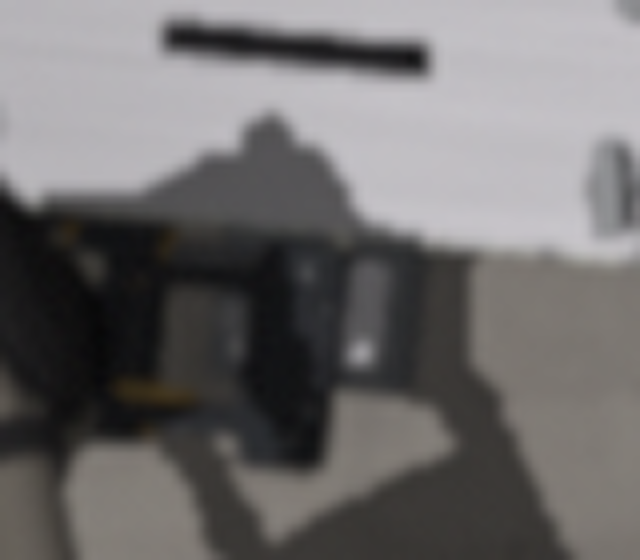

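Run:
```python
from h import *
s=observe(); print(s["tool_pos"],s["time"])
d=grab("top"); p=s["tool_pos"]
print(proj(d,[p,p+[0,0,.066],p+[0,0,.2]]))
crop(d,"t5",100,160,300,384,3,proj(d,[p,p+[0,0,.066],p+[0,0,.2]]))
```

```text
[0.42077319 0.28031327 0.06909823] 3.8
[[159.57145079 257.33807196]
 [153.46432639 258.81770176]
 [138.46975402 262.4505762 ]]
```

View pics/t5.png

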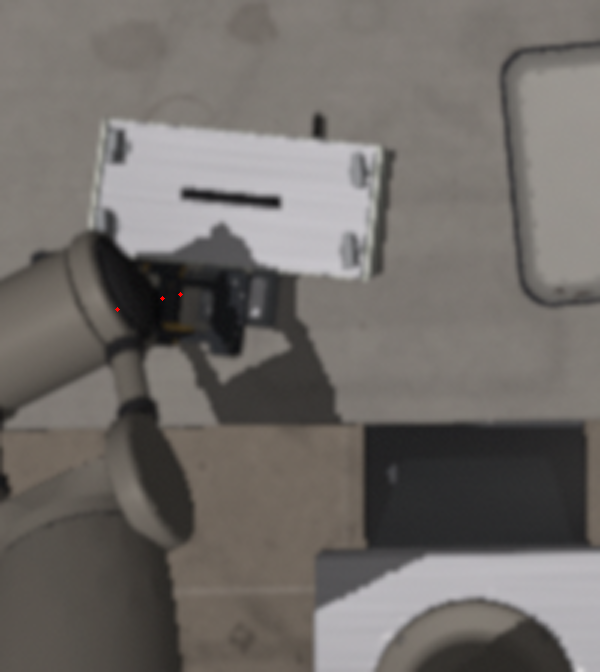

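Run:
```python
from h import *
go(([.42,.28,.2],PY),([.45,-.03,.2],PY),([.45,-.03,.08],PY))
```

```text
at [0.4207 0.2803 0.069 ] phi -1.6887 q [ 0.44  0.44  1.74 -0.    0.96  2.12] F [-0.7  0.1  0.6] open 0.0005 t 3.9
-> [0.42 0.28 0.2 ] : [-0.2, -0.0, -0.0] [-13.1, -0.06, 0.04]
-> [ 0.45 -0.03  0.2 ] : [-0.2, -0.0, -0.0] [-13.1, 6.56, 30.47]
-> [ 0.45 -0.03  0.08] : [-0.2, -0.0, -0.0] [-1.1, 6.56, 30.47]
```

Call:
jog_arm(
  plan=[0, 0, 0, -4.5, 0, 0, -1, 0, 0, 0, -9, 0, 0, -1, 0, 0, 0, -13, 0, 0, -1, 0, 0, 0, -13, 6.5, 15, -1, 0, 0, 0, -13, 6.5, 15, -1, 0, 0, 0, -13, 6.5, 15, -1, 0, 0, 0, -13, 6.5, 15, -1, 0, 0, 0, -13, 6.5, 30, -1, 0, 0, 0, -13, 6.5, 30, -1, 0, 0, 0, -13, 6.5, 30, -1],
)

```text
time: 4.85
tool_pos: [0.4494, -0.0264, 0.1988]
tool_rot: [-3.006, 1.571, 1.589]
contact_force: [1.5, -0.3, 0.1]
opening: 0.0002
```

Call:
jog_arm(
  plan=[0, 0, 0, 4, 0, 0, -1, 0, 0, 0, 8, 0, 0, -1, 0, 0, 0, 8, 0, 0, -1, 0, 0, 0, 8, 0, 0, -1],
)

```text
time: 5.25
tool_pos: [0.45, -0.025, 0.1193]
tool_rot: [-1.77, 1.57, 2.825]
contact_force: [1.8, -0.3, 0.5]
opening: 0.0002
```

Run:
```python
from h import *
go(([.45,-.03,.08],PY))
d=grab("side");t=grab("top");p=observe()["tool_pos"]
print(p,proj(d,p),proj(t,p))
u=proj(d,p)[0].astype(int); crop(d,"s6",u[0]-60,u[1]-60,u[0]+60,u[1]+40,6,proj(d,[p]))
u=proj(t,p)[0].astype(int); crop(t,"t6",u[0]-60,u[1]-50,u[0]+60,u[1]+50,6,proj(t,[p]))
```

```text
at [ 0.45   -0.025   0.1193] phi -1.6884 q [-0.23  0.28  1.82  0.    1.03  1.46] F [ 1.8 -0.3  0.5] open 0.0002 t 5.2
-> [ 0.45 -0.03  0.08] : [-0.2, -0.0, 0.1] [3.93, 0.07, 0.5]
[ 0.45132011 -0.02517585  0.12071042] [[200.78185154 193.2420237 ]] [[263.49030389 245.33405509]]
```

View pics/s6.png

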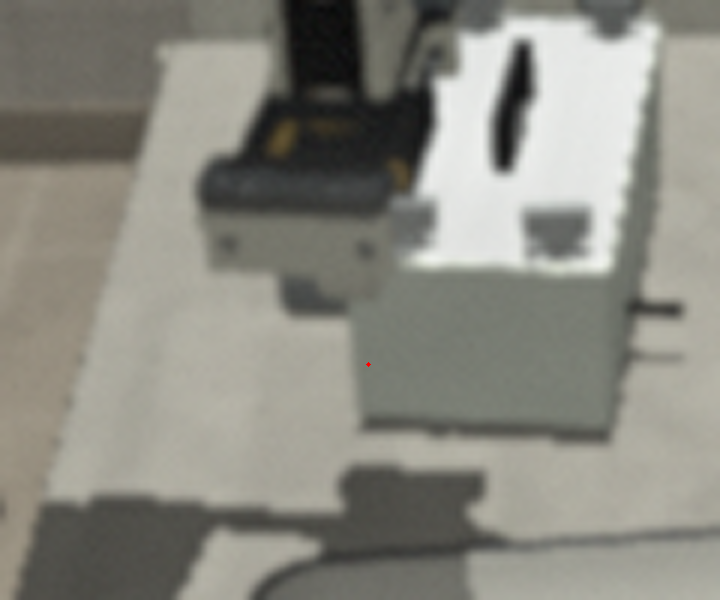

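View pics/t6.png

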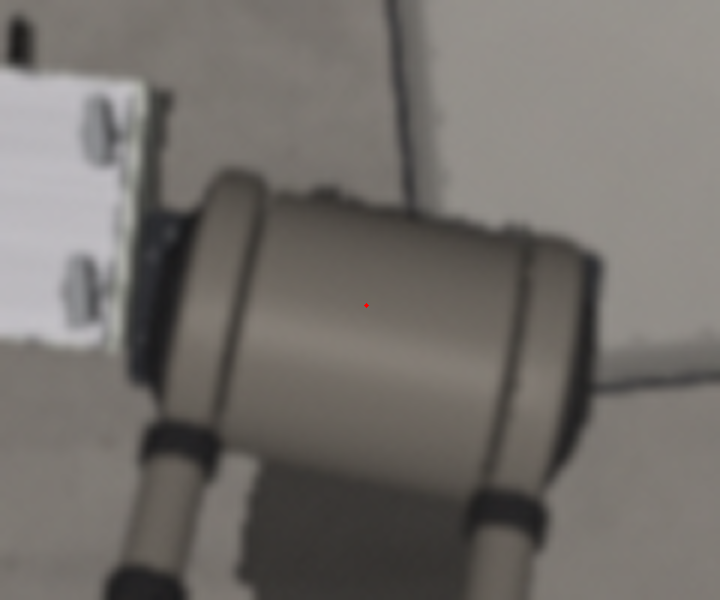

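Run:
```python
from h import *
s=observe();d=grab("side");t=grab("top");p=s["tool_pos"];RR=R.from_euler("xyz",s["tool_rot"]).as_matrix()
print(proj(t,[[0,0,0],[0,0,.2],[0,0,.4]]),proj(d,[[0,0,0],[0,0,.2],[0,0,.4]]))
f,cx,cy=K(d);print(f,K(t))
box=[p+RR@np.array([a,b,c]) for a in(-.066,-.13) for b in(-.0375,.0375) for c in(-.095,.095)]
fg=[p+RR@np.array([a,b,c]) for a in(0,-.066) for b in(-.0095,.0095) for c in(-.019,.019)]
u=proj(d,p)[0].astype(int); crop(d,"s7",u[0]-80,u[1]-90,u[0]+80,u[1]+30,5,proj(d,box+fg))
crop(d,"s8",0,0,512,384,1.5,proj(d,[[0,0,0],[0,0,.2],p]))
```

```text
[[257.97129085 395.95433927]
 [257.47809399 429.21983865]
 [256.73205599 479.53915005]] [[ 43.1727015  226.31562609]
 [ 21.06007429 165.49484306]
 [ -6.23735854  90.41325173]]
421.6267939001311 (np.float64(391.3617419552374), 258.4862037336682, 192.38224746425422)
```

View pics/s7.png

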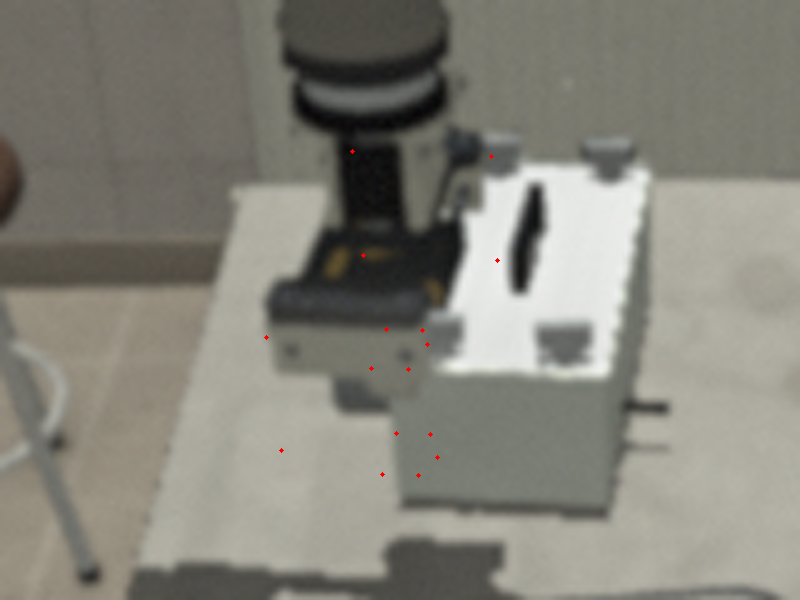

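View pics/s8.png

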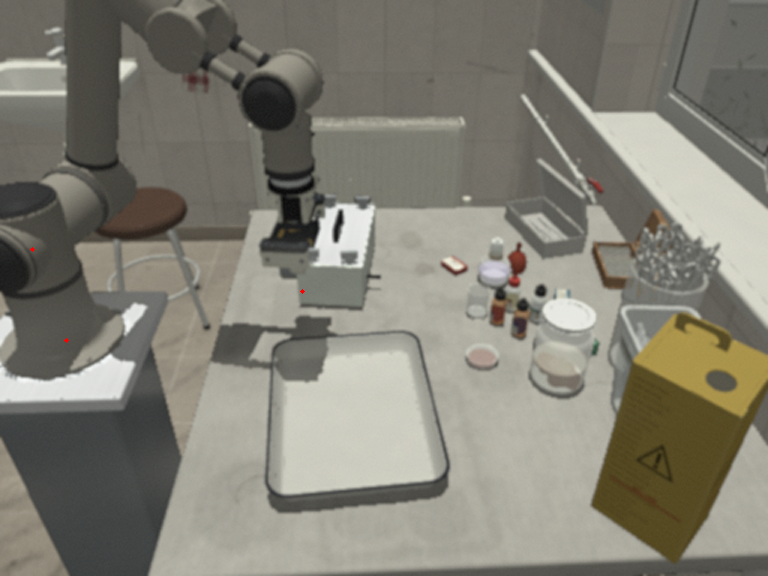

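Run:
```python
from h import *
d=grab("side");t=grab("top")
p=np.array([.4208,.2803,.069]);RR=Rd(-1.689)
box=[p+RR@np.array([a,b,c]) for a in(-.066,-.13) for b in(-.0375,.0375) for c in(-.095,.095)]
fg=[p+RR@np.array([a,b,c]) for a in(0,-.066) for b in(-.0095,.0095) for c in(-.019,.019)]
for nm,cam,u0,v0 in(("t4",t,140,220),("s4",d,160,90)):
    im=cv2.imread(f"pics/{nm}.png")
    for q,col in((box,(0,0,255)),(fg,(0,255,0))):
        for u in proj(cam,q): cv2.circle(im,(int((u[0]-u0+.5)*8),int((u[1]-v0+.5)*8)),4,col,-1)
    for u in proj(cam,[p+[0,0,h] for h in (.2,.3)]): cv2.circle(im,(int((u[0]-u0+.5)*8),int((u[1]-v0+.5)*8)),4,(255,0,0),-1)
    cv2.imwrite(f"pics/{nm}o.png",im[:600])
    print(proj(cam,[p,p+[0,0,.2]]))
```

```text
[[159.58459064 257.3266727 ]
 [138.48787351 262.43625105]]
[[199.15406244 153.58026336]
 [194.36739512  96.54431681]]
```

View pics/t4o.png

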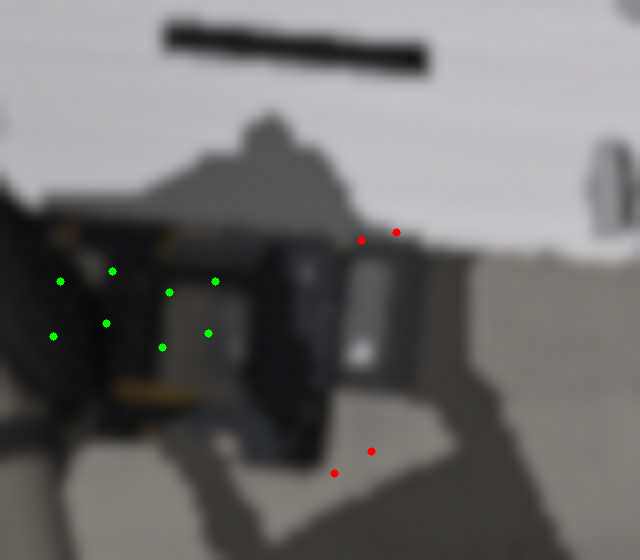

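View pics/s4o.png

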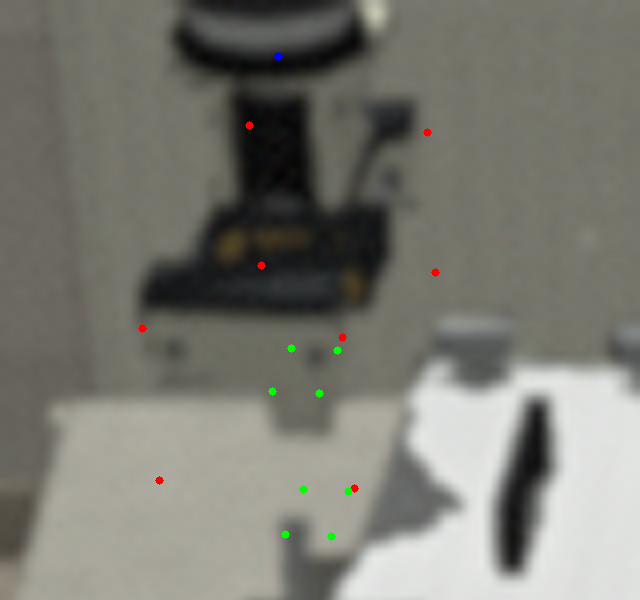

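Run:
```python
from h import *
go(([.37,.03,.12],PY),([.37,.03,.03],PY))
```

```text
at [ 0.4507 -0.0253  0.1201] phi -1.6883 q [-0.23  0.28  1.82 -0.    1.03  1.46] F [ 0.3  0.2 -0.3] open 0.0004 t 5.5
-> [0.37 0.03 0.12] : [-0.2, 0.0, -0.1] [-0.01, -8.66, -4.55]
-> [0.37 0.03 0.03] : [-0.2, 0.0, -0.1] [8.99, -8.68, -4.55]
```

Call:
jog_arm(
  plan=[0, 0, 0, 0, -4.3, -2.3, -1, 0, 0, 0, 0, -8.7, -4.5, -1, 0, 0, 0, 0, -8.7, -4.5, -1, 0, 0, 0, 3, -8.7, -4.5, -1, 0, 0, 0, 6, -8.7, -4.5, -1, 0, 0, 0, 8, -8.7, -4.5, -1, 0, 0, 0, 9.2, -8.7, -4.5, -1, 0, 0, 0, 9.2, -8.7, -4.5, -1, 0, 0, 0, 9.2, -8.7, -4.5, -1],
)

```text
time: 6.45
tool_pos: [0.3695, 0.0294, 0.0274]
tool_rot: [1.426, 1.57, -0.263]
contact_force: [-0.2, 0.2, 0.1]
opening: 0.0008
```

Run:
```python
from h import *
go()
d=grab("side","s9f");t=grab("top");s=observe();p=s["tool_pos"]
RR=R.from_euler("xyz",s["tool_rot"]).as_matrix()
fg=[p+RR@np.array([a,b,c]) for a in(0,-.066) for b in(-.0095,.0095) for c in(-.019,.019)]
u=proj(d,p)[0].astype(int); crop(d,"s9",u[0]-60,u[1]-60,u[0]+60,u[1]+40,6,proj(d,fg))
u=proj(t,p)[0].astype(int); crop(t,"t9",u[0]-60,u[1]-50,u[0]+60,u[1]+50,6,proj(t,fg))
```

```text
at [0.3695 0.0294 0.0274] phi -1.6889 q [-0.13  0.31  2.14 -0.    0.69  1.56] F [-0.2  0.2  0.1] open 0.0008 t 6.5
```

View pics/s9.png

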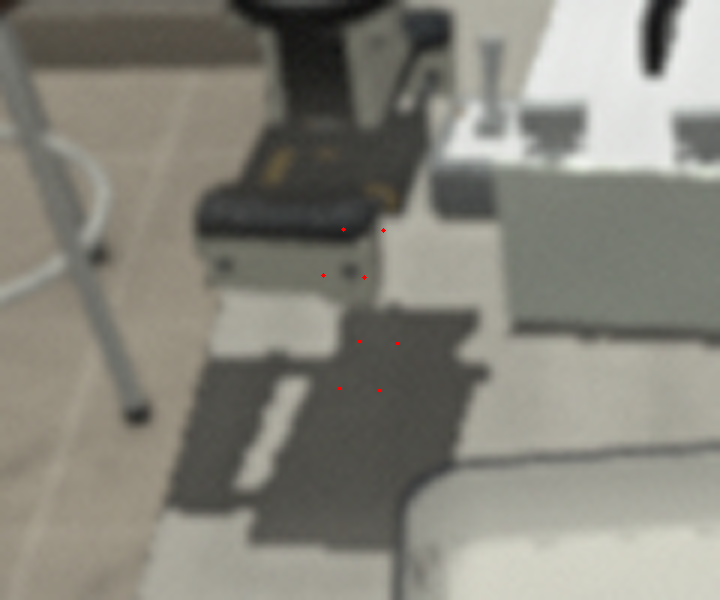

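View pics/t9.png

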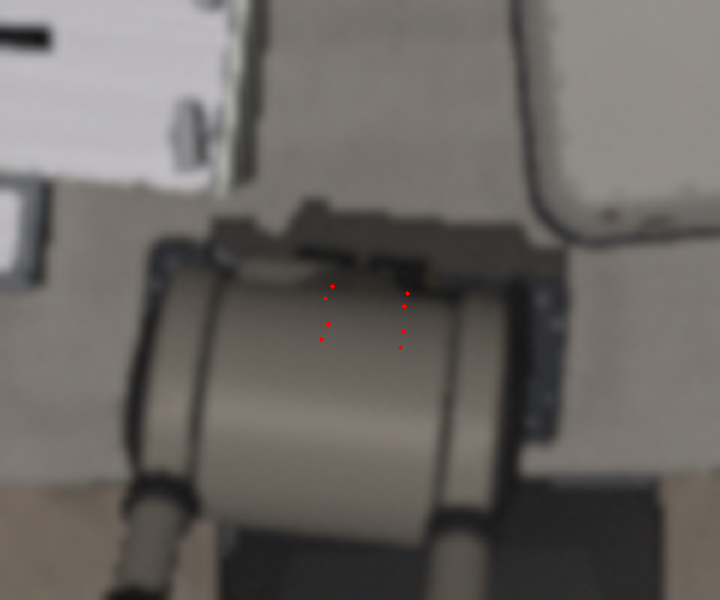

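Call:
jog_arm(
  plan=[0, 0, 0, 0.5, 0, 0, -1, 0, 0, 0, 1, 0, 0, -1, 0, 0, 0, 1.5, 0, 0, -1, 0, 0, 0, 1.9, 0, 0, -1, 0, 0, 0, 1.9, 0, 0, -1],
)

```text
time: 7.05
tool_pos: [0.3682, 0.0295, 0.0073]
tool_rot: [-1.511, 1.569, 3.083]
contact_force: [0.1, 0.2, 0.7]
opening: 0.0004
```

Call:
jog_arm(
  plan=[0, 0, 0, 0.3, 0, 0, -1, 0, 0, 0, 0.3, 0, 0, -1],
)

```text
time: 7.25
tool_pos: [0.3686, 0.0295, 0.0046]
tool_rot: [-1.309, 1.57, -2.998]
contact_force: [-0.1, 0.7, -0.9]
opening: 0.0002
```

Call:
jog_arm(
  plan=[0, 0, 0, 0.3, 0, 0, -1, 0, 0, 0, 0.3, 0, 0, -1],
)

```text
time: 7.45
tool_pos: [0.3686, 0.0295, 0.0017]
tool_rot: [-1.319, 1.57, -3.008]
contact_force: [0.7, 0.2, -0.5]
opening: 0.0007
```

Call:
jog_arm(
  plan=[0, 0, 0, 0.3, 0, 0, -1, 0, 0, 0, 0.3, 0, 0, -1],
)

```text
time: 7.65
tool_pos: [0.3686, 0.0295, -0.0014]
tool_rot: [-1.331, 1.57, -3.02]
contact_force: [-0.5, -0.1, -0.4]
opening: 0.0003
```

Run:
```python
from h import *
go()
d=grab("side");s=observe();p=s["tool_pos"]
RR=R.from_euler("xyz",s["tool_rot"]).as_matrix()
fg=[p+RR@np.array([a,b,c]) for a in(0,-.066) for b in(-.0095,.0095) for c in(-.019,.019)]
u=proj(d,p)[0].astype(int); crop(d,"s10",u[0]-60,u[1]-60,u[0]+60,u[1]+40,6,proj(d,fg))
```

```text
at [ 0.3686  0.0295 -0.0014] phi -1.689 q [-0.13  0.38  2.17 -0.    0.6   1.56] F [-0.5 -0.1 -0.4] open 0.0003 t 7.7
```

View pics/s10.png

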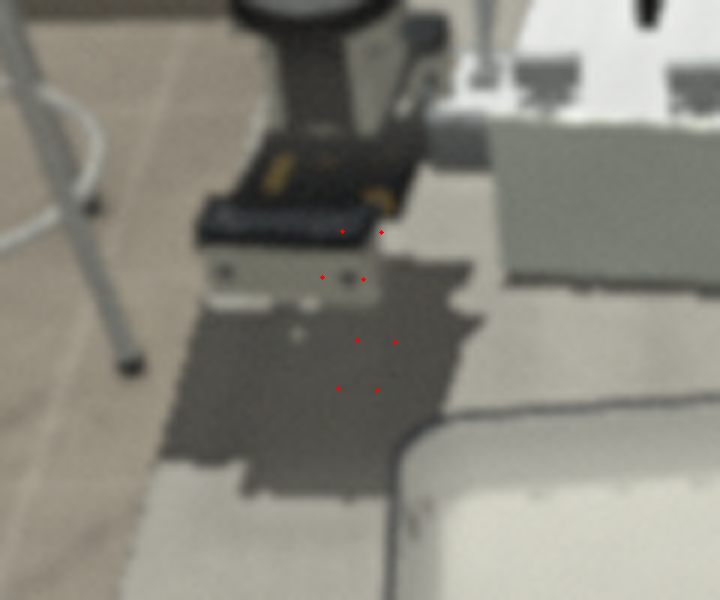

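Call:
jog_arm(
  plan=[0, 0, 0, 0.5, 0, 0, -1, 0, 0, 0, 1, 0, 0, -1, 0, 0, 0, 1, 0, 0, -1],
)

```text
time: 8.0
tool_pos: [0.3682, 0.0295, -0.0118]
tool_rot: [-1.515, 1.569, 3.079]
contact_force: [0.4, 0.8, 0.1]
opening: 0.0005
```

Call:
jog_arm(
  plan=[0, 0, 0, 0.3, 0, 0, -1, 0, 0, 0, 0.6, 0, 0, -1, 0, 0, 0, 0.6, 0, 0, -1],
)

```text
time: 8.3
tool_pos: [0.3685, 0.0295, -0.0174]
tool_rot: [-1.442, 1.57, -3.131]
contact_force: [-0.5, 0.2, -0.1]
opening: 0.0003
```

Call:
jog_arm(
  plan=[0, 0, 0, 0.3, 0, 0, -1, 0, 0, 0, 0.6, 0, 0, -1, 0, 0, 0, 0.6, 0, 0, -1],
)

```text
time: 8.6
tool_pos: [0.3685, 0.0295, -0.0234]
tool_rot: [-1.429, 1.57, -3.118]
contact_force: [-0.2, 0.2, 0.3]
opening: 0.0004
```

Call:
jog_arm(
  plan=[0, 0, 0, 0.2, 0, 0, -1, 0, 0, 0, 0.4, 0, 0, -1, 0, 0, 0, 0.4, 0, 0, -1],
)

```text
time: 8.9
tool_pos: [0.3686, 0.0295, -0.0273]
tool_rot: [-1.36, 1.57, -3.049]
contact_force: [-0.6, -0.9, 0.6]
opening: 0.0002
```

Call:
jog_arm(
  plan=[0, 0, 0, 0.2, 0, 0, -1, 0, 0, 0, 0.4, 0, 0, -1, 0, 0, 0, 0.4, 0, 0, -1],
)

```text
time: 9.2
tool_pos: [0.3685, 0.0295, -0.0313]
tool_rot: [-1.392, 1.57, -3.081]
contact_force: [0.3, 0.2, 0.0]
opening: 0.0001
```

Run:
```python
from h import *
go()
d=grab("side");s=observe();p=s["tool_pos"]
u=proj(d,p)[0].astype(int); crop(d,"s11",u[0]-50,u[1]-70,u[0]+50,u[1]+10,8)
```

```text
at [ 0.3685  0.0295 -0.0313] phi -1.6891 q [-0.13  0.45  2.19 -0.    0.5   1.56] F [0.3 0.2 0. ] open 0.0001 t 9.2
```

View pics/s11.png

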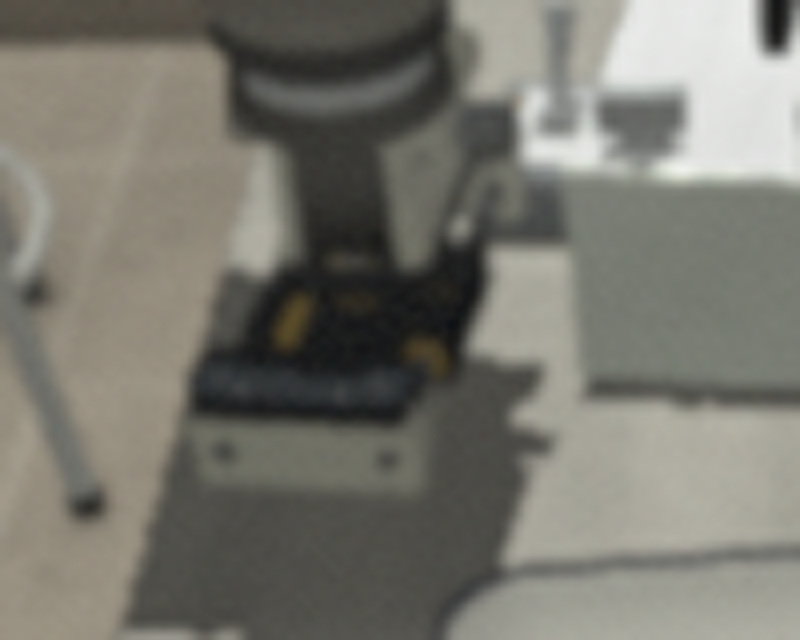

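Call:
jog_arm(
  plan=[0, 0, 0, 0.2, 0, 0, -1, 0, 0, 0, 0.3, 0, 0, -1, 0, 0, 0, 0.3, 0, 0, -1],
)

```text
time: 9.55
tool_pos: [0.3686, 0.0295, -0.0342]
tool_rot: [-1.269, 1.57, -2.958]
contact_force: [-0.5, 0.3, 0.5]
opening: 0.0006
```

Call:
jog_arm(
  plan=[0, 0, 0, 0.2, 0, 0, -1, 0, 0, 0, 0.2, 0, 0, -1],
)

```text
time: 9.75
tool_pos: [0.3686, 0.0295, -0.0363]
tool_rot: [-1.189, 1.571, -2.878]
contact_force: [-0.4, -0.8, -0.7]
opening: -0.0001
```

Call:
jog_arm(
  plan=[0, 0, 0, 0.2, 0, 0, -1, 0, 0, 0, 0.2, 0, 0, -1],
)

```text
time: 9.95
tool_pos: [0.3689, 0.0294, -0.037]
tool_rot: [1.386, 1.57, -0.303]
contact_force: [-4.0, -0.1, 23.5]
opening: -0.0002
```

Call:
jog_arm(
  plan=[0, 0, 0, 0.2, 0, 0, -1, 0, 0, 0, 0.2, 0, 0, -1],
)

```text
time: 10.15
tool_pos: [0.369, 0.0294, -0.0372]
tool_rot: [1.448, 1.569, -0.241]
contact_force: [-11.8, 0.3, 60.2]
opening: 0.0005
```

Call:
jog_arm(
  plan=[0, 0, 0, -3, 0, 0, -1, 0, 0, 0, -6, 0, 0, 0, -8, 0, 0, -9, 0, 0, 0, -17, 0, 0, -9, 0, 0, 0, -26, 0, 0, -9, 0, 0, 0, -34, 0, 0, -9, 0, 0, 0, -42, 0, 0, -9, 0, 0, 0, -50, 0, 0, -9, 0, 0, 0, -60, 0, 0, -9, 0, 0, 0, -70, 0, 0, -9, 0, 0, 0],
)

```text
time: 11.15
tool_pos: [0.3686, 0.0295, 0.0498]
tool_rot: [-2.078, 1.571, -2.588]
contact_force: [0.5, 0.1, -0.1]
opening: 0.0461
```

Call:
jog_arm(
  plan=[-8, 0, 0, 0, 0, 0, 0, -17, 0, 0, 0, 0, 0, 0, -22, 0, 0, 0, 0, 0, 0, -22, 0, 0, 0, 0, 0, 0, -22, 0, 0, 0, 0, 0, 0],
)

```text
time: 11.65
tool_pos: [0.3687, 0.0295, 0.0499]
tool_rot: [-1.964, 1.571, -2.1]
contact_force: [-0.5, -0.4, 0.2]
opening: 0.046
```

Run:
```python
from h import *
go()
d=grab("side","s12f");s=observe();p=s["tool_pos"]+[0,0,.0367];o=s["opening"]/2
RR=R.from_euler("xyz",s["tool_rot"]).as_matrix()
fg=[p+RR@np.array([a,b,c]) for a in(0,-.066) for b in(-.0095,.0095) for c in(-o,o,-o-.019,o+.019)]
u=proj(d,p)[0].astype(int); crop(d,"s12",u[0]-50,u[1]-50,u[0]+50,u[1]+25,8,proj(d,fg));print(u)
```

```text
at [0.3687 0.0295 0.0499] phi -0.1351 q [-0.13  0.27  2.11 -0.    0.76  0.01] F [-0.5 -0.4  0.2] open 0.046 t 11.7
[173 192]
```

View pics/s12.png

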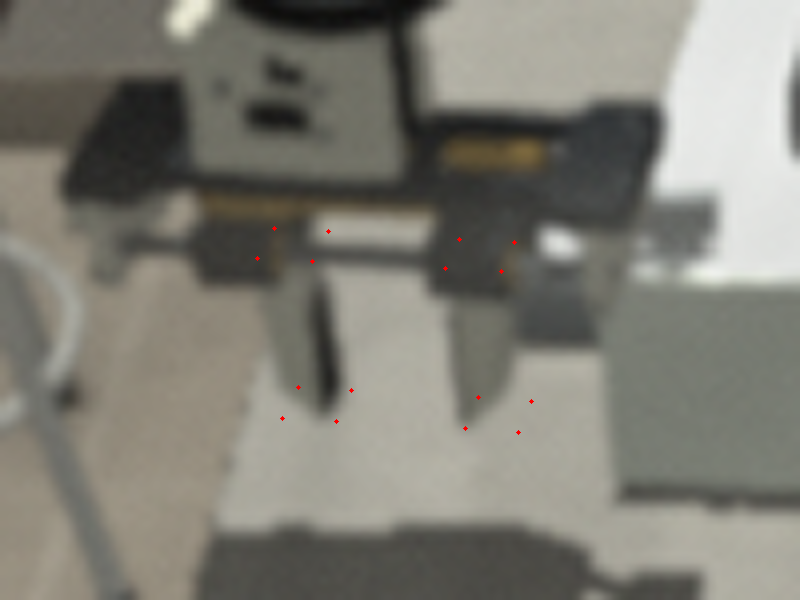

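```bash
cat >> h.py <<'E'
ZO=.0367
def go(*targets):
    s=observe(); R0=R.from_euler("xyz",s["tool_rot"]).as_matrix(); p=s["tool_pos"]+[0,0,ZO]
    c,sn=np.cos(CH[2]),np.sin(CH[2]); q=p[:2]-CH[:2]
    print("true",p.round(4),"chamber",(np.array([[c,sn],[-sn,c]])@q).round(4),"phi",round(float(np.arctan2(R0[1,2],R0[0,2])),4),"q",s["qpos"].round(2),"F",s["contact_force"].round(1),"open",round(s["opening"],4),"t",round(s["time"],1))
    for pos,phi in targets:
        v=R.from_matrix(R0.T@Rd(phi)).as_rotvec(degrees=True)
        d=R0.T@(np.array(pos)-p)*100
        print("->",np.round(pos,4),":",v.round(1).tolist(),d.round(2).tolist())
E
python3 - <<'E'
from h import *
go((ch(-.11,-.05,.16),-1),(ch(-.098,.055,.16),PY),(ch(-.098,.055,.069),PY))
E
```

```text
true [0.3687 0.0295 0.0866] chamber [-0.1204 -0.2048] phi -0.1349 q [-0.13  0.27  2.11 -0.    0.76  0.01] F [ 0.2 -0.3 -0.1] open 0.0456 t 11.7
-> [0.3967 0.182  0.16  ] : [49.6, 0.0, 0.0] [-7.34, 15.49, 0.72]
-> [0.4206 0.285  0.16  ] : [88.8, 0.0, 0.0] [-7.34, 26.02, 1.71]
-> [0.4206 0.285  0.069 ] : [88.8, 0.0, 0.0] [1.76, 26.02, 1.71]
```

Call:
jog_arm(
  plan=[8, 0, 0, -5, 0, 0, -1, 16, 0, 0, -7.3, 3, 0, -1, 25, 0, 0, -7.3, 7, 0.5, -1, 33, 0, 0, -7.3, 11, 0.7, -1, 42, 0, 0, -7.3, 15, 0.9, -1, 50, 0, 0, -7.3, 19, 1.2, -1, 58, 0, 0, -7.3, 23, 1.5, -1, 67, 0, 0, -7.3, 26, 1.7, -1, 75, 0, 0, -7.3, 26, 1.7, -1, 84, 0, 0, -7.3, 26, 1.7, -1],
)

```text
time: 12.7
tool_pos: [0.4195, 0.286, 0.1223]
tool_rot: [-1.045, 1.57, -2.574]
contact_force: [-0.3, 0.2, -0.2]
opening: 0.0002
```

Call:
jog_arm(
  plan=[4.8, 0, 0, 0, 0, 0, -1, 4.8, 0, 0, 0, 0, 0, -1, 4.8, 0, 0, 0, 0, 0, -1],
)

```text
time: 13.0
tool_pos: [0.4198, 0.2849, 0.1228]
tool_rot: [-0.844, 1.57, -2.449]
contact_force: [-0.3, -0.3, 0.0]
opening: 0.0007
```

Run:
```python
from h import *
go((ch(-.098,.055,.069),PY),(ch(-.098,.03,.069),PY),(ch(-.098,.01,.069),PY))
```

```text
true [0.4198 0.2849 0.1595] chamber [-0.0987  0.0548] phi -1.6048 q [ 0.45  0.38  1.67 -0.    1.09  2.05] F [-0.3 -0.3  0. ] open 0.0007 t 13.0
-> [0.4206 0.285  0.069 ] : [4.6, 0.0, 0.0] [9.05, 0.08, -0.01]
-> [0.4177 0.2601 0.069 ] : [4.6, 0.0, 0.0] [9.05, -0.12, 2.48]
-> [0.4155 0.2403 0.069 ] : [4.6, 0.0, 0.0] [9.05, -0.28, 4.47]
```

Call:
jog_arm(
  plan=[4.6, 0, 0, 4, 0, 0, -1, 4.6, 0, 0, 8, 0, 0, -1, 4.6, 0, 0, 9, 0, 0, -1, 4.6, 0, 0, 9, 0, 0, -1, 4.6, 0, 0, 9, -0.1, 1.2, -1, 4.6, 0, 0, 9, -0.1, 2.5, -1, 4.6, 0, 0, 9, -0.1, 2.5, -1],
)

```text
time: 13.7
tool_pos: [0.4199, 0.2604, 0.0365]
tool_rot: [2.312, 1.564, 0.624]
contact_force: [-4.2, 3.7, 11.2]
opening: 0.0004
```

Run:
```python
from h import *
go((ch(-.098,.01,.069),PY),(ch(-.098,.0,.069),PY))
d=grab("side"); crop(d,"s13",160,90,240,165,8)
```

```text
true [0.4199 0.2604 0.0732] chamber [-0.0959  0.0305] phi -1.6878 q [0.4  0.47 1.81 0.   0.85 2.09] F [-4.2  3.7 11.2] open 0.0004 t 13.7
-> [0.4155 0.2403 0.069 ] : [-0.2, -0.3, -0.3] [0.41, -0.21, 2.05]
-> [0.4143 0.2303 0.069 ] : [-0.2, -0.3, -0.3] [0.41, -0.2, 3.05]
```

View pics/s13.png

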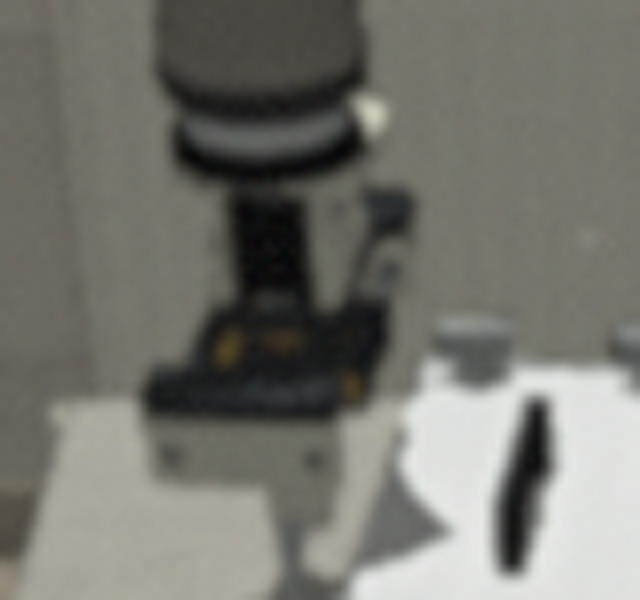

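Call:
jog_arm(
  plan=[0, 0, 0, 0, 0, -1.2, -1, 0, 0, 0, 0, 0, -2.5, -1, 0, 0, 0, 0, 0, -2.5, -1],
)

```text
time: 14.05
tool_pos: [0.4218, 0.286, 0.0337]
tool_rot: [2.143, 1.568, 0.457]
contact_force: [-0.2, 0.4, 1.7]
opening: 0.0
```

Run:
```python
from h import *
go()
d=grab("side"); crop(d,"s14",160,90,240,165,8)
d=grab("top"); crop(d,"t14",120,185,240,285,6)
```

```text
true [0.4218 0.286  0.0704] chamber [-0.0969  0.0562] phi -1.6855 q [0.45 0.5  1.77 0.   0.87 2.13] F [-0.2  0.4  1.7] open 0.0 t 14.1
```

View pics/s14.png

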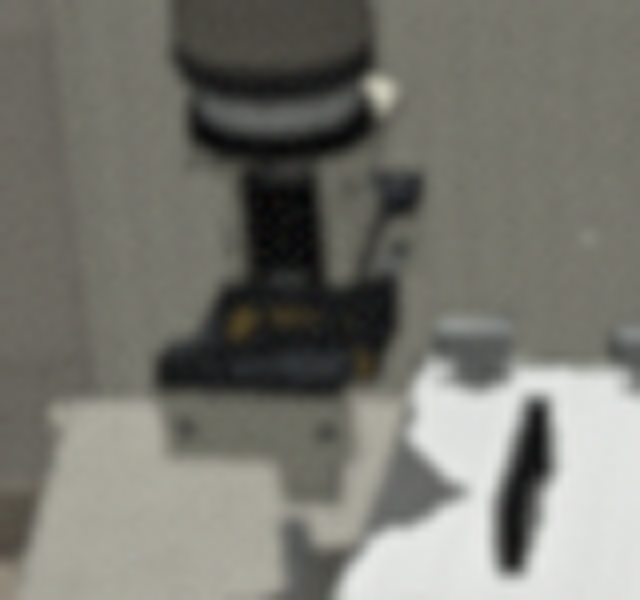

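View pics/t14.png

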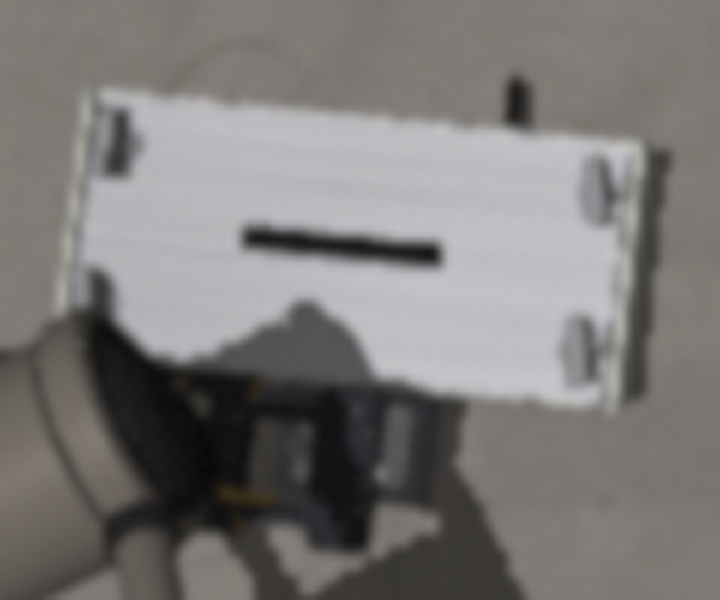

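Run:
```python
from h import *
P=PY+.087
go((ch(-.103,.055,.10),P),(ch(-.103,.055,.072),P),(ch(-.103,.03,.072),P),(ch(-.103,.01,.072),P))
```

```text
true [0.4209 0.2849 0.0697] chamber [-0.0977  0.0549] phi -1.6855 q [ 0.44  0.5   1.77 -0.    0.87  2.13] F [ 0.5 -0.6  0.5] open 0.0005 t 14.2
-> [0.4156 0.2855 0.1   ] : [-5.0, 0.0, -0.0] [-3.04, -0.53, -0.01]
-> [0.4156 0.2855 0.072 ] : [-5.0, 0.0, -0.0] [-0.24, -0.53, -0.01]
-> [0.4128 0.2607 0.072 ] : [-5.0, 0.0, -0.0] [-0.23, -0.53, 2.49]
-> [0.4105 0.2408 0.072 ] : [-5.0, 0.0, -0.0] [-0.23, -0.52, 4.49]
```

Call:
jog_arm(
  plan=[-5, 0, 0, -0.3, -0.5, 0, -1, -5, 0, 0, -0.3, -0.5, 0, -1, -5, 0, 0, -0.3, -0.5, 1, -1, -5, 0, 0, -0.3, -0.5, 2, -1, -5, 0, 0, -0.3, -0.5, 2.5, -1, -5, 0, 0, -0.3, -0.5, 2.5, -1],
)

```text
time: 14.75
tool_pos: [0.4135, 0.2608, 0.0375]
tool_rot: [2.591, 1.568, 0.989]
contact_force: [-4.1, 5.3, 12.5]
opening: 0.0006
```

Run:
```python
from h import *
go()
d=grab("side"); crop(d,"s15",160,90,240,165,8)
```

```text
true [0.4135 0.2608 0.0742] chamber [-0.1023  0.0302] phi -1.6022 q [0.4  0.46 1.82 0.   0.85 2.01] F [-4.1  5.3 12.5] open 0.0006 t 14.8
```

View pics/s15.png

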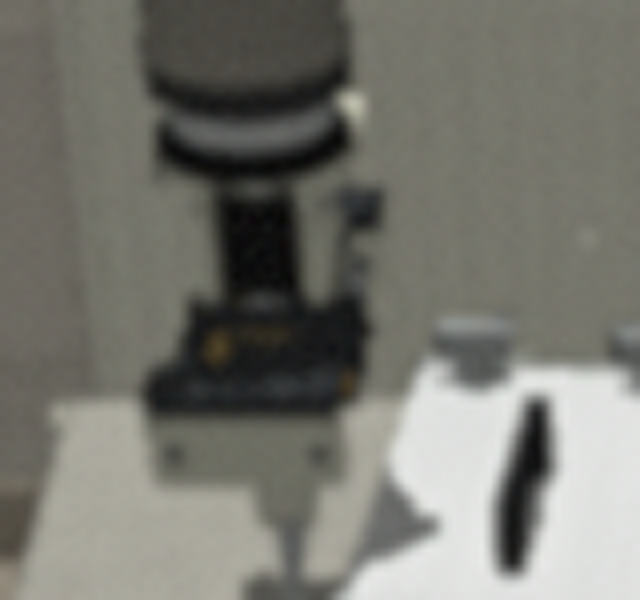

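Run:
```python
from h import *
d=grab("side");s=observe();p=s["tool_pos"]+[0,0,ZO]
RR=R.from_euler("xyz",s["tool_rot"]).as_matrix()
fg=[p+RR@np.array([a,b,c]) for a in(0,) for b in(-.0095,.0095) for c in(-.003,.003)]
tg=[ch(-.098,r*np.sin(.42),.04+r*np.cos(.42)) for r in (0,.02,.048)]+[ch(-.136,y,.033) for y in(-.038,.038)]+[ch(-.065,-.136,.101)]
crop(d,"s16",175,115,215,170,10,proj(d,fg+tg))
```

```text
(no output)
```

View pics/s16.png

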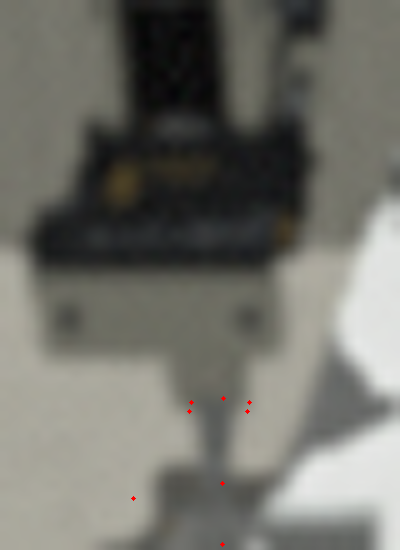

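Run:
```python
from h import *
for i in range(3):
    s=observe();F=s["contact_force"];M=s["torque"];print(F.round(2),M.round(3),s["joint_efforts"].round(2))
    r=np.cross(F,M)/(F@F); u=F/np.linalg.norm(F)
    print("r",(r*1000).round(), "dir",u.round(2), s["qpos"].round(3))
    grab("top")
print(s["tool_pos"])
```

```text
[-4.43  5.15 12.51] [0.757 0.666 0.013] [ -3.45 -37.19 -15.87  -1.47  -0.64  -0.04]
r [-41.  47. -34.] dir [-0.31  0.36  0.88] [4.050e-01 4.610e-01 1.823e+00 2.000e-03 8.550e-01 2.005e+00]
[-4.51  5.39 12.01] [ 0.801  0.679 -0.035] [ -3.4  -37.16 -15.86  -1.47  -0.62  -0.04]
r [-43.  49. -38.] dir [-0.32  0.39  0.86] [4.050e-01 4.620e-01 1.823e+00 2.000e-03 8.550e-01 2.005e+00]
[-4.8   5.77 12.75] [ 0.779  0.652 -0.095] [ -3.37 -37.15 -15.85  -1.47  -0.62  -0.04]
r [-40.  43. -35.] dir [-0.32  0.39  0.86] [4.050e-01 4.620e-01 1.823e+00 2.000e-03 8.550e-01 2.005e+00]
[0.41355793 0.26107791 0.03733228]
```

Run:
```python
from h import *
go((ch(-.103,.05,.10),PY),(ch(-.12,.16,.10),PY),(ch(-.12,.16,.0),PY))
```

```text
true [0.4136 0.2611 0.074 ] chamber [-0.1023  0.0305] phi -1.6015 q [0.41 0.46 1.82 0.   0.85 2.01] F [-4.1  5.6 12. ] open 0.0004 t 15.0
-> [0.4151 0.2806 0.1   ] : [4.8, -0.2, -0.1] [-2.59, 0.09, -1.96]
-> [0.4107 0.3918 0.1   ] : [4.8, -0.2, -0.1] [-2.56, -0.68, -13.06]
-> [0.4107 0.3918 0.    ] : [4.8, -0.2, -0.1] [7.44, -0.7, -13.03]
```

Call:
jog_arm(
  plan=[0, 0, 0, -2.6, 0, 0, -1, 4.8, 0, 0, -2.6, -0.4, -4, -1, 4.8, 0, 0, -2.6, -0.7, -8, -1, 4.8, 0, 0, -2.6, -0.7, -13, -1, 4.8, 0, 0, -2.6, -0.7, -13, -1, 4.8, 0, 0, 0, -0.7, -13, -1, 4.8, 0, 0, 3, -0.7, -13, -1, 4.8, 0, 0, 6, -0.7, -13, -1, 4.8, 0, 0, 7, -0.7, -13, -1, 4.8, 0, 0, 7, -0.7, -13, -1],
)

```text
time: 16.0
tool_pos: [0.4093, 0.3892, -0.0349]
tool_rot: [-0.749, 1.568, -2.434]
contact_force: [0.4, 1.0, 0.5]
opening: 0.0002
```

Call:
jog_arm(
  plan=[0, 0, 0, 0.2, 0, 0, -1, 0, 0, 0, 0.4, 0, 0, -1, 0, 0, 0, 0.4, 0, 0, -1],
)

```text
time: 16.3
tool_pos: [0.4106, 0.3907, -0.0368]
tool_rot: [2.04, 1.569, 0.357]
contact_force: [-0.7, -2.5, 4.0]
opening: 0.0001
```

Call:
jog_arm(
  plan=[0, 0, 0, 0.2, 0, 0, -1, 0, 0, 0, 0.4, 0, 0, -1, 0, 0, 0, 0.4, 0, 0, -1],
)

```text
time: 16.6
tool_pos: [0.4107, 0.3908, -0.0371]
tool_rot: [2.068, 1.568, 0.385]
contact_force: [-9.3, -9.0, 37.5]
opening: 0.0004
```

Run:
```python
from h import *
go((ch(-.12,.16,.14),PY),(ch(-.103,-.014,.14),PY),(ch(-.103,-.014,.067),PY))
```

```text
true [ 4.107e-01  3.908e-01 -4.000e-04] chamber [-0.1198  0.159 ] phi -1.6828 q [ 0.63  0.68  1.65 -0.    0.8   2.31] F [-9.3 -9.  37.5] open 0.0004 t 16.6
-> [0.4107 0.3918 0.14  ] : [0.1, -0.1, -0.2] [-14.03, 0.02, -0.12]
-> [0.4078 0.217  0.14  ] : [0.1, -0.1, -0.2] [-14.06, 1.69, 17.28]
-> [0.4078 0.217  0.067 ] : [0.1, -0.1, -0.2] [-6.76, 1.67, 17.3]
```

Call:
jog_arm(
  plan=[0, 0, 0, -5, 0, 0, -1, 0, 0, 0, -10, 0, 0, 0, 0, 0, 0, -14, 0, 0, 1, 0, 0, 0, -14, 0, 0, 1, 0, 0, 0, -14, 0.8, 6, 1, 0, 0, 0, -14, 1.7, 12, 1, 0, 0, 0, -14, 1.7, 17.3, 1, 0, 0, 0, -14, 1.7, 17.3, 1, 0, 0, 0, -14, 1.7, 17.3, 1],
)

```text
time: 17.5
tool_pos: [0.4066, 0.2141, 0.0977]
tool_rot: [-0.702, 1.569, -2.389]
contact_force: [0.3, 0.7, 1.0]
opening: 0.0599
```

Run:
```python
from h import *
go((ch(-.103,-.014,.10),PY),(ch(-.103,-.014,.067),PY))
```

```text
true [0.4066 0.2141 0.1344] chamber [-0.1038 -0.017 ] phi -1.6868 q [ 0.32  0.33  1.83 -0.    0.98  2.01] F [0.3 0.7 1. ] open 0.0599 t 17.5
-> [0.4078 0.217  0.1   ] : [-0.1, 0.1, 0.1] [3.44, 0.08, -0.31]
-> [0.4078 0.217  0.067 ] : [-0.1, 0.1, 0.1] [6.74, 0.09, -0.31]
```

Call:
jog_arm(
  plan=[0, 0, 0, 0, 0.1, -0.3, 1, 0, 0, 0, 0, 0.1, -0.3, 1, 0, 0, 0, 0, 0.1, -0.3, 1, 0, 0, 0, 2, 0.1, -0.3, 1, 0, 0, 0, 4, 0.1, -0.3, 1, 0, 0, 0, 6, 0.1, -0.3, 1, 0, 0, 0, 6.7, 0.1, -0.3, 1, 0, 0, 0, 6.7, 0.1, -0.3, 1],
)

```text
time: 18.3
tool_pos: [0.4079, 0.2201, 0.0301]
tool_rot: [-1.107, 1.569, -2.789]
contact_force: [-0.2, -0.4, 0.4]
opening: 0.0917
```

Call:
jog_arm(
  plan=[0, 0, 0, 0, 0, 0, 0.4, 0, 0, 0, 0, 0, 0, 0, 0, 0, 0, 0, 0, 0, -0.3, 0, 0, 0, 0, 0, 0, -0.6, 0, 0, 0, 0, 0, 0, -0.6, 0, 0, 0, 0, 0, 0, -0.7, 0, 0, 0, 0, 0, 0, -0.7],
  newtons=3,
)

```text
time: 19.0
tool_pos: [0.4086, 0.2197, 0.0309]
tool_rot: [0.186, 1.571, -1.497]
contact_force: [-0.2, 0.2, 0.2]
opening: 0.0401
```

Run:
```python
from h import *
go()
d=grab("side"); crop(d,"s17",160,90,240,165,8)
d=grab("top"); crop(d,"t17",120,185,240,285,6)
```

```text
true [0.4086 0.2197 0.0676] chamber [-0.1025 -0.0112] phi -1.6832 q [ 0.33  0.44  1.89 -0.    0.81  2.01] F [-0.2  0.2  0.2] open 0.0401 t 19.0
```

View pics/s17.png

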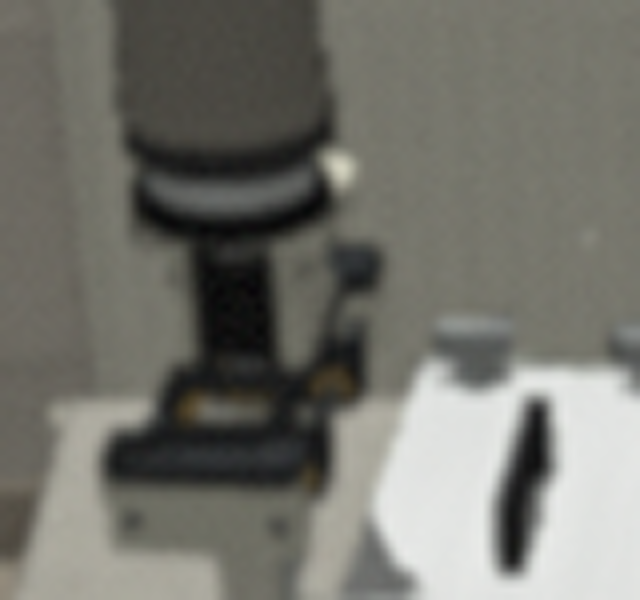

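View pics/t17.png

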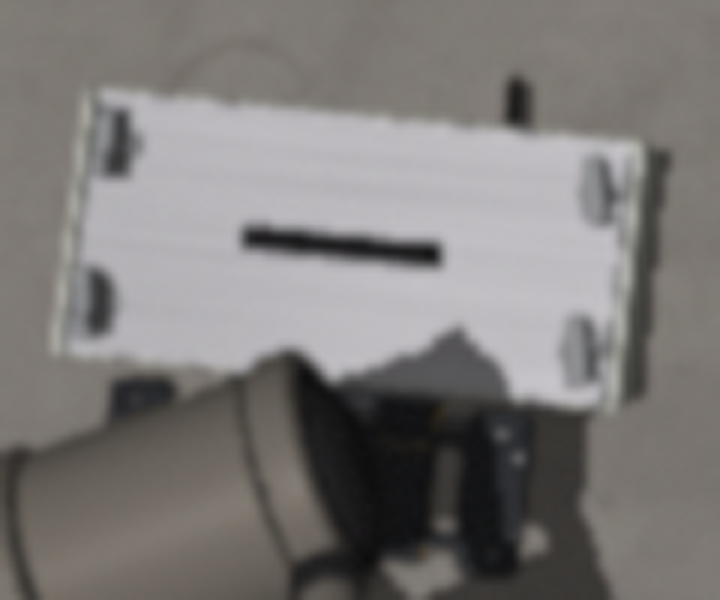

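Call:
jog_arm(
  plan=[0, 0, 0, 0, 0, 0.3, -0.75, 0, 0, 0, 0, 0, 0.3, -0.75, 0, 0, 0, 0, 0, 0.3, -0.75, 0, 0, 0, 0, 0, 0.3, -0.75, 0, 0, 0, 0, 0, 0.3, -0.75, 0, 0, 0, 0, 0, 0.3, -0.75],
)

```text
time: 19.7
tool_pos: [0.4082, 0.2168, 0.0309]
tool_rot: [-0.384, 1.571, -2.067]
contact_force: [-0.5, 0.5, 2.0]
opening: 0.015
```

Run:
```python
from h import *
go()
```

```text
true [0.4082 0.2168 0.0676] chamber [-0.1025 -0.0142] phi -1.683 q [ 0.32  0.44  1.9  -0.    0.81  2.01] F [-0.5  0.5  2. ] open 0.015 t 19.7
```

Call:
jog_arm(
  plan=[0, 0, 0, 0, 0, 0, 0, 0, 0, 0, 0, 0, 0, 0, 0, 0, 0, 0, 0, 0, 0, 0, 0, 0, 0, 0, 0, 0, 0, 0, 0, -4, 0, 0, 0, 0, 0, 0, -8, 0, 0, 0, 0, 0, 0, -12, 0, 0, 0, 0, 0, 0, -12, 0, 6, 0, 0, 0, 0, -12, 0, 12, 0, 0, 0, 0, -12, 0, 12, 0],
)

```text
time: 20.7
tool_pos: [0.394, 0.0951, 0.1512]
tool_rot: [0.416, 1.57, -1.268]
contact_force: [0.5, -0.5, 0.0]
opening: 0.0459
```

Run:
```python
from h import *
go()
d=grab("side"); crop(d,"s18",170,110,290,220,6)
d=grab("top"); crop(d,"t18",120,185,240,285,6)
```

```text
true [0.394  0.0951 0.1879] chamber [-0.1027 -0.1367] phi -1.6841 q [ 0.05  0.16  1.89 -0.    1.09  1.73] F [ 0.5 -0.5  0. ] open 0.0459 t 20.7
```

View pics/s18.png

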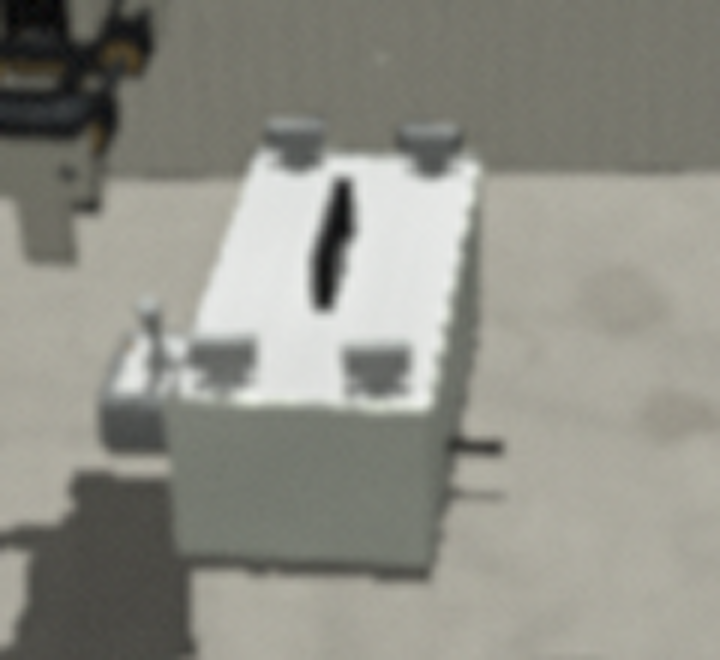

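View pics/t18.png

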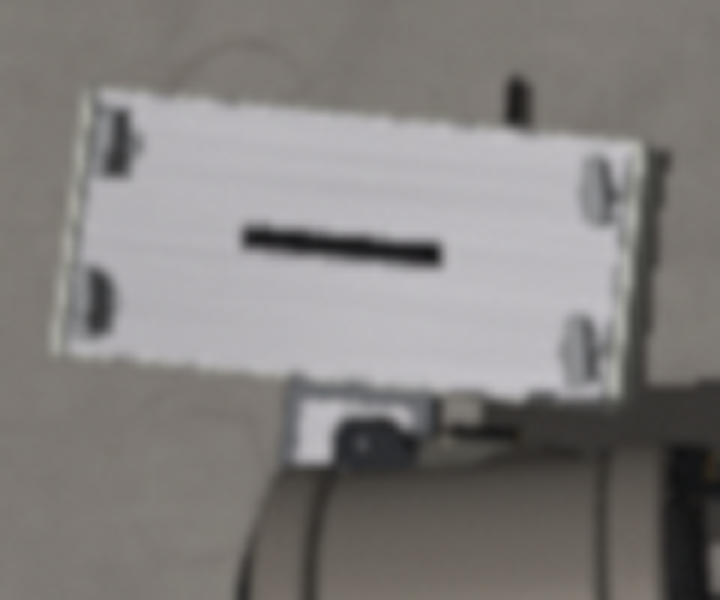

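Run:
```python
from h import *
go((ch(-.038,-.117,.18),PY),(ch(-.038,-.117,.105),PY))
```

```text
true [0.3946 0.0956 0.1878] chamber [-0.1023 -0.1361] phi -1.6865 q [ 0.05  0.16  1.88 -0.    1.09  1.74] F [-0.   0.6 -0.2] open 0.0462 t 20.8
-> [0.4606 0.1073 0.18  ] : [-0.1, 0.0, -0.0] [0.78, 6.42, -1.92]
-> [0.4606 0.1073 0.105 ] : [-0.1, 0.0, -0.0] [8.28, 6.42, -1.92]
```

Call:
jog_arm(
  plan=[0, 0, 0, 0.8, 3.2, -1, 0, 0, 0, 0, 0.8, 6.4, -1.9, 0, 0, 0, 0, 0.8, 6.4, -1.9, 0, 0, 0, 0, 4, 6.4, -1.9, 0, 0, 0, 0, 7, 6.4, -1.9, 0, 0, 0, 0, 8, 6.4, -1.9, 0, 0, 0, 0, 8.2, 6.4, -1.9, 0, 0, 0, 0, 8.2, 6.4, -1.9, 0],
)

```text
time: 21.6
tool_pos: [0.4609, 0.1096, 0.0695]
tool_rot: [1.766, 1.57, 0.083]
contact_force: [-0.2, 0.0, 1.2]
opening: 0.046
```

Run:
```python
from h import *
go((ch(-.038,-.117,.105),PY))
d=grab("side"); crop(d,"s19",175,125,255,185,9)
```

```text
true [0.4609 0.1096 0.1062] chamber [-0.0379 -0.1146] phi -1.6827 q [0.07 0.39 1.83 0.   0.92 1.75] F [-0.2  0.   1.2] open 0.046 t 21.6
-> [0.4606 0.1073 0.105 ] : [0.1, -0.0, -0.0] [0.12, -0.01, 0.24]
```

View pics/s19.png

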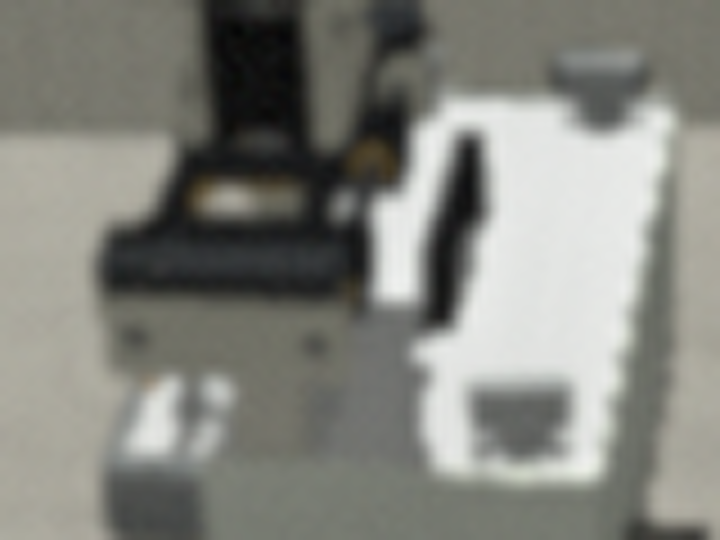

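Call:
jog_arm(
  plan=[0, 0, 0, 0.1, 0, 0.1, -0.4, 0, 0, 0, 0.1, 0, 0.2, -0.7, 0, 0, 0, 0.1, 0, 0.2, -1, 0, 0, 0, 0.1, 0, 0.2, -1, 0, 0, 0, 0.1, 0, 0.2, -1, 0, 0, 0, 0.1, 0, 0.2, -1, 0, 0, 0, 0.1, 0, 0.2, -1],
  newtons=15,
)

```text
time: 22.35
tool_pos: [0.4605, 0.1073, 0.0681]
tool_rot: [1.738, 1.57, 0.055]
contact_force: [0.0, 0.6, 2.4]
opening: 0.0134
```

Run:
```python
from h import *
go(); print(observe()["torque"])
```

```text
true [0.4605 0.1073 0.1048] chamber [-0.0381 -0.1169] phi -1.6831 q [ 0.07  0.39  1.83 -0.    0.92  1.75] F [0.  0.6 2.4] open 0.0134 t 22.4
[ 0.15515411  0.024314   -0.03163216]
```

Call:
jog_arm(
  plan=[0, 0, 0, 0, 0, 0, -1, 0, 0, 0, 0, 0, 0, -1, -8, 0, 0, 0, 0, 0, -1, -16, 0, 0, 0, 0, 0, -1, -24, 0, 0, 0, 0, 0, -1, -32, 0, 0, 0, 0, 0, -1, -40, 0, 0, 0, 0, 0, -1, -48, 0, 0, 0, 0, 0, -1],
)

```text
time: 23.15
tool_pos: [0.4605, 0.1075, 0.0681]
tool_rot: [1.511, 1.57, 0.671]
contact_force: [-0.4, 1.9, 3.3]
opening: 0.0129
```

Run:
```python
from h import *
go((ch(-.038,-.117,.105),PX-.03)); print(observe()["torque"])
```

```text
true [0.4605 0.1075 0.1048] chamber [-0.0381 -0.1167] phi -0.8397 q [0.07 0.39 1.83 0.   0.92 0.91] F [-0.4  1.9  3.3] open 0.0129 t 23.1
-> [0.4606 0.1073 0.105 ] : [-39.8, 0.0, -0.0] [-0.02, -0.01, 0.03]
[0.31555828 0.00908165 0.04341783]
```

Call:
jog_arm(
  plan=[-8, 0, 0, 0, 0, 0, -1, -16, 0, 0, 0, 0, 0, -1, -24, 0, 0, 0, 0, 0, -1, -32, 0, 0, 0, 0, 0, -1, -40, 0, 0, 0, 0, 0, -1, -43, 0, 0, 0, 0, 0, -1, -46, 0, 0, 0, 0, 0, -1, -46, 0, 0, 0, 0, 0, -1],
)

```text
time: 23.95
tool_pos: [0.4603, 0.1075, 0.068]
tool_rot: [1.482, 1.57, 1.44]
contact_force: [-1.0, 1.7, 2.6]
opening: 0.0128
```

Run:
```python
from h import *
go((ch(-.038,-.117,.105),PX)); print(observe()["torque"])
```

```text
true [0.4603 0.1075 0.1047] chamber [-0.0383 -0.1168] phi -0.0423 q [0.07 0.39 1.83 0.   0.92 0.11] F [-1.   1.7  2.6] open 0.0128 t 23.9
-> [0.4606 0.1073 0.105 ] : [4.1, 0.0, -0.0] [-0.03, -0.02, 0.03]
[ 0.2978219  -0.03942778 -0.11633501]
```

Call:
jog_arm(
  plan=[0, 0, 0, 0, 0, 0, -0.3, 0, 0, 0, 0, 0, 0, -0.2, 0, 0, 0, 0, 0, 0, -0.2, 0, 0, 0, -4, 0, 0, -0.1, 0, 0, 0, -9, 0, 0, 0, 0, 0, 0, -9, -5, 0, 0, 0, 0, 0, -9, -10, 0, 0, 0, 0, 0, -9, -10, 0, 0],
)

```text
time: 24.75
tool_pos: [0.4561, 0.0025, 0.1582]
tool_rot: [-1.252, 1.569, -1.3]
contact_force: [-0.9, 0.8, 0.5]
opening: 0.0457
```

Run:
```python
from h import *
go((ch(.038,-.117,.19),PY),(ch(.038,-.117,.105),PY))
d=grab("side"); crop(d,"s20",170,110,290,220,6)
d=grab("top"); crop(d,"t20",120,185,240,285,6)
```

```text
true [0.4561 0.0025 0.1949] chamber [-0.0306 -0.2216] phi -0.0482 q [-0.16  0.25  1.75 -0.    1.14 -0.11] F [-0.9  0.8  0.5] open 0.0457 t 24.8
-> [0.5361 0.0986 0.19  ] : [93.8, 0.1, 0.1] [0.47, 9.99, 7.53]
-> [0.5361 0.0986 0.105 ] : [93.8, 0.1, 0.1] [8.97, 10.01, 7.53]
```

View pics/s20.png

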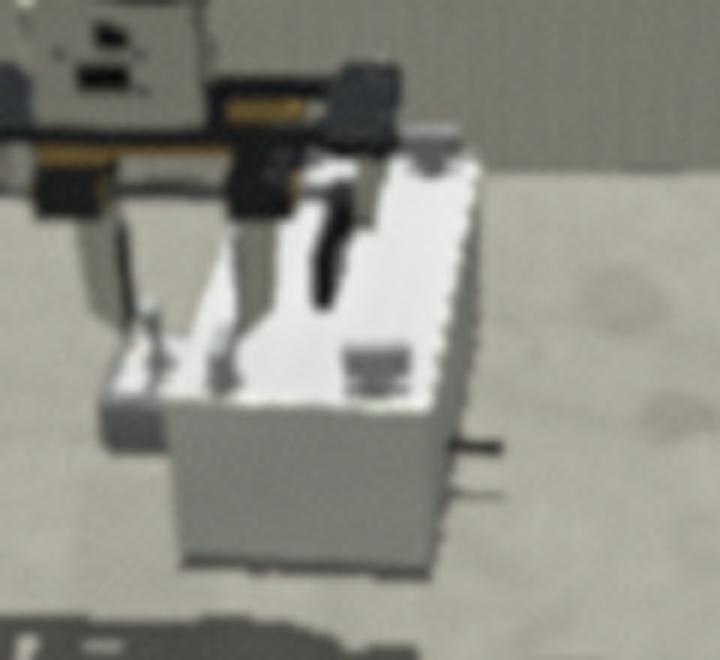

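View pics/t20.png

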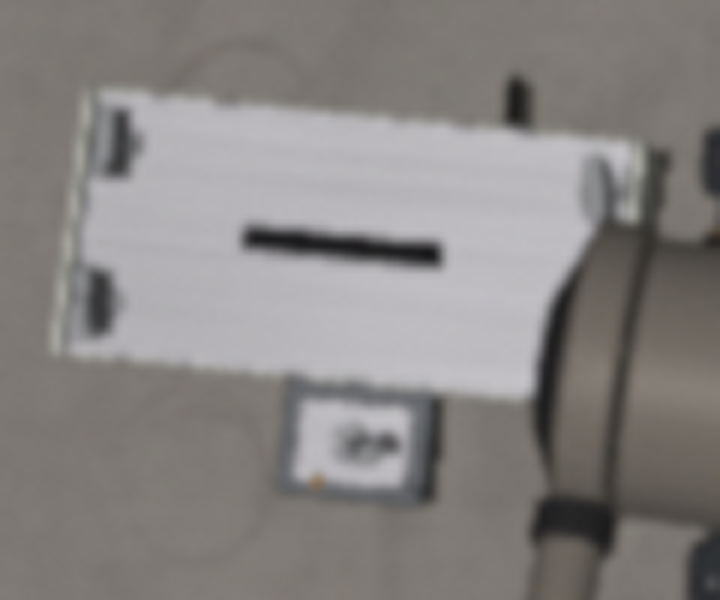

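Call:
jog_arm(
  plan=[8.5, 0, 0, 0.4, 2, 1.5, 0, 17, 0, 0, 0.4, 4, 3, 0, 25.5, 0, 0, 0.4, 6, 4.5, 0, 34, 0, 0, 0.4, 8, 6, 0, 42.5, 0, 0, 0.4, 10, 7.5, 0, 51, 0, 0, 0.4, 10, 7.5, 0, 59.5, 0, 0, 0.4, 10, 7.5, 0, 68, 0, 0, 0.4, 10, 7.5, 0, 76.5, 0, 0, 0.4, 10, 7.5, 0, 85, 0, 0, 0.4, 10, 7.5, 0],
)

```text
time: 25.85
tool_pos: [0.5347, 0.106, 0.1534]
tool_rot: [-1.782, 1.57, 2.971]
contact_force: [-0.5, -0.1, 0.5]
opening: 0.0459
```

Run:
```python
from h import *
go((ch(.038,-.117,.105),PY))
```

```text
true [0.5347 0.106  0.1901] chamber [ 0.0358 -0.1098] phi -1.53 q [0.05 0.41 1.52 0.   1.21 1.58] F [-0.5 -0.1  0.5] open 0.0459 t 25.9
-> [0.5361 0.0986 0.105 ] : [8.9, -0.0, 0.1] [8.51, 0.12, 0.75]
```

Call:
jog_arm(
  plan=[8.5, 0, 0, 2, 0.1, 0.7, 0, 8.9, 0, 0, 4, 0.1, 0.7, 0, 8.9, 0, 0, 6, 0.1, 0.7, 0, 8.9, 0, 0, 6, 0.1, 0.7, 0],
)

```text
time: 26.25
tool_pos: [0.5341, 0.0986, 0.0911]
tool_rot: [-1.453, 1.565, -3.132]
contact_force: [-1.1, -0.3, 0.7]
opening: 0.0462
```

Run:
```python
from h import *
go((ch(.038,-.117,.105),PY))
```

```text
true [0.5341 0.0986 0.1278] chamber [ 0.036  -0.1172] phi -1.6795 q [0.04 0.48 1.61 0.   1.06 1.72] F [-1.1 -0.3  0.7] open 0.0462 t 26.2
-> [0.5361 0.0986 0.105 ] : [0.3, 0.0, 0.4] [2.28, 0.21, -0.02]
```

Call:
jog_arm(
  plan=[0.3, 0, 0, 1.5, 0.1, 0, 0, 0.3, 0, 0, 2.3, 0.1, 0, 0, 0.3, 0, 0, 2.3, 0.1, 0, 0, 0.3, 0, 0, 2.3, 0.1, 0, 0],
)

```text
time: 26.65
tool_pos: [0.5378, 0.0974, 0.0714]
tool_rot: [1.616, 1.57, -0.07]
contact_force: [0.4, 0.7, -0.4]
opening: 0.0459
```

Run:
```python
from h import *
go((ch(.038,-.117,.105),PY))
```

```text
true [0.5378 0.0974 0.1081] chamber [ 0.0398 -0.118 ] phi -1.6859 q [ 0.04  0.5   1.63 -0.    1.01  1.73] F [ 0.4  0.7 -0.4] open 0.0459 t 26.6
-> [0.5361 0.0986 0.105 ] : [-0.1, -0.0, -0.0] [0.31, -0.18, -0.1]
```

Close, then turn.

Call:
jog_arm(
  plan=[0, 0, 0, 0.3, -0.2, -0.1, -0.4, 0, 0, 0, 0.3, -0.2, -0.1, -0.7, 0, 0, 0, 0.3, -0.2, -0.1, -1, 0, 0, 0, 0.3, -0.2, -0.1, -1, 0, 0, 0, 0.3, -0.2, -0.1, -1, 0, 0, 0, 0.3, -0.2, -0.1, -1, 0, 0, 0, 0.3, -0.2, -0.1, -1, 0, 0, 0, 0.3, -0.2, -0.1, -1],
)

```text
time: 27.45
tool_pos: [0.5359, 0.0983, 0.0681]
tool_rot: [1.758, 1.57, 0.072]
contact_force: [0.4, 1.1, 2.2]
opening: 0.0133
```

Run:
```python
from h import *
go((ch(.038,-.117,.105),PX)); print(observe()["torque"])
```

```text
true [0.5359 0.0983 0.1048] chamber [ 0.0378 -0.1173] phi -1.6866 q [0.04 0.5  1.63 0.   1.   1.73] F [0.4 1.1 2.2] open 0.0133 t 27.4
-> [0.5361 0.0986 0.105 ] : [-90.1, 0.0, -0.0] [-0.02, 0.02, -0.03]
[ 0.20611531 -0.03018796 -0.07618281]
```

Call:
jog_arm(
  plan=[-8.5, 0, 0, 0, 0, 0, -1, -17, 0, 0, 0, 0, 0, -1, -25, 0, 0, 0, 0, 0, -1, -33, 0, 0, 0, 0, 0, -1, -41, 0, 0, 0, 0, 0, -1, -49, 0, 0, 0, 0, 0, -1, -57, 0, 0, 0, 0, 0, -1, -65, 0, 0, 0, 0, 0, -1, -73, 0, 0, 0, 0, 0, -1, -81, 0, 0, 0, 0, 0, -1],
)

```text
time: 28.45
tool_pos: [0.5358, 0.0984, 0.068]
tool_rot: [0.884, 1.57, 0.616]
contact_force: [-0.0, 2.5, 1.5]
opening: 0.013
```

Run:
```python
from h import *
go((ch(.038,-.117,.105),PX)); print(observe()["torque"])
```

```text
true [0.5358 0.0984 0.1047] chamber [ 0.0377 -0.1172] phi -0.2672 q [0.04 0.5  1.63 0.   1.   0.31] F [-0.   2.5  1.5] open 0.013 t 28.4
-> [0.5361 0.0986 0.105 ] : [-8.8, 0.0, -0.0] [-0.03, 0.03, 0.03]
[ 0.22793652 -0.04302534 -0.0437749 ]
```

Call:
jog_arm(
  plan=[-6, 0, 0, 0, 0, 0, -1, -12, 0, 0, 0, 0, 0, -1, -12.5, 0, 0, 0, 0, 0, -1, -12.5, 0, 0, 0, 0, 0, -1],
)

```text
time: 28.85
tool_pos: [0.5358, 0.0983, 0.068]
tool_rot: [0.453, 1.571, 0.395]
contact_force: [-0.6, 2.0, 1.5]
opening: 0.0131
```

Run:
```python
from h import *
go((ch(.038,-.117,.105),PX)); print(observe()["torque"])
```

```text
true [0.5358 0.0983 0.1047] chamber [ 0.0377 -0.1173] phi -0.0572 q [0.04 0.5  1.63 0.   1.   0.1 ] F [-0.6  2.   1.5] open 0.0131 t 28.9
-> [0.5361 0.0986 0.105 ] : [3.3, 0.0, -0.0] [-0.03, 0.03, 0.03]
[ 0.23234964 -0.0773109  -0.09821751]
```

Call:
jog_arm(
  plan=[0, 0, 0, 0, 0, 0, -0.3, 0, 0, 0, 0, 0, 0, -0.2, 0, 0, 0, 0, 0, 0, -0.2, 0, 0, 0, -4, 0, 0, -0.1, 0, 0, 0, -8, 0, 0, 0, 0, 0, 0, -8, 0, 0, 0],
)

```text
time: 29.45
tool_pos: [0.539, 0.0983, 0.1532]
tool_rot: [0.074, 1.561, 0.019]
contact_force: [0.4, -0.2, -0.4]
opening: 0.0453
```

Run:
```python
from h import *
go((ch(.038,.117,.19),PY),(ch(.038,.117,.105),PY))
```

```text
true [0.539  0.0983 0.1899] chamber [ 0.0409 -0.1169] phi -0.0551 q [ 0.04  0.41  1.53 -0.    1.2   0.1 ] F [ 0.4 -0.2 -0.4] open 0.0453 t 29.4
-> [0.5628 0.3311 0.19  ] : [93.4, 0.4, -0.5] [0.02, 23.37, 1.09]
-> [0.5628 0.3311 0.105 ] : [93.4, 0.4, -0.5] [8.52, 23.36, 1.01]
```

Call:
jog_arm(
  plan=[8.5, 0, 0, 0, 3, 0.3, 0, 17, 0, 0, 0, 6, 0.4, 0, 25.5, 0, 0, 0, 9, 0.5, 0, 34, 0, 0, 0, 12, 0.6, 0, 42.5, 0, 0, 0, 15, 0.7, 0, 51, 0, 0, 0, 18, 0.8, 0, 59.5, 0, 0, 0, 21, 0.9, 0, 68, 0, 0, 0, 23.4, 1.1, 0, 76.5, 0, 0, 0, 23.4, 1.1, 0, 85, 0, 0, 0, 23.4, 1.1, 0],
)

```text
time: 30.45
tool_pos: [0.5589, 0.332, 0.1466]
tool_rot: [-0.973, 1.569, -2.516]
contact_force: [0.1, 0.5, -0.1]
opening: 0.046
```

Call:
jog_arm(
  plan=[8, 0, 0, 3, 0, 0, 0, 8, 0, 0, 3, 0, 0, 0, 8, 0, 0, 3, 0, 0, 0],
)

```text
time: 30.75
tool_pos: [0.559, 0.331, 0.1172]
tool_rot: [-0.976, 1.568, -2.651]
contact_force: [0.4, 0.4, -0.1]
opening: 0.0458
```

Run:
```python
from h import *
go((ch(.038,.117,.105),PY))
```

```text
true [0.559  0.331  0.1539] chamber [0.0342 0.1165] phi -1.6744 q [ 0.42  0.63  1.25 -0.    1.26  2.09] F [ 0.4  0.4 -0.1] open 0.0458 t 30.8
-> [0.5628 0.3311 0.105 ] : [0.6, 0.1, 0.1] [4.89, 0.39, -0.06]
```

Call:
jog_arm(
  plan=[0.6, 0, 0, 2, 0.3, 0, 0, 0.6, 0, 0, 4, 0.3, 0, 0, 0.6, 0, 0, 4.7, 0.3, 0, 0, 0.6, 0, 0, 4.7, 0.3, 0, 0, 0.6, 0, 0, 4.7, 0.3, 0, 0],
)

```text
time: 31.25
tool_pos: [0.5632, 0.3313, 0.0722]
tool_rot: [2.039, 1.569, 0.351]
contact_force: [-0.1, 0.3, -0.7]
opening: 0.0459
```

Run:
```python
from h import *
go((ch(.038,.117,.105),PY))
```

```text
true [0.5632 0.3313 0.1089] chamber [0.0384 0.1173] phi -1.6873 q [ 0.41  0.68  1.29 -0.    1.17  2.1 ] F [-0.1  0.3 -0.7] open 0.0459 t 31.2
-> [0.5628 0.3311 0.105 ] : [-0.1, -0.0, -0.1] [0.39, -0.04, 0.03]
```

Call:
jog_arm(
  plan=[0, 0, 0, 0.4, 0, 0, -0.4, 0, 0, 0, 0.4, 0, 0, -0.7, 0, 0, 0, 0.4, 0, 0, -1, 0, 0, 0, 0.4, 0, 0, -1, 0, 0, 0, 0.4, 0, 0, -1, 0, 0, 0, 0.4, 0, 0, -1, 0, 0, 0, 0.4, 0, 0, -1, 0, 0, 0, 0.4, 0, 0, -1],
)

```text
time: 32.05
tool_pos: [0.5625, 0.3309, 0.0671]
tool_rot: [1.337, 1.571, -0.351]
contact_force: [-0.7, -0.6, 1.8]
opening: 0.0138
```

Call:
jog_arm(
  plan=[-8.5, 0, 0, 0, 0, 0, -1, -17, 0, 0, 0, 0, 0, -1, -25, 0, 0, 0, 0, 0, -1, -33, 0, 0, 0, 0, 0, -1, -41, 0, 0, 0, 0, 0, -1, -49, 0, 0, 0, 0, 0, -1, -57, 0, 0, 0, 0, 0, -1, -65, 0, 0, 0, 0, 0, -1, -73, 0, 0, 0, 0, 0, -1, -81, 0, 0, 0, 0, 0, -1],
)

```text
time: 33.05
tool_pos: [0.563, 0.3303, 0.0671]
tool_rot: [-0.592, 1.57, -0.862]
contact_force: [1.3, -2.5, 1.4]
opening: 0.0141
```

Call:
jog_arm(
  plan=[-6, 0, 0, 0, 0, 0, -1, -12, 0, 0, 0, 0, 0, -1, -12.5, 0, 0, 0, 0, 0, -1, -12.5, 0, 0, 0, 0, 0, -1],
)

```text
time: 33.45
tool_pos: [0.5629, 0.3308, 0.0671]
tool_rot: [-0.067, 1.57, -0.126]
contact_force: [1.1, -1.8, 0.6]
opening: 0.0139
```

Run:
```python
from h import *
go((ch(.038,.117,.105),PX)); print(observe()["torque"])
```

```text
true [0.5629 0.3308 0.1038] chamber [0.0382 0.1168] phi -0.059 q [ 0.41  0.68  1.3  -0.    1.16  0.47] F [ 1.1 -1.8  0.6] open 0.0139 t 33.5
-> [0.5628 0.3311 0.105 ] : [3.2, 0.1, 0.0] [-0.12, 0.02, -0.02]
[-0.30557268 -0.33113475 -0.08589233]
```

Release and go to screw 2.

Call:
jog_arm(
  plan=[0, 0, 0, 0, 0, 0, -0.3, 0, 0, 0, 0, 0, 0, -0.2, 0, 0, 0, 0, 0, 0, -0.2, 0, 0, 0, -4, 0, 0, -0.1, 0, 0, 0, -8, 0, 0, 0, 0, 0, 0, -8, 0, 0, 0],
)

```text
time: 34.05
tool_pos: [0.5653, 0.3326, 0.1533]
tool_rot: [0.491, 1.56, 0.434]
contact_force: [0.2, 0.1, 0.9]
opening: 0.0455
```

Run:
```python
from h import *
go((ch(-.038,.117,.18),PY),(ch(-.038,.117,.105),PY))
```

```text
true [0.5653 0.3326 0.19  ] chamber [0.0403 0.1188] phi -0.0566 q [0.41 0.61 1.19 0.   1.33 0.47] F [0.2 0.1 0.9] open 0.0455 t 34.0
-> [0.4873 0.3397 0.18  ] : [93.3, 0.2, -0.7] [0.93, 0.26, -7.84]
-> [0.4873 0.3397 0.105 ] : [93.3, 0.2, -0.7] [8.42, 0.22, -7.91]
```

Call:
jog_arm(
  plan=[8.5, 0, 0, 0, 0, -1.5, 0, 17, 0, 0, 0, 0, -3, 0, 25.5, 0, 0, 0, 0.1, -4.5, 0, 34, 0, 0, 0.5, 0.2, -6, 0, 42.5, 0, 0, 0.9, 0.3, -7.5, 0, 51, 0, 0, 0.9, 0.3, -7.9, 0, 59.5, 0, 0, 0.9, 0.3, -7.9, 0, 68, 0, 0, 0.9, 0.3, -7.9, 0, 76.5, 0, 0, 0.9, 0.3, -7.9, 0, 85, 0, 0, 0.9, 0.3, -7.9, 0],
)

```text
time: 35.05
tool_pos: [0.4832, 0.3385, 0.1372]
tool_rot: [-1.291, 1.57, -2.837]
contact_force: [-0.7, 0.4, 0.7]
opening: 0.0461
```

Call:
jog_arm(
  plan=[8, 0, 0, 3, 0, 0, 0, 8, 0, 0, 3, 0, 0, 0, 8, 0, 0, 3, 0, 0, 0],
)

```text
time: 35.35
tool_pos: [0.4831, 0.3383, 0.1074]
tool_rot: [-1.0, 1.569, -2.675]
contact_force: [0.2, 0.8, 0.3]
opening: 0.0461
```

Run:
```python
from h import *
go((ch(-.038,.117,.105),PY))
d=grab("side"); crop(d,"s21",170,110,290,220,6)
```

```text
true [0.4831 0.3383 0.1441] chamber [-0.042   0.1151] phi -1.6759 q [0.48 0.53 1.45 0.   1.16 2.16] F [0.2 0.8 0.3] open 0.0461 t 35.4
-> [0.4873 0.3397 0.105 ] : [0.5, 0.1, 0.1] [3.91, 0.4, -0.19]
```

View pics/s21.png

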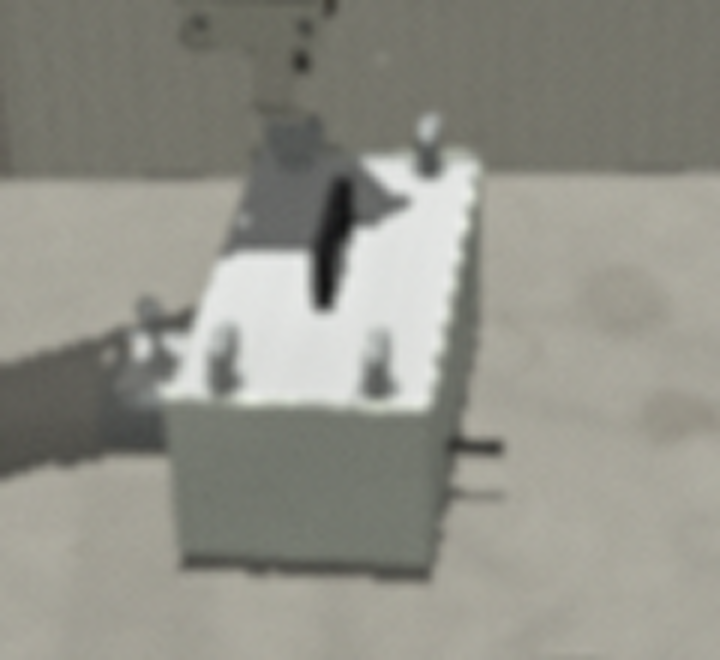

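The side view shows screws 1, 3 and 4 end-on (wings along y) at crop (222,360), (378,365) and (428,145).

Call:
jog_arm(
  plan=[0.5, 0, 0, 2, 0.4, -0.2, 0, 0.5, 0, 0, 3.7, 0.4, -0.2, 0, 0.5, 0, 0, 3.8, 0.4, -0.2, 0, 0.5, 0, 0, 3.8, 0.4, -0.2, 0, 0.5, 0, 0, 3.8, 0.4, -0.2, 0],
)

```text
time: 35.9
tool_pos: [0.4887, 0.3404, 0.0714]
tool_rot: [2.137, 1.568, 0.449]
contact_force: [0.1, 1.2, -0.5]
opening: 0.046
```

Run:
```python
from h import *
go((ch(-.038,.117,.105),PY))
```

```text
true [0.4887 0.3404 0.1081] chamber [-0.0366  0.1178] phi -1.6875 q [ 0.48  0.58  1.48 -0.    1.08  2.17] F [ 0.1  1.2 -0.5] open 0.046 t 35.9
-> [0.4873 0.3397 0.105 ] : [-0.1, -0.1, -0.1] [0.31, -0.14, 0.09]
```

Call:
jog_arm(
  plan=[0, 0, 0, 0.3, -0.1, 0.1, -0.4, 0, 0, 0, 0.3, -0.1, 0.1, -0.7, 0, 0, 0, 0.3, -0.1, 0.1, -1, 0, 0, 0, 0.3, -0.1, 0.1, -1, 0, 0, 0, 0.3, -0.1, 0.1, -1, 0, 0, 0, 0.3, -0.1, 0.1, -1, 0, 0, 0, 0.3, -0.1, 0.1, -1, 0, 0, 0, 0.3, -0.1, 0.1, -1],
)

```text
time: 36.7
tool_pos: [0.4869, 0.3393, 0.067]
tool_rot: [2.285, 1.57, 0.597]
contact_force: [0.3, 1.3, 1.3]
opening: 0.0141
```

Call:
jog_arm(
  plan=[-8.5, 0, 0, 0, 0, 0, -1, -17, 0, 0, 0, 0, 0, -1, -25, 0, 0, 0, 0, 0, -1, -33, 0, 0, 0, 0, 0, -1, -41, 0, 0, 0, 0, 0, -1, -49, 0, 0, 0, 0, 0, -1, -57, 0, 0, 0, 0, 0, -1, -65, 0, 0, 0, 0, 0, -1, -73, 0, 0, 0, 0, 0, -1, -81, 0, 0, 0, 0, 0, -1],
)

```text
time: 37.7
tool_pos: [0.4872, 0.3388, 0.067]
tool_rot: [-0.249, 1.57, -0.518]
contact_force: [1.4, -0.3, 1.3]
opening: 0.0142
```

Call:
jog_arm(
  plan=[-6, 0, 0, 0, 0, 0, -1, -12, 0, 0, 0, 0, 0, -1, -12.5, 0, 0, 0, 0, 0, -1, -12.5, 0, 0, 0, 0, 0, -1],
)

```text
time: 38.1
tool_pos: [0.4872, 0.3389, 0.0669]
tool_rot: [-0.378, 1.57, -0.437]
contact_force: [1.6, -0.5, 0.6]
opening: 0.014
```

Call:
jog_arm(
  plan=[0, 0, 0, 0, 0, 0, -0.3, 0, 0, 0, 0, 0, 0, -0.2, 0, 0, 0, 0, 0, 0, -0.2, 0, 0, 0, -4, 0, 0, -0.1, 0, 0, 0, -8, 0, 0, 0, 0, 0, 0, -8, 0, 0, 0],
)

```text
time: 38.7
tool_pos: [0.4896, 0.3408, 0.1527]
tool_rot: [0.545, 1.56, 0.489]
contact_force: [1.1, 0.8, -0.7]
opening: 0.0453
```

Run:
```python
from h import *
go((ch(0,0,.2),PX),(ch(0,0,.108),PX))
d=grab("side"); crop(d,"s22",170,110,290,220,6)
```

```text
true [0.4896 0.3408 0.1894] chamber [-0.0358  0.1183] phi -0.0567 q [0.48 0.5  1.39 0.   1.25 0.54] F [ 1.1  0.8 -0.7] open 0.0453 t 38.7
-> [0.5117 0.2192 0.2   ] : [3.3, 0.5, -0.3] [-1.1, -12.01, 2.9]
-> [0.5117 0.2192 0.108 ] : [3.3, 0.5, -0.3] [8.1, -12.07, 2.82]
```

View pics/s22.png

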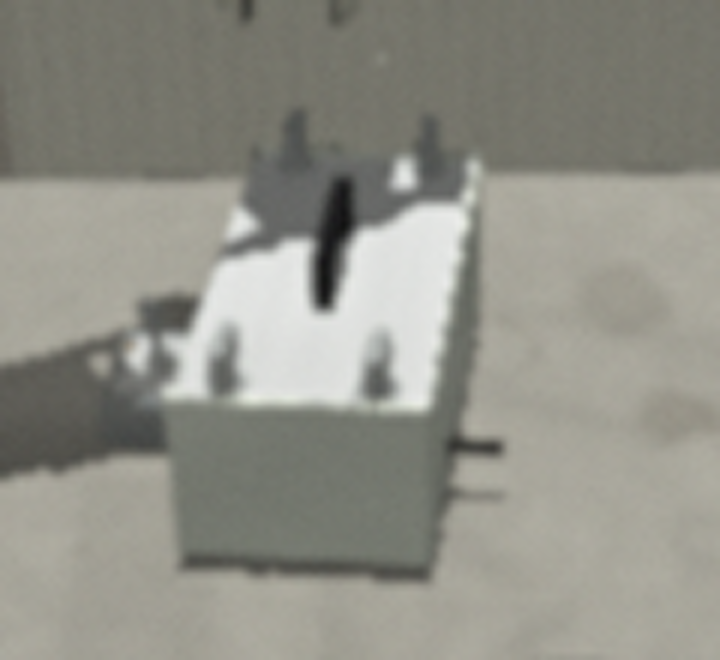

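Call:
jog_arm(
  plan=[3.3, 0, 0, -1, -4, 1, 0, 3.3, 0, 0, -1, -8, 2, 0, 3.3, 0, 0, -1, -12, 2.9, 0, 3.3, 0, 0, -1, -12, 2.9, 0, 3.3, 0, 0, 1.5, -12, 2.9, 0, 3.3, 0, 0, 4.5, -12, 2.9, 0, 3.3, 0, 0, 5.5, -12, 2.9, 0, 3.3, 0, 0, 5.5, -12, 2.9, 0, 3.3, 0, 0, 5.5, -12, 2.9, 0],
)

```text
time: 39.65
tool_pos: [0.5093, 0.2182, 0.0924]
tool_rot: [0.44, 1.57, 0.326]
contact_force: [0.7, 0.1, 0.8]
opening: 0.0459
```

Run:
```python
from h import *
go((ch(0,0,.107),PX))
d=grab("side"); crop(d,"s23",170,90,270,180,7)
```

```text
true [0.5093 0.2182 0.1291] chamber [-0.0023 -0.0012] phi -0.1136 q [0.27 0.49 1.58 0.   1.07 0.38] F [0.7 0.1 0.8] open 0.0459 t 39.6
-> [0.5117 0.2192 0.107 ] : [0.0, 0.0, -0.0] [2.21, 0.12, 0.23]
```

View pics/s23.png

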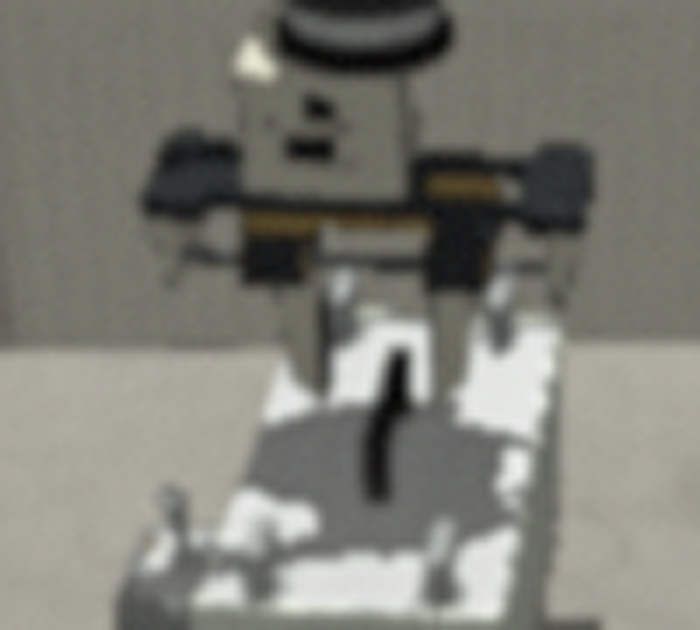

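Call:
jog_arm(
  plan=[0, 0, 0, 1.2, 0.1, 0.2, 0, 0, 0, 0, 2.2, 0.1, 0.2, 0, 0, 0, 0, 2.2, 0.1, 0.2, 0, 0, 0, 0, 2.2, 0.1, 0.2, -0.5, 0, 0, 0, 2.2, 0.1, 0.2, -1, 0, 0, 0, 2.2, 0.1, 0.2, -1, 0, 0, 0, 2.2, 0.1, 0.2, -1, 0, 0, 0, 2.2, 0.1, 0.2, -1, 0, 0, 0, 2.2, 0.1, 0.2, -1, 0, 0, 0, 2.2, 0.1, 0.2, -1],
  newtons=40,
)

```text
time: 40.7
tool_pos: [0.5113, 0.2185, 0.0701]
tool_rot: [0.145, 1.57, 0.031]
contact_force: [1.1, 0.0, 2.3]
opening: 0.0115
```

Call:
jog_arm(
  plan=[0, 0, 0, -0.3, 0, 0, -1, 0, 0, 0, -0.6, 0, 0, -1, 0, 0, 0, -1, 0, 0, -1, 0, 0, 0, -1, 0, 0, -1],
)

```text
time: 41.1
tool_pos: [0.5113, 0.2185, 0.0803]
tool_rot: [0.232, 1.57, 0.118]
contact_force: [1.3, 0.4, -3.2]
opening: 0.0116
```

Run:
```python
from h import *
go()
d=grab("side"); crop(d,"s24",170,90,270,180,7)
```

```text
true [0.5113 0.2185 0.117 ] chamber [-0.0003 -0.0007] phi -0.114 q [ 0.27  0.51  1.59 -0.    1.05  0.38] F [ 1.3  0.4 -3.2] open 0.0116 t 41.1
```

View pics/s24.png

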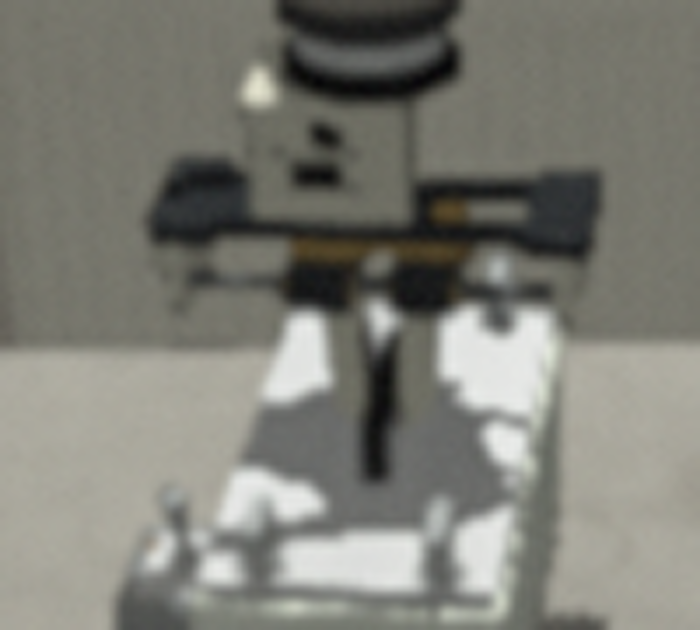

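Call:
jog_arm(
  plan=[0, 0, 0, -1, 0, 0, -1, 0, 0, 0, -2.5, 0, 0, -1, 0, 0, 0, -5, 0, 0, -1, 0, 0, 0, -8, 0, 0, -1, 0, 0, 0, -10, 0, 0, -1, 0, 0, 0, -10, 0, 0, -1],
)

```text
time: 41.75
tool_pos: [0.5129, 0.219, 0.1835]
tool_rot: [0.372, 1.564, 0.258]
contact_force: [0.3, -1.0, -3.9]
opening: 0.0119
```

Run:
```python
from h import *
go()
d=grab("top","t25f"); crop(d,"t25",250,155,400,275,5)
d=grab("side"); crop(d,"s25",165,190,315,340,5)
d=grab("side","s25f")
```

```text
true [0.5129 0.219  0.2202] chamber [ 0.0012 -0.    ] phi -0.1139 q [ 0.27  0.4   1.45 -0.    1.28  0.38] F [ 0.3 -1.  -3.9] open 0.0119 t 41.8
```

View pics/t25.png

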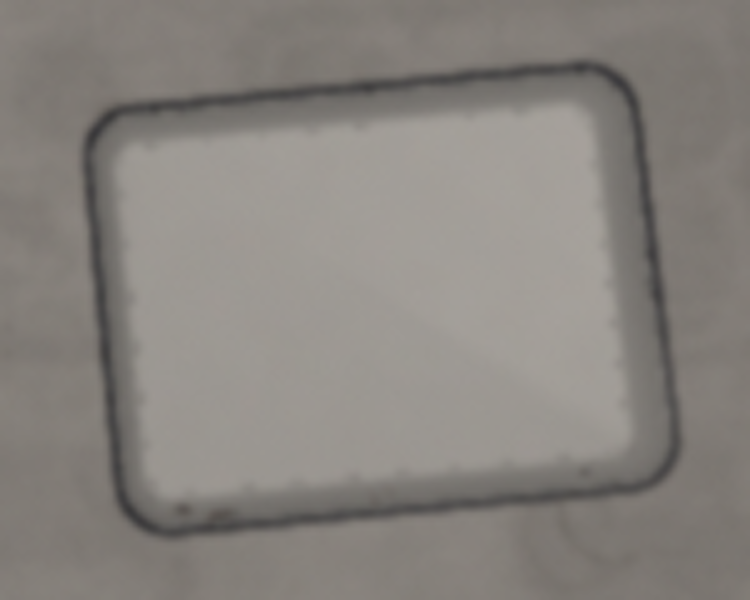

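View pics/s25f.png

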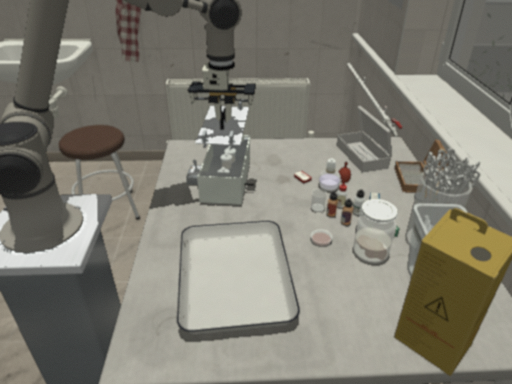

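View pics/t25f.png

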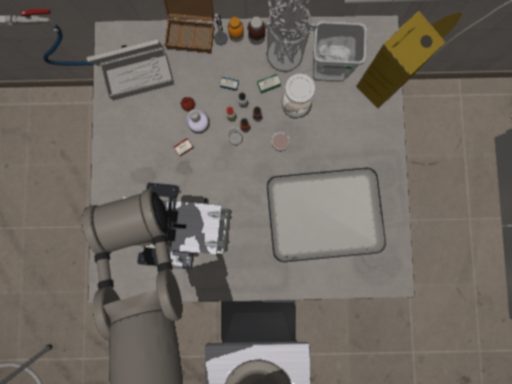

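```bash
cat > tray.py <<'E'
from h import *
def trayfit(t,lines,u0,v0,s,z=.035):
    L=[np.cross([*a,1],[*b,1]) for a,b in lines] # top,right,bottom,left
    C=[np.cross(L[i],L[(i+1)%4]) for i in range(4)]; C=np.array([c[:2]/c[2] for c in C]) # TR,BR,BL,TL
    W=plane(t,C/s+[u0,v0]-.5,z)[:,:2]
    c=W.mean(0); TR,BR,BL,TL=W
    ex=((TR-BR)+(TL-BL))/2; ey=((TL-TR)+(BL-BR))/2
    print("centre",c.round(4),"size",np.linalg.norm(ex).round(4),np.linalg.norm(ey).round(4),"yaw",np.arctan2(ex[1],ex[0]).round(3),np.arctan2(-ey[0],ey[1]).round(3))
    return c
E
python3 - <<'E'
from tray import *
t=grab("top")
trayfit(t,[((120,107),(590,67)),((635,110),(678,440)),((640,488),(175,533)),((120,490),(88,150))],250,155,5)
E
```

```text
centre [ 0.5403 -0.2172] size 0.2598 0.3385 yaw 0.074 0.07
```

```bash
cat >> h.py <<'E'
TR=np.array([0.5403,-0.2172,0.072])
def trp(x,y,z):
    return chpts(TR,TR[2],[x,y,z])[0]
E
python3 - <<'E'
from h import *
print(trp(.048,0,0),trp(-.07,0,0))
go((trp(.048,0,.22),TR[2]),(trp(.048,0,.06),TR[2]))
E
```

```text
[ 0.58817564 -0.21374699  0.        ] [ 0.47048136 -0.22223565  0.        ]
true [0.5102 0.2181 0.2151] chamber [-0.0014 -0.0012] phi -0.114 q [ 0.27  0.41  1.46 -0.    1.28  0.38] F [-0.2 -0.4 -5. ] open 0.0116 t 42.0
-> [ 0.5882 -0.2137  0.22  ] : [-10.7, -0.2, 0.1] [-0.48, -42.02, 12.66]
-> [ 0.5882 -0.2137  0.06  ] : [-10.7, -0.2, 0.1] [15.52, -42.0, 12.7]
```

Move across in moderate steps.

Call:
jog_arm(
  plan=[0, 0, 0, -0.5, -2, 0.5, -1, -1, 0, 0, -0.5, -5, 1.5, -1, -2, 0, 0, -0.5, -9, 3, -1, -4, 0, 0, -0.5, -13, 4, -1, -5, 0, 0, -0.5, -17, 5.5, -1, -6, 0, 0, -0.5, -21, 7, -1, -8, 0, 0, -0.5, -25, 8, -1, -9, 0, 0, -0.5, -29, 9, -1, -10, 0, 0, -0.5, -33, 10, -1, -10.7, 0, 0, -0.5, -36, 11, -1],
)

```text
time: 42.95
tool_pos: [0.5786, -0.1541, 0.1831]
tool_rot: [2.893, 1.568, 2.965]
contact_force: [0.5, 0.3, -4.1]
opening: 0.0114
```

Call:
jog_arm(
  plan=[0, 0, 0, 0, 0, 0, -1, 0, 0, 0, 0, 0, 0, -1, 0, 0, 0, 0, 0, 0, -1],
)

```text
time: 43.25
tool_pos: [0.5789, -0.1506, 0.1839]
tool_rot: [2.544, 1.569, 2.618]
contact_force: [-0.3, 0.0, -3.6]
opening: 0.0113
```

Run:
```python
from h import *
go((trp(.048,0,.22),TR[2]),(trp(.048,0,.06),TR[2]))
d=grab("top","t26f")
d=grab("side","s26f")
```

```text
true [ 0.5789 -0.1506  0.2206] chamber [ 0.1089 -0.3597] phi 0.0733 q [-0.38  0.48  1.32  0.    1.34 -0.46] F [-0.3  0.  -3.6] open 0.0113 t 43.2
-> [ 0.5882 -0.2137  0.22  ] : [0.1, -0.1, -0.1] [0.05, -6.36, 0.46]
-> [ 0.5882 -0.2137  0.06  ] : [0.1, -0.1, -0.1] [16.05, -6.38, 0.49]
```

View pics/t26f.png

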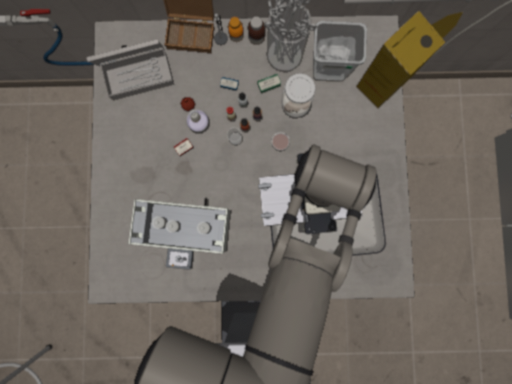

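View pics/s26f.png

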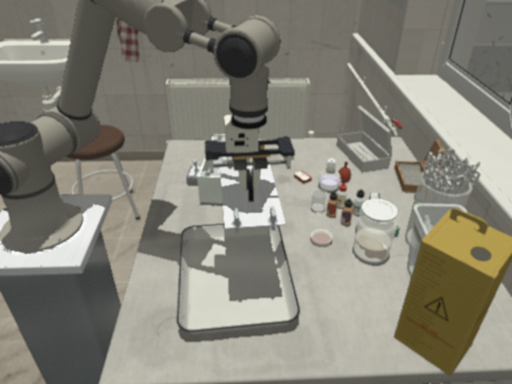

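Call:
jog_arm(
  plan=[0, 0, 0, 0, -3.2, 0.2, -1, 0, 0, 0, 0, -6.4, 0.5, -1, 0, 0, 0, 0, -6.4, 0.5, -1, 0, 0, 0, 4, -6.4, 0.5, -1, 0, 0, 0, 8, -6.4, 0.5, -1, 0, 0, 0, 12, -6.4, 0.5, -1, 0, 0, 0, 14.5, -6.4, 0.5, -1, 0, 0, 0, 15.5, -6.4, 0.5, -1, 0, 0, 0, 15.5, -6.4, 0.5, -1, 0, 0, 0, 15.5, -6.4, 0.5, -1],
)

```text
time: 44.35
tool_pos: [0.5903, -0.2152, 0.0315]
tool_rot: [-0.542, 1.568, -0.469]
contact_force: [-0.5, -0.4, -2.8]
opening: 0.0114
```

Run:
```python
from h import *
go((trp(.048,0,.029),TR[2]))
d=grab("side"); crop(d,"s27",165,180,315,340,4)
```

```text
true [ 0.5903 -0.2152  0.0682] chamber [ 0.1276 -0.4226] phi 0.0734 q [-0.47  0.68  1.42  0.    1.04 -0.54] F [-0.5 -0.4 -2.8] open 0.0114 t 44.4
-> [ 0.5882 -0.2137  0.029 ] : [0.1, 0.1, 0.1] [3.92, 0.17, -0.21]
```

View pics/s27.png

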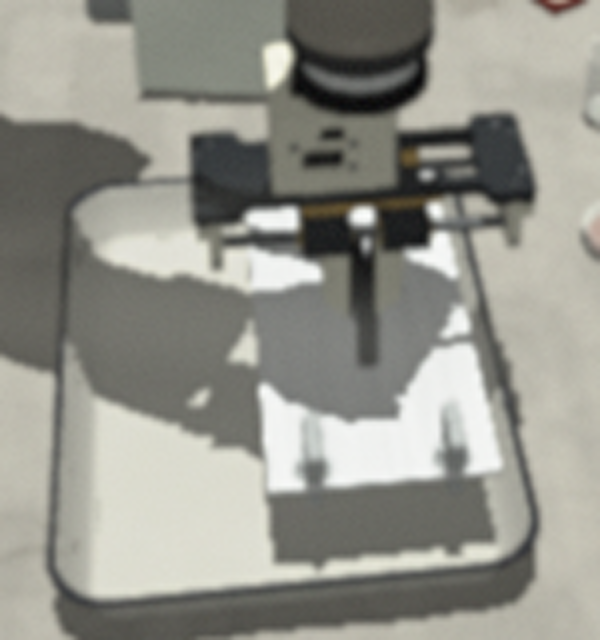

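Call:
jog_arm(
  plan=[0, 0, 0, 1.5, 0.1, -0.3, -1, 0, 0, 0, 2.8, 0.1, -0.3, -1, 0, 0, 0, 3.4, 0.1, -0.3, -1, 0, 0, 0, 3.6, 0.1, -0.3, -1, 0, 0, 0, 3.6, 0.1, -0.3, -1],
)

```text
time: 44.9
tool_pos: [0.5862, -0.2145, -0.006]
tool_rot: [-0.905, 1.571, -0.832]
contact_force: [0.5, 1.0, -3.5]
opening: 0.0112
```

Call:
jog_arm(
  plan=[0, 0, 0, 0.1, 0, 0, -1, 0, 0, 0, 0.2, 0, 0, -1, 0, 0, 0, 0.2, 0, 0, -1],
)

```text
time: 45.2
tool_pos: [0.5862, -0.2145, -0.0079]
tool_rot: [-0.771, 1.57, -0.699]
contact_force: [-0.4, 0.8, -3.9]
opening: 0.0119
```

Call:
jog_arm(
  plan=[0, 0, 0, 0.1, 0, 0, -1, 0, 0, 0, 0.2, 0, 0, -1, 0, 0, 0, 0.2, 0, 0, -1],
)

```text
time: 45.5
tool_pos: [0.5861, -0.2145, -0.0098]
tool_rot: [-0.785, 1.57, -0.713]
contact_force: [0.1, -0.0, -1.6]
opening: 0.0117
```

Contact at true z .027, as predicted. Release.

Call:
jog_arm(
  plan=[0, 0, 0, 0, 0, 0, -0.7, 0, 0, 0, 0, 0, 0, -0.4, 0, 0, 0, 0, 0, 0, -0.2, 0, 0, 0, 0, 0, 0, 0, 0, 0, 0, 0, 0, 0, 0, 0, 0, 0, -3, 0, 0, 0, 0, 0, 0, -7, 0, 0, 0, 0, 0, 0, -12, 0, 0, 0, 0, 0, 0, -16, 0, 0, 0],
)

```text
time: 46.4
tool_pos: [0.5864, -0.2146, 0.1527]
tool_rot: [-0.595, 1.569, -0.522]
contact_force: [1.2, 0.1, 0.7]
opening: 0.0461
```

Run:
```python
from h import *
go((ch(0,-.15,.22),PX))
d=grab("side","s28f"); crop(d,"s28",165,180,315,340,4)
t=grab("top"); crop(t,"t28",120,185,240,285,6)
```

```text
true [ 0.5864 -0.2146  0.1894] chamber [ 0.1236 -0.4224] phi 0.0728 q [-0.47  0.55  1.29 -0.    1.3  -0.55] F [1.2 0.1 0.7] open 0.0461 t 46.4
-> [0.4946 0.0701 0.22  ] : [10.7, 0.1, 0.1] [-3.1, 29.06, -7.08]
```

View pics/s28.png

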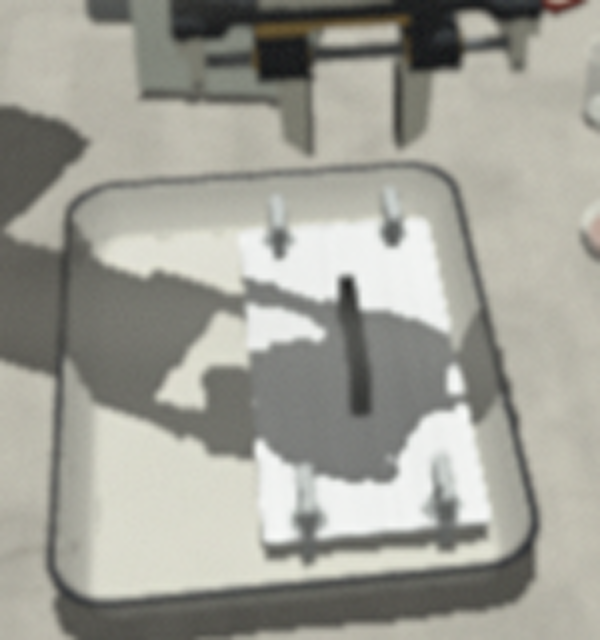

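View pics/t28.png

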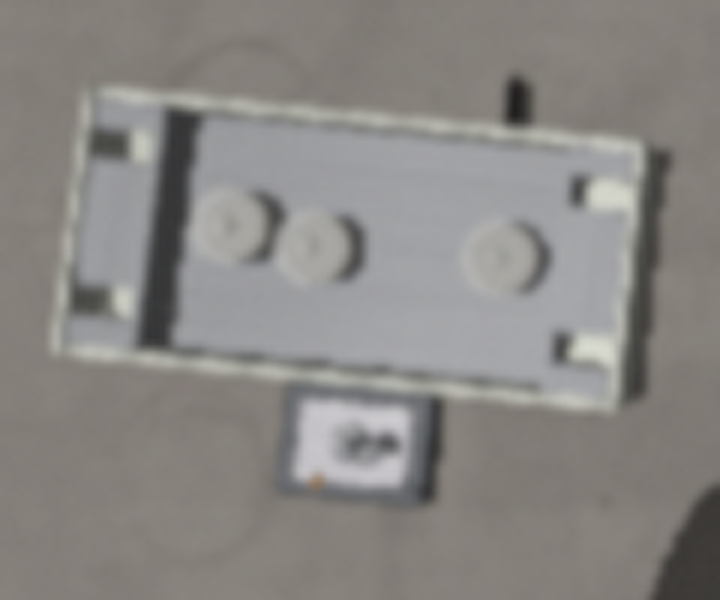

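Run:
```python
from h import *
t=grab("top")
c,s=np.cos(CH[2]),np.sin(CH[2])
for z,uv in((.093,[(230,222),(314,243),(502,256)]),(.074,[(233,226),(318,247),(506,258)])):
    W=plane(t,np.array(uv)/6+[120,185]-.5,z)[:,:2]
    print(z,W.round(4).tolist(),((W-CH[:2])@np.array([[c,-s],[s,c]])).round(4).tolist())
```

```text
0.093 [[0.5251, 0.2799], [0.5142, 0.2392], [0.5061, 0.1483]] [[0.0064, 0.0619], [0.0002, 0.0202], [0.0025, -0.0711]]
0.074 [[0.5238, 0.2834], [0.5126, 0.2415], [0.5054, 0.1491]] [[0.0047, 0.0651], [-0.0016, 0.0223], [0.0017, -0.0703]]
```

Run:
```python
from h import *
go((ch(.002,-.0705,.18),PX),(ch(.002,-.0705,.046),PX))
```

```text
true [ 0.5877 -0.2152  0.1902] chamber [ 0.1251 -0.4229] phi 0.0728 q [-0.47  0.55  1.29 -0.    1.3  -0.55] F [-0.6  0.1 -0. ] open 0.0458 t 46.5
-> [0.5056 0.1489 0.18  ] : [10.7, 0.4, 0.2] [0.85, 36.92, -5.54]
-> [0.5056 0.1489 0.046 ] : [10.7, 0.4, 0.2] [14.25, 36.97, -5.63]
```

Call:
jog_arm(
  plan=[5, 0, 0, 0, 5, -0.7, 0.1, 10.7, 0.3, 0, 0, 10, -1.4, 0.1, 10.7, 0.3, 0, 0, 15, -2.1, 0.1, 10.7, 0.3, 0, 0, 20, -2.8, 0.1, 10.7, 0.3, 0, 0, 25, -3.6, 0.1, 10.7, 0.3, 0, 0, 30, -4.5, 0.1, 10.7, 0.3, 0, 0, 34, -5.2, 0.1, 10.7, 0.3, 0, 0.8, 37, -5.6, 0.1, 10.7, 0.3, 0, 0.8, 37, -5.6, 0.1, 10.7, 0.3, 0, 0.8, 37, -5.6, 0.1],
)

```text
time: 47.55
tool_pos: [0.5024, 0.1507, 0.1407]
tool_rot: [-2.93, 1.563, -3.042]
contact_force: [-0.1, 0.4, 0.9]
opening: 0.0501
```

Call:
jog_arm(
  plan=[0, 0, 0, 0, 0, 0, 0.1, 0, 0, 0, 0, 0, 0, 0.1],
)

```text
time: 47.75
tool_pos: [0.5036, 0.1493, 0.1417]
tool_rot: [-2.99, 1.565, -3.106]
contact_force: [-0.1, 0.6, -1.3]
opening: 0.0506
```

Run:
```python
from h import *
go((ch(.002,-.0705,.11),PX),(ch(.002,-.0705,.046),PX))
d=grab("side"); crop(d,"s29",170,90,270,180,7)
```

```text
true [0.5036 0.1493 0.1784] chamber [-0.0001 -0.0703] phi -0.1158 q [0.14 0.39 1.59 0.   1.17 0.26] F [-0.1  0.6 -1.3] open 0.0506 t 47.8
-> [0.5056 0.1489 0.11  ] : [-0.1, -0.3, 0.0] [6.84, -0.01, 0.24]
-> [0.5056 0.1489 0.046 ] : [-0.1, -0.3, 0.0] [13.24, -0.01, 0.28]
```

View pics/s29.png

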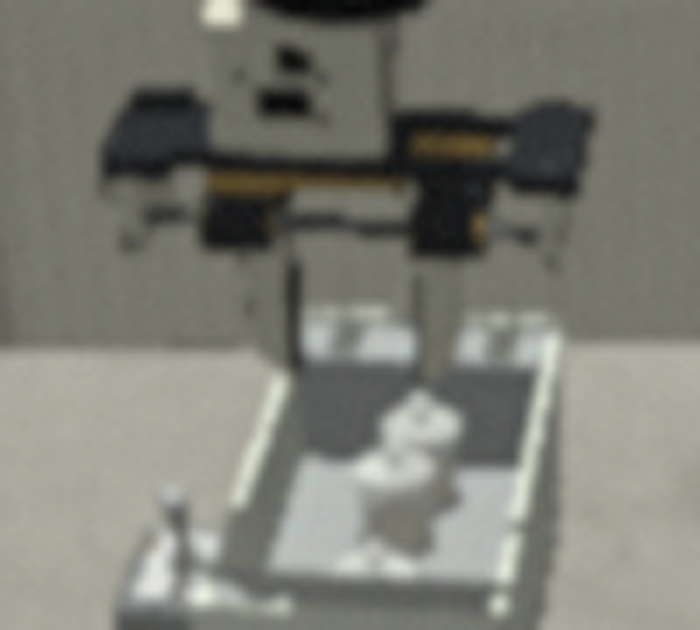

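Call:
jog_arm(
  plan=[0, -0.3, 0, 3.5, 0, 0.2, 0.1, 0, -0.3, 0, 6.8, 0, 0.2, 0.1, 0, -0.3, 0, 6.8, 0, 0.2, 0.1, 0, -0.3, 0, 6.8, 0, 0.2, 0.1],
)

```text
time: 48.2
tool_pos: [0.5052, 0.1497, 0.0743]
tool_rot: [-2.174, 1.57, -2.289]
contact_force: [-0.0, -0.3, -0.3]
opening: 0.051
```

Run:
```python
from h import *
go((ch(.002,-.0705,.046),PX))
```

```text
true [0.5052 0.1497 0.111 ] chamber [ 0.0015 -0.0697] phi -0.115 q [ 0.14  0.47  1.68 -0.    1.    0.26] F [-0.  -0.3 -0.3] open 0.051 t 48.2
-> [0.5056 0.1489 0.046 ] : [-0.0, -0.0, 0.0] [6.5, -0.07, 0.06]
```

Call:
jog_arm(
  plan=[0, 0, 0, 1.5, 0, 0, 0.1, 0, 0, 0, 3, 0, 0, 0.1, 0, 0, 0, 4.5, 0, 0, 0.1, 0, 0, 0, 6, 0, 0, 0.1, 0, 0, 0, 6.5, 0, 0, 0.1, 0, 0, 0, 6.5, 0, 0, 0.1],
)

```text
time: 48.8
tool_pos: [0.5057, 0.1502, 0.0098]
tool_rot: [-0.211, 1.57, -0.325]
contact_force: [-1.0, 0.7, -0.2]
opening: 0.0505
```

Call:
jog_arm(
  plan=[0, 0, 0, 0, 0, 0, -0.15, 0, 0, 0, 0, 0, 0, -0.3, 0, 0, 0, 0, 0, 0, -0.5, 0, 0, 0, 0, 0, 0, -0.5, 0, 0, 0, 0, 0, 0, -0.5, 0, 0, 0, 0, 0, 0, -0.5],
  newtons=12,
)

```text
time: 49.4
tool_pos: [0.5057, 0.1504, 0.0098]
tool_rot: [-0.056, 1.569, -0.17]
contact_force: [0.2, -0.1, 6.7]
opening: 0.0357
```

Run:
```python
from h import *
go()
d=grab("side"); crop(d,"s30",170,90,270,180,7)
```

```text
true [0.5057 0.1504 0.0465] chamber [ 0.0019 -0.069 ] phi -0.1139 q [ 0.14  0.56  1.74 -0.    0.84  0.26] F [ 0.2 -0.1  6.7] open 0.0357 t 49.4
```

View pics/s30.png

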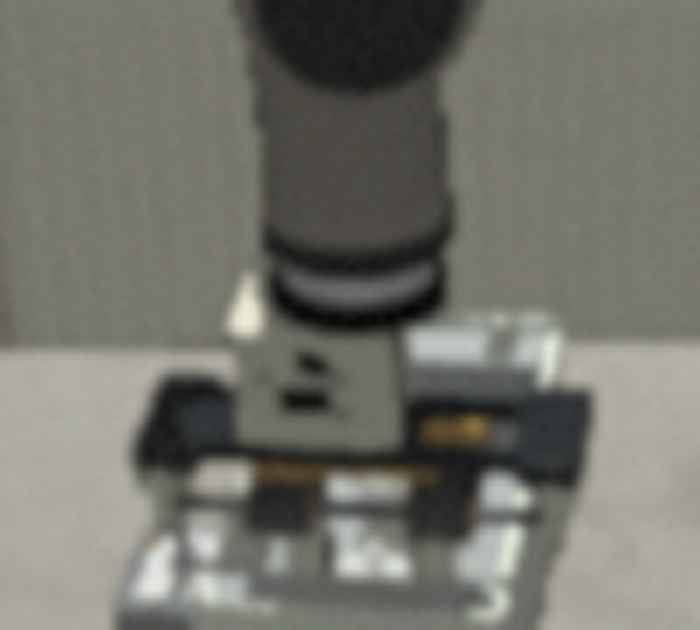

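Call:
jog_arm(
  plan=[0, 0, 0, -1, 0, 0, -0.5, 0, 0, 0, -3, 0, 0, -0.5, 0, 0, 0, -6, 0, 0, -0.5, 0, 0, 0, -10, 0, 0, -0.5, 0, 0, 0, -15, 0, 0, -0.5, 0, 0, 0, -15, 0, 0, -0.5, 0, 0, 0, -15, 0, 0, -0.5],
)

```text
time: 50.15
tool_pos: [0.5053, 0.1504, 0.1602]
tool_rot: [0.026, 1.568, -0.088]
contact_force: [0.3, 0.6, -1.4]
opening: 0.0355
```

Run:
```python
from h import *
go((trp(-.068,-.08,.19),TR[2]),(trp(-.068,-.08,.03),TR[2]))
d=grab("side"); crop(d,"s31",170,60,270,150,7)
t=grab("top"); crop(t,"t31",250,155,400,275,5)
```

```text
true [0.5053 0.1504 0.1969] chamber [ 0.0015 -0.069 ] phi -0.114 q [ 0.14  0.37  1.57 -0.    1.2   0.26] F [ 0.3  0.6 -1.4] open 0.0355 t 50.1
-> [ 0.4782 -0.3019  0.19  ] : [-10.7, 0.1, 0.0] [0.69, -45.24, 2.45]
-> [ 0.4782 -0.3019  0.03  ] : [-10.7, 0.1, 0.0] [16.69, -45.25, 2.41]
```

View pics/s31.png

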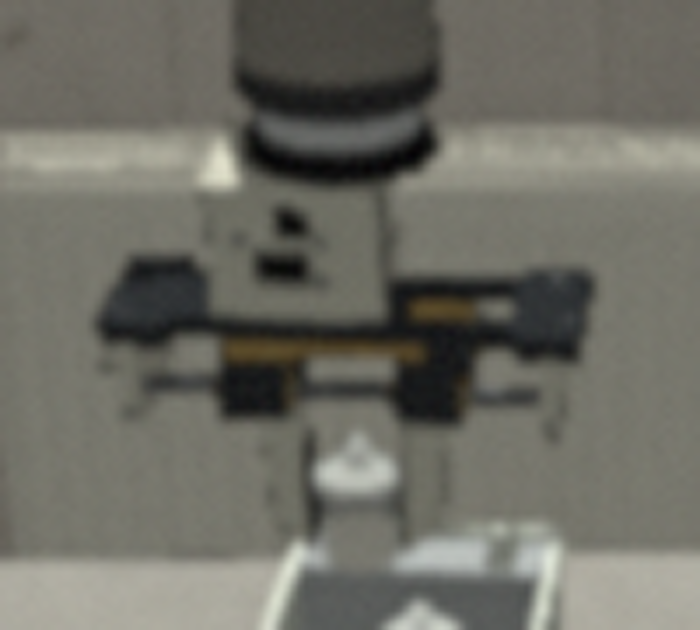

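View pics/t31.png

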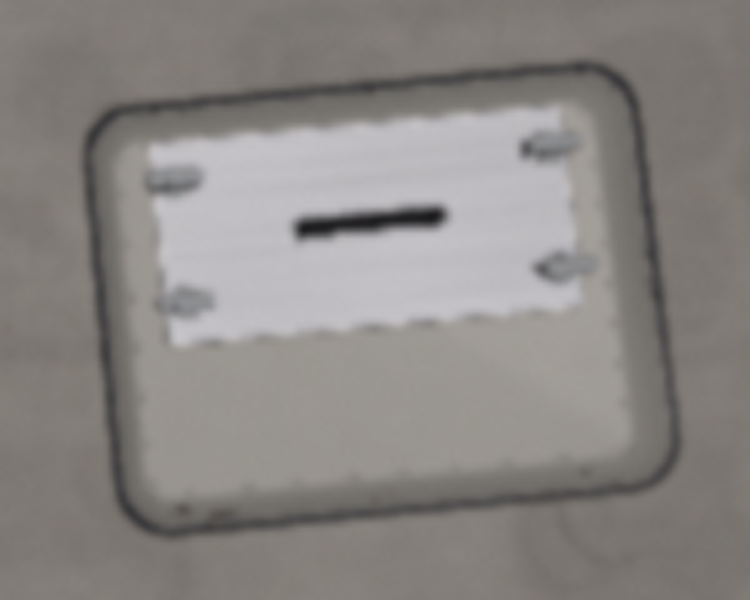

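Call:
jog_arm(
  plan=[0, 0, 0, 0, -3, 0.2, -0.5, -1, 0, 0, 0, -7, 0.5, -0.5, -2, 0, 0, 0, -11, 0.7, -0.5, -4, 0, 0, 0, -16, 1, -0.5, -5, 0, 0, 0, -21, 1.2, -0.5, -6, 0, 0, 0, -26, 1.5, -0.5, -8, 0, 0, 0, -31, 1.8, -0.5, -9, 0, 0, 0, -36, 2, -0.5, -10, 0, 0, 0, -40, 2.2, -0.5, -10.7, 0, 0, 0, -43, 2.3, -0.5],
)

```text
time: 51.25
tool_pos: [0.4773, -0.2816, 0.157]
tool_rot: [2.621, 1.567, 2.693]
contact_force: [0.8, -0.2, -0.6]
opening: 0.0358
```

Call:
jog_arm(
  plan=[0, 0, 0, 2, -1, 0, -0.5, 0, 0, 0, 6, -2, 0, -0.5, 0, 0, 0, 10, -2, 0, -0.5, 0, 0, 0, 10, -2, 0, -0.5, 0, 0, 0, 10, -2, 0, -0.5],
)

```text
time: 51.75
tool_pos: [0.4796, -0.2988, 0.0583]
tool_rot: [2.509, 1.568, 2.582]
contact_force: [0.7, -0.0, 0.2]
opening: 0.0358
```

Run:
```python
from h import *
go((trp(-.068,-.08,.012),TR[2]))
d=grab("side"); crop(d,"s32",165,180,315,340,4)
```

```text
true [ 0.4796 -0.2988  0.095 ] chamber [ 0.0272 -0.5183] phi 0.0728 q [-0.69  0.55  1.58 -0.    1.01 -0.77] F [ 0.7 -0.   0.2] open 0.0358 t 51.8
-> [ 0.4782 -0.3019  0.012 ] : [0.0, -0.1, -0.1] [8.3, -0.31, -0.14]
```

View pics/s32.png

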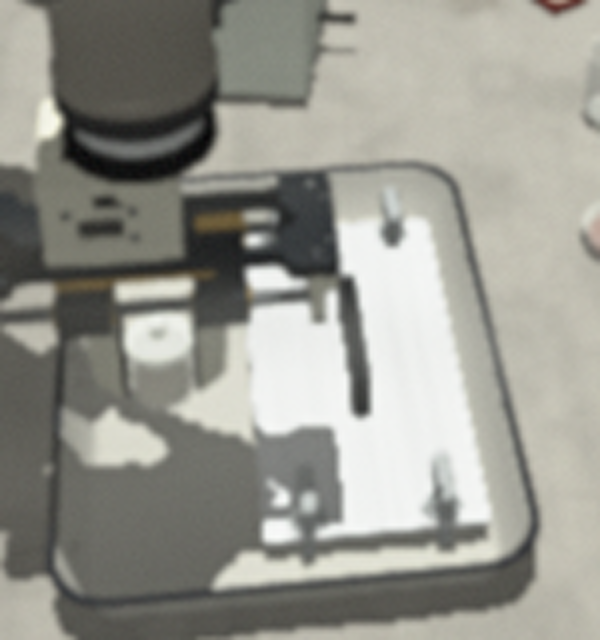

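Call:
jog_arm(
  plan=[0, 0, 0, 3, -0.3, -0.1, -0.5, 0, 0, 0, 5.5, -0.3, -0.1, -0.5, 0, 0, 0, 7, -0.3, -0.1, -0.5, 0, 0, 0, 7.8, -0.3, -0.1, -0.5, 0, 0, 0, 7.8, -0.3, -0.1, -0.5],
)

```text
time: 52.3
tool_pos: [0.4801, -0.3028, -0.0181]
tool_rot: [-1.107, 1.569, -1.034]
contact_force: [0.0, 0.2, -0.5]
opening: 0.0358
```

Call:
jog_arm(
  plan=[0, 0, 0, 0.2, 0, 0, -0.5, 0, 0, 0, 0.4, 0, 0, -0.5, 0, 0, 0, 0.4, 0, 0, -0.5],
)

```text
time: 52.6
tool_pos: [0.4798, -0.3028, -0.0222]
tool_rot: [-1.071, 1.569, -0.998]
contact_force: [-1.1, -0.1, -1.5]
opening: 0.0356
```

Call:
jog_arm(
  plan=[0, 0, 0, 0.2, 0, 0, -0.5, 0, 0, 0, 0.2, 0, 0, -0.5],
)

```text
time: 52.8
tool_pos: [0.4795, -0.3026, -0.0249]
tool_rot: [-1.624, 1.57, -1.551]
contact_force: [-0.3, -0.1, -0.0]
opening: 0.0355
```

Call:
jog_arm(
  plan=[0, 0, 0, 0.15, 0, 0, -0.5, 0, 0, 0, 0.15, 0, 0, -0.5],
)

```text
time: 53.0
tool_pos: [0.4797, -0.3028, -0.0261]
tool_rot: [-1.313, 1.57, -1.24]
contact_force: [0.0, 0.8, 1.8]
opening: 0.0354
```

Call:
jog_arm(
  plan=[0, 0, 0, 0, 0, 0, -0.1, 0, 0, 0, 0, 0, 0, 0.05, 0, 0, 0, 0, 0, 0, 0.05, 0, 0, 0, -1, 0, 0, 0.05, 0, 0, 0, -4, 0, 0, 0.05, 0, 0, 0, -8, 0, 0, 0.05, 0, 0, 0, -12, 0, 0, 0.1, 0, 0, 0, -16, 0, 0, 0.1, 0, 0, 0, -18, 0, 0, 0.1],
)

```text
time: 53.9
tool_pos: [0.4807, -0.3034, 0.1584]
tool_rot: [-0.837, 1.564, -0.765]
contact_force: [0.1, -0.1, 0.1]
opening: 0.0502
```

Run:
```python
from h import *
go((ch(-.001,.0215,.19),PX))
d=grab("side"); crop(d,"s33",165,180,315,340,4)
```

```text
true [ 0.4807 -0.3034  0.1951] chamber [ 0.0287 -0.5227] phi 0.0728 q [-0.7   0.44  1.46 -0.    1.23 -0.77] F [ 0.1 -0.1  0.1] open 0.0502 t 53.9
-> [0.5131 0.2406 0.19  ] : [10.7, 0.3, 0.3] [0.28, 54.02, 7.2]
```

View pics/s33.png

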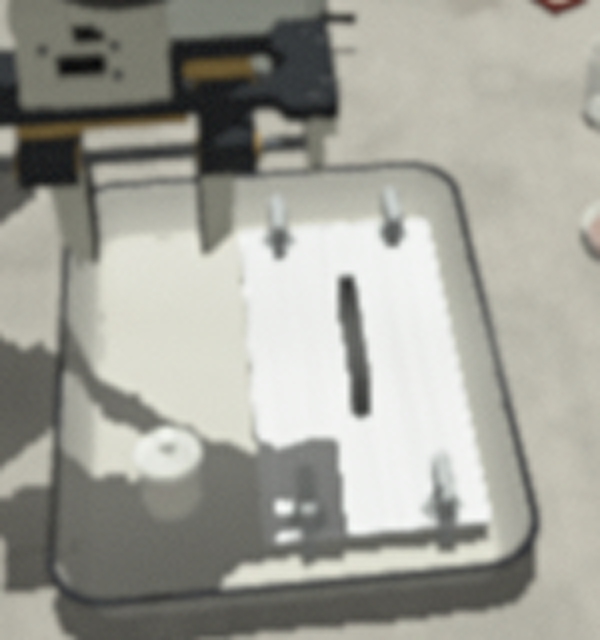

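Call:
jog_arm(
  plan=[0, 0, 0, 0, 5, 0.7, 0.1, 2, 0, 0, 0, 10, 1.4, 0.1, 4, 0, 0, 0, 15, 2, 0.1, 6, 0, 0, 0, 20, 2.7, 0.1, 8, 0, 0, 0, 25, 3.4, 0.1, 10, 0, 0, 0, 30, 4, 0.1, 10.7, 0.3, 0.3, 0, 35, 4.7, 0.1, 10.7, 0.3, 0.3, 0, 40, 5.4, 0.1, 10.7, 0.3, 0.3, 0, 45, 6, 0.1, 10.7, 0.3, 0.3, 0, 50, 6.7, 0.1],
)

```text
time: 54.95
tool_pos: [0.5092, 0.1986, 0.1535]
tool_rot: [2.525, 1.564, 2.411]
contact_force: [0.6, -0.7, 0.2]
opening: 0.0505
```

Call:
jog_arm(
  plan=[0, 0, 0, 0, 3, 0.2, 0.1, 0, 0, 0, 0, 4, 0.5, 0.1, 0, 0, 0, 0, 4, 0.5, 0.1, 0, 0, 0, 0, 4, 0.5, 0.1],
)

```text
time: 55.35
tool_pos: [0.519, 0.2346, 0.1532]
tool_rot: [2.668, 1.564, 2.554]
contact_force: [0.0, -0.5, -0.9]
opening: 0.0505
```

Run:
```python
from h import *
go((ch(-.001,.0215,.11),PX))
```

```text
true [0.519  0.2346 0.1899] chamber [0.0055 0.0162] phi -0.1145 q [0.29 0.46 1.45 0.01 1.24 0.4 ] F [ 0.  -0.5 -0.9] open 0.0505 t 55.4
-> [0.5131 0.2406 0.11  ] : [-0.0, -0.4, -0.2] [8.0, 0.51, -0.6]
```

Call:
jog_arm(
  plan=[0, -0.4, -0.2, 3, 0.5, -0.6, 0.1, 0, -0.4, -0.2, 7, 0.5, -0.6, 0.1, 0, -0.4, -0.2, 8, 0.5, -0.6, 0.1, 0, -0.4, -0.2, 8, 0.5, -0.6, 0.1, 0, -0.4, -0.2, 8, 0.5, -0.6, 0.1],
)

```text
time: 55.85
tool_pos: [0.5146, 0.2412, 0.075]
tool_rot: [0.412, 1.567, 0.296]
contact_force: [-0.8, -0.5, -0.6]
opening: 0.0505
```

Run:
```python
from h import *
go((ch(-.001,.0215,.046),PX))
```

```text
true [0.5146 0.2412 0.1117] chamber [0.0004 0.0223] phi -0.1152 q [ 0.3   0.53  1.56 -0.    1.05  0.42] F [-0.8 -0.5 -0.6] open 0.0505 t 55.9
-> [0.5131 0.2406 0.046 ] : [-0.1, 0.2, -0.1] [6.57, -0.09, -0.16]
```

Call:
jog_arm(
  plan=[0, 0.2, 0, 1.5, 0, -0.1, 0.1, 0, 0.2, 0, 3, 0, -0.1, 0.1, 0, 0.2, 0, 4.5, 0, -0.1, 0.1, 0, 0.2, 0, 6, 0, -0.1, 0.1, 0, 0.2, 0, 6.5, 0, -0.1, 0.1, 0, 0.2, 0, 6.5, 0, -0.1, 0.1],
)

```text
time: 56.45
tool_pos: [0.5132, 0.2419, 0.0094]
tool_rot: [2.385, 1.569, 2.271]
contact_force: [-0.2, -0.3, -0.0]
opening: 0.0502
```

Call:
jog_arm(
  plan=[0, 0, 0, 0, 0, 0, -0.15, 0, 0, 0, 0, 0, 0, -0.3, 0, 0, 0, 0, 0, 0, -0.5, 0, 0, 0, 0, 0, 0, -0.5, 0, 0, 0, 0, 0, 0, -0.5, 0, 0, 0, 0, 0, 0, -0.5],
)

```text
time: 57.05
tool_pos: [0.5132, 0.2422, 0.0095]
tool_rot: [1.897, 1.569, 1.783]
contact_force: [-1.2, 0.9, 6.7]
opening: 0.0355
```

Call:
jog_arm(
  plan=[0, 0, 0, -1, 0, 0, -0.5, 0, 0, 0, -3, 0, 0, -0.5, 0, 0, 0, -6, 0, 0, -0.5, 0, 0, 0, -10, 0, 0, -0.5, 0, 0, 0, -15, 0, 0, -0.5, 0, 0, 0, -15, 0, 0, -0.5, 0, 0, 0, -15, 0, 0, -0.5],
)

```text
time: 57.75
tool_pos: [0.5133, 0.2419, 0.16]
tool_rot: [1.347, 1.569, 1.233]
contact_force: [-0.6, -0.7, -1.8]
opening: 0.0353
```

Run:
```python
from h import *
go((trp(-.068,-.01,.19),TR[2]))
d=grab("side"); crop(d,"s34",165,50,315,200,4)
t=grab("top","t34f"); crop(t,"t34",250,155,400,275,5)
```

```text
true [0.5133 0.2419 0.1967] chamber [-0.001   0.0228] phi -0.1139 q [0.3  0.44 1.45 0.   1.25 0.42] F [-0.6 -0.7 -1.8] open 0.0353 t 57.8
-> [ 0.4732 -0.2321  0.19  ] : [-10.7, 0.0, -0.1] [0.59, -47.55, 1.41]
```

View pics/s34.png

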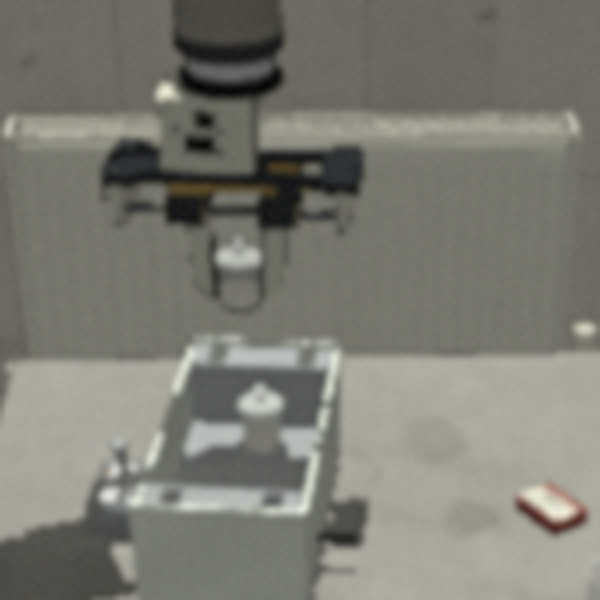

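View pics/t34.png

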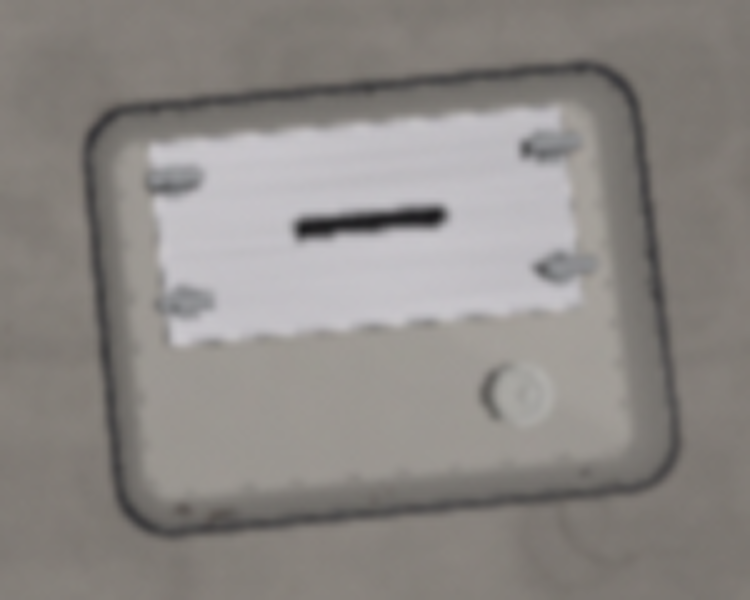

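Call:
jog_arm(
  plan=[0, 0, 0, 0, -3, 0.1, -0.5, -1, 0, 0, 0, -7, 0.2, -0.5, -2, 0, 0, 0, -12, 0.4, -0.5, -4, 0, 0, 0, -17, 0.5, -0.5, -5, 0, 0, 0, -22, 0.7, -0.5, -6, 0, 0, 0, -27, 0.8, -0.5, -8, 0, 0, 0, -32, 1, -0.5, -9, 0, 0, 0, -37, 1.1, -0.5, -10, 0, 0, 0, -42, 1.2, -0.5, -10.7, 0, 0, 0, -46, 1.4, -0.5],
)

```text
time: 58.85
tool_pos: [0.4728, -0.2189, 0.1566]
tool_rot: [2.607, 1.565, 2.679]
contact_force: [0.9, 0.8, 0.1]
opening: 0.0358
```

Call:
jog_arm(
  plan=[0, 0, 0, 2, -0.5, 0, -0.5, 0, 0, 0, 6, -1, 0, -0.5, 0, 0, 0, 10, -1, 0, -0.5, 0, 0, 0, 10, -1, 0, -0.5, 0, 0, 0, 10, -1, 0, -0.5],
)

```text
time: 59.35
tool_pos: [0.4743, -0.2262, 0.0576]
tool_rot: [2.549, 1.565, 2.622]
contact_force: [0.5, -0.4, -0.3]
opening: 0.0352
```

Run:
```python
from h import *
go((trp(-.068,-.01,.0105),TR[2]))
```

```text
true [ 0.4743 -0.2262  0.0943] chamber [ 0.0136 -0.4467] phi 0.0729 q [-0.59  0.49  1.69 -0.    0.96 -0.66] F [ 0.5 -0.4 -0.3] open 0.0352 t 59.4
-> [ 0.4732 -0.2321  0.0105] : [0.0, -0.3, -0.2] [8.38, -0.6, -0.11]
```

Call:
jog_arm(
  plan=[0, -0.3, -0.2, 3, -0.5, -0.1, -0.5, 0, -0.3, -0.2, 5.5, -0.5, -0.1, -0.5, 0, -0.3, -0.2, 7, -0.5, -0.1, -0.5, 0, -0.3, -0.2, 7.8, -0.5, -0.1, -0.5, 0, -0.3, -0.2, 7.8, -0.5, -0.1, -0.5],
)

```text
time: 59.85
tool_pos: [0.4747, -0.2318, -0.0191]
tool_rot: [-0.654, 1.566, -0.581]
contact_force: [0.1, 0.1, -0.9]
opening: 0.0352
```

Call:
jog_arm(
  plan=[0, 0, 0, 0.2, 0, 0, -0.5, 0, 0, 0, 0.4, 0, 0, -0.5, 0, 0, 0, 0.5, 0, 0, -0.5, 0, 0, 0, 0.5, 0, 0, -0.5],
)

```text
time: 60.25
tool_pos: [0.4743, -0.2318, -0.0245]
tool_rot: [-0.655, 1.566, -0.582]
contact_force: [0.3, 0.7, -0.7]
opening: 0.0352
```

Run:
```python
from h import *
go((trp(-.068,-.01,.0105),TR[2]))
```

```text
true [ 0.4743 -0.2318  0.0122] chamber [ 0.0142 -0.4523] phi 0.0728 q [-0.6   0.61  1.76  0.    0.76 -0.67] F [ 0.3  0.7 -0.7] open 0.0352 t 60.2
-> [ 0.4732 -0.2321  0.0105] : [0.0, 0.2, 0.2] [0.17, -0.02, -0.11]
```

Call:
jog_arm(
  plan=[0, 0.2, 0.2, 0.2, 0, 0, -0.5, 0, 0.2, 0.2, 0.2, 0, 0, -0.5],
)

```text
time: 60.45
tool_pos: [0.4744, -0.232, -0.0265]
tool_rot: [1.626, 1.57, 1.699]
contact_force: [-0.8, 1.0, 3.3]
opening: 0.0356
```

Call:
jog_arm(
  plan=[0, 0, 0, 0, 0, 0, -0.1, 0, 0, 0, 0, 0, 0, 0.05, 0, 0, 0, 0, 0, 0, 0.05, 0, 0, 0, -1, 0, 0, 0.05, 0, 0, 0, -4, 0, 0, 0.05, 0, 0, 0, -8, 0, 0, 0.05, 0, 0, 0, -12, 0, 0, 0.1, 0, 0, 0, -16, 0, 0, 0.1, 0, 0, 0, -18, 0, 0, 0.1],
)

```text
time: 61.35
tool_pos: [0.4754, -0.2326, 0.1577]
tool_rot: [-0.54, 1.566, -0.467]
contact_force: [0.5, 0.5, 0.2]
opening: 0.0506
```

Run:
```python
from h import *
go((ch(.005,.064,.19),PX))
d=grab("side"); crop(d,"s35",165,180,315,340,4)
t=grab("top"); crop(t,"t35",120,185,240,285,6)
```

```text
true [ 0.4754 -0.2326  0.1944] chamber [ 0.0155 -0.453 ] phi 0.0729 q [-0.6   0.37  1.57  0.    1.19 -0.67] F [0.5 0.5 0.2] open 0.0506 t 61.4
-> [0.524  0.2822 0.19  ] : [10.7, 0.3, 0.1] [0.34, 50.99, 8.58]
```

View pics/s35.png

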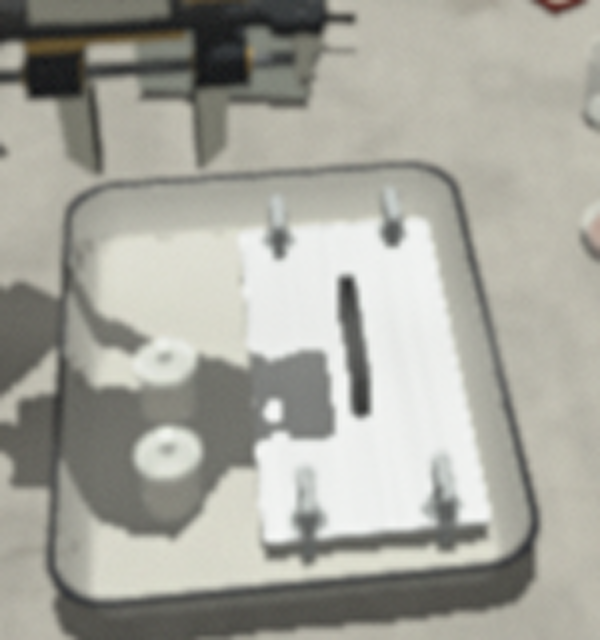

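View pics/t35.png

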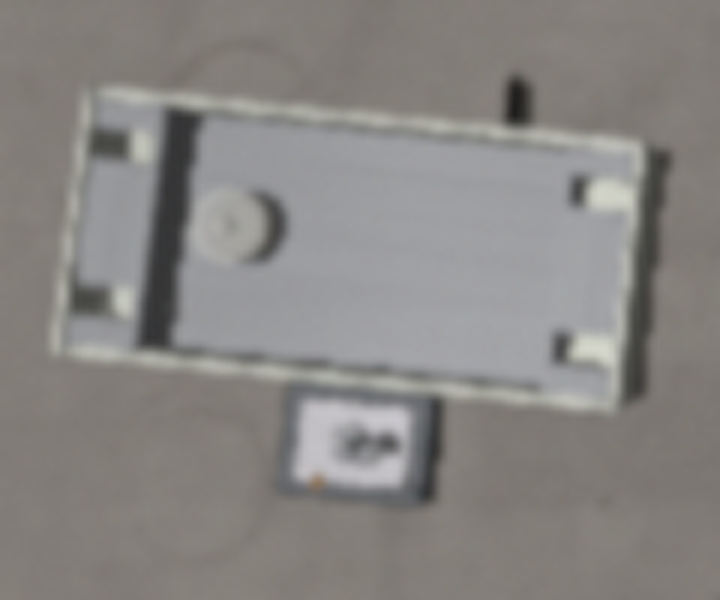

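One bottle left, undisturbed at crop (231,224). Fetch it.

Call:
jog_arm(
  plan=[0, 0, 0, 0, 5, 0.9, 0.1, 2, 0, 0, 0, 10, 1.7, 0.1, 4, 0, 0, 0, 15, 2.5, 0.1, 6, 0, 0, 0, 20, 3.4, 0.1, 8, 0, 0, 0, 25, 4.2, 0.1, 10, 0, 0, 0, 30, 5, 0.1, 10.7, 0.3, 0.1, 0, 35, 5.9, 0.1, 10.7, 0.3, 0.1, 0, 40, 6.7, 0.1, 10.7, 0.3, 0.1, 0, 45, 7.6, 0.1, 10.7, 0.3, 0.1, 0, 50, 8.4, 0.1],
)

```text
time: 62.45
tool_pos: [0.5203, 0.2678, 0.1527]
tool_rot: [2.951, 1.563, 2.837]
contact_force: [1.0, 0.1, -0.6]
opening: 0.0504
```

Call:
jog_arm(
  plan=[0, 0, 0, 0, 0.5, 0, 0.1, 0, 0, 0, 0, 1, 0.2, 0.1, 0, 0, 0, 0, 1, 0.2, 0.1],
)

```text
time: 62.75
tool_pos: [0.524, 0.2751, 0.153]
tool_rot: [2.951, 1.564, 2.837]
contact_force: [-0.3, 0.3, -0.2]
opening: 0.0504
```

Run:
```python
from h import *
go((ch(.005,.064,.11),PX))
```

```text
true [0.524  0.2751 0.1897] chamber [0.0059 0.057 ] phi -0.1141 q [0.35 0.5  1.38 0.   1.27 0.46] F [-0.3  0.3 -0.2] open 0.0504 t 62.8
-> [0.524  0.2822 0.11  ] : [0.0, -0.4, -0.1] [7.97, 0.69, -0.03]
```

Call:
jog_arm(
  plan=[0, -0.4, -0.1, 3, 0.7, 0, 0.1, 0, -0.4, -0.1, 7, 0.7, 0, 0.1, 0, -0.4, -0.1, 8, 0.7, 0, 0.1, 0, -0.4, -0.1, 8, 0.7, 0, 0.1, 0, -0.4, -0.1, 8, 0.7, 0, 0.1],
)

```text
time: 63.25
tool_pos: [0.5257, 0.2823, 0.0753]
tool_rot: [0.42, 1.568, 0.305]
contact_force: [0.2, -0.9, 1.2]
opening: 0.051
```

Run:
```python
from h import *
go((ch(.005,.064,.046),PX))
```

```text
true [0.5257 0.2823 0.112 ] chamber [0.0067 0.0643] phi -0.1153 q [ 0.36  0.58  1.48 -0.    1.09  0.48] F [ 0.2 -0.9  1.2] open 0.051 t 63.2
-> [0.524  0.2822 0.046 ] : [-0.1, 0.2, -0.1] [6.59, -0.04, -0.19]
```

Call:
jog_arm(
  plan=[0, 0.2, 0, 1.5, 0, -0.1, 0.1, 0, 0.2, 0, 3, 0, -0.1, 0.1, 0, 0.2, 0, 4.5, 0, -0.1, 0.1, 0, 0.2, 0, 6, 0, -0.1, 0.1, 0, 0.2, 0, 6.5, 0, -0.1, 0.1, 0, 0.2, 0, 6.5, 0, -0.1, 0.1],
)

```text
time: 63.85
tool_pos: [0.5235, 0.2828, 0.0084]
tool_rot: [3.077, 1.568, 2.963]
contact_force: [-0.4, 0.2, 0.2]
opening: 0.0505
```

Call:
jog_arm(
  plan=[0, 0, 0, 0, 0, 0, -0.15, 0, 0, 0, 0, 0, 0, -0.3, 0, 0, 0, 0, 0, 0, -0.5, 0, 0, 0, 0, 0, 0, -0.5, 0, 0, 0, 0, 0, 0, -0.5, 0, 0, 0, 0, 0, 0, -0.5],
)

```text
time: 64.45
tool_pos: [0.5242, 0.2832, 0.0095]
tool_rot: [2.179, 1.569, 2.065]
contact_force: [0.1, -0.4, 5.9]
opening: 0.0355
```

Call:
jog_arm(
  plan=[0, 0, 0, -1, 0, 0, -0.5, 0, 0, 0, -3, 0, 0, -0.5, 0, 0, 0, -6, 0, 0, -0.5, 0, 0, 0, -10, 0, 0, -0.5, 0, 0, 0, -15, 0, 0, -0.5, 0, 0, 0, -15, 0, 0, -0.5, 0, 0, 0, -15, 0, 0, -0.5],
)

```text
time: 65.15
tool_pos: [0.5243, 0.2829, 0.1602]
tool_rot: [1.539, 1.569, 1.425]
contact_force: [-0.0, -0.5, -1.1]
opening: 0.0355
```

Run:
```python
from h import *
go((trp(-.068,.07,.19),TR[2]))
d=grab("side"); crop(d,"s36",165,50,315,200,4)
t=grab("top","t36f"); crop(t,"t36",250,155,400,275,5)
```

```text
true [0.5243 0.2829 0.1969] chamber [0.0053 0.0648] phi -0.114 q [0.37 0.49 1.37 0.   1.28 0.48] F [-0.  -0.5 -1.1] open 0.0355 t 65.2
-> [ 0.4674 -0.1523  0.19  ] : [-10.7, 0.0, -0.1] [0.62, -43.89, -0.7]
```

View pics/s36.png

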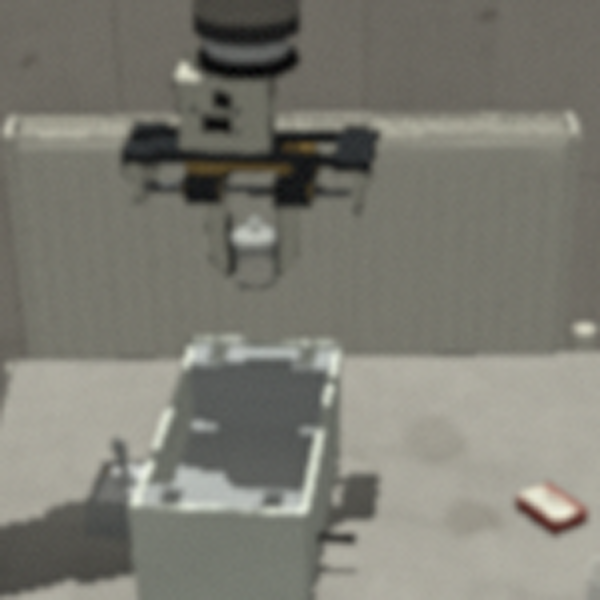

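View pics/t36.png

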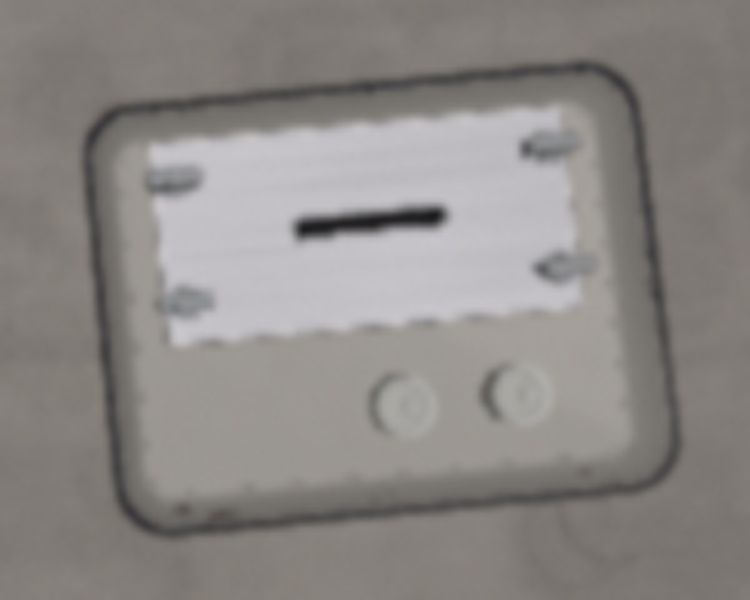

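The tray has not moved and the chamber is empty. Carry the third bottle over.

Call:
jog_arm(
  plan=[0, 0, 0, 0, -3, 0, -0.5, -1, 0, 0, 0, -7, -0.1, -0.5, -2, 0, 0, 0, -12, -0.2, -0.5, -4, 0, 0, 0, -17, -0.3, -0.5, -5, 0, 0, 0, -22, -0.4, -0.5, -6, 0, 0, 0, -27, -0.4, -0.5, -8, 0, 0, 0, -32, -0.5, -0.5, -9, 0, 0, 0, -37, -0.6, -0.5, -10, 0, 0, 0, -41, -0.7, -0.5, -10.7, 0, 0, 0, -43.3, -0.7, -0.5],
)

```text
time: 66.25
tool_pos: [0.466, -0.1491, 0.1569]
tool_rot: [2.764, 1.565, 2.835]
contact_force: [0.8, 1.5, -0.9]
opening: 0.0355
```

Call:
jog_arm(
  plan=[0, 0, 0, 2, -0.3, 0, -0.5, 0, 0, 0, 6, -0.5, 0, -0.5, 0, 0, 0, 10, -0.5, 0, -0.5, 0, 0, 0, 10, -0.5, 0, -0.5, 0, 0, 0, 10, -0.5, 0, -0.5],
)

```text
time: 66.75
tool_pos: [0.4672, -0.1511, 0.058]
tool_rot: [2.659, 1.565, 2.731]
contact_force: [-0.2, -0.4, 0.3]
opening: 0.0355
```

Run:
```python
from h import *
go((trp(-.068,.07,.0105),TR[2]))
```

```text
true [ 0.4672 -0.1511  0.0947] chamber [-0.002  -0.3729] phi 0.0728 q [-0.47  0.44  1.79 -0.    0.92 -0.54] F [-0.2 -0.4  0.3] open 0.0355 t 66.8
-> [ 0.4674 -0.1523  0.0105] : [0.0, -0.3, -0.1] [8.42, -0.14, 0.06]
```

Call:
jog_arm(
  plan=[0, -0.3, -0.1, 3, -0.1, 0, -0.5, 0, -0.3, -0.1, 5.5, -0.1, 0, -0.5, 0, -0.3, -0.1, 7, -0.1, 0, -0.5, 0, -0.3, -0.1, 7.8, -0.1, 0, -0.5, 0, -0.3, -0.1, 7.8, -0.1, 0, -0.5],
)

```text
time: 67.25
tool_pos: [0.4684, -0.1526, -0.0189]
tool_rot: [-0.323, 1.567, -0.25]
contact_force: [0.1, 0.4, -0.1]
opening: 0.0354
```

Call:
jog_arm(
  plan=[0, 0, 0, 0.2, 0, 0, -0.5, 0, 0, 0, 0.4, 0, 0, -0.5, 0, 0, 0, 0.5, 0, 0, -0.5, 0, 0, 0, 0.5, 0, 0, -0.5],
)

```text
time: 67.65
tool_pos: [0.4679, -0.1525, -0.0242]
tool_rot: [-0.301, 1.567, -0.228]
contact_force: [-0.5, -0.3, -0.4]
opening: 0.0352
```

Run:
```python
from h import *
go((trp(-.068,.07,.0102),TR[2]))
```

```text
true [ 0.4679 -0.1525  0.0125] chamber [-0.0011 -0.3742] phi 0.0727 q [-0.47  0.57  1.86  0.    0.71 -0.55] F [-0.5 -0.3 -0.4] open 0.0352 t 67.7
-> [ 0.4674 -0.1523  0.0102] : [0.0, 0.2, 0.1] [0.23, 0.03, -0.05]
```

Call:
jog_arm(
  plan=[0, 0.2, 0.1, 0.2, 0, 0, -0.5, 0, 0.2, 0.1, 0.2, 0, 0, -0.5],
)

```text
time: 67.85
tool_pos: [0.468, -0.1526, -0.0264]
tool_rot: [1.963, 1.57, 2.036]
contact_force: [-0.3, -1.0, 0.8]
opening: 0.0353
```

Call:
jog_arm(
  plan=[0, 0, 0, 0, 0, 0, -0.1, 0, 0, 0, 0, 0, 0, 0.05, 0, 0, 0, 0, 0, 0, 0.05, 0, 0, 0, -1, 0, 0, 0.05, 0, 0, 0, -4, 0, 0, 0.05, 0, 0, 0, -8, 0, 0, 0.05, 0, 0, 0, -12, 0, 0, 0.1, 0, 0, 0, -16, 0, 0, 0.1, 0, 0, 0, -20, 0, 0, 0.1],
)

```text
time: 68.75
tool_pos: [0.4675, -0.1524, 0.176]
tool_rot: [1.214, 1.57, 1.286]
contact_force: [0.4, -1.3, 0.1]
opening: 0.0502
```

Call:
jog_arm(
  plan=[0, 0, 0, 0, 4, 0, 0.1, 0, 0, 0, 0, 8, 0, 0.1, 0, 0, 0, 0, 12, 0, 0.1, 0, 0, 0, 0, 14, 0, 0.1, 0, 0, 0, 0, 14, 0, 0.1],
)

```text
time: 69.25
tool_pos: [0.4572, -0.0107, 0.1745]
tool_rot: [1.373, 1.57, 1.449]
contact_force: [-0.3, -0.4, -0.2]
opening: 0.0503
```

Run:
```python
from tray import *
go()
d=grab("side","s38f"); crop(d,"s38",165,110,315,340,2.6)
t=grab("top","t38f"); crop(t,"t38",120,155,400,290,2.8)
crop(t,"t39",250,155,400,275,5)
```

```text
true [ 0.4572 -0.0107  0.2112] chamber [-0.0279 -0.2346] phi 0.0762 q [-0.19  0.23  1.72  0.    1.19 -0.27] F [-0.3 -0.4 -0.2] open 0.0503 t 69.2
```

View pics/s38.png

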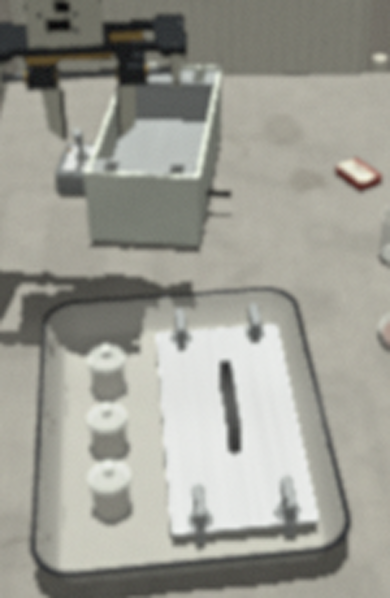

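View pics/t38f.png

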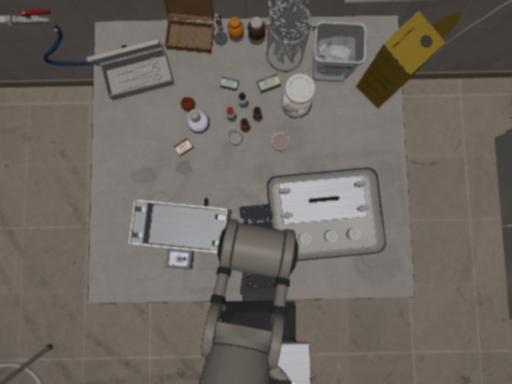

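View pics/t39.png

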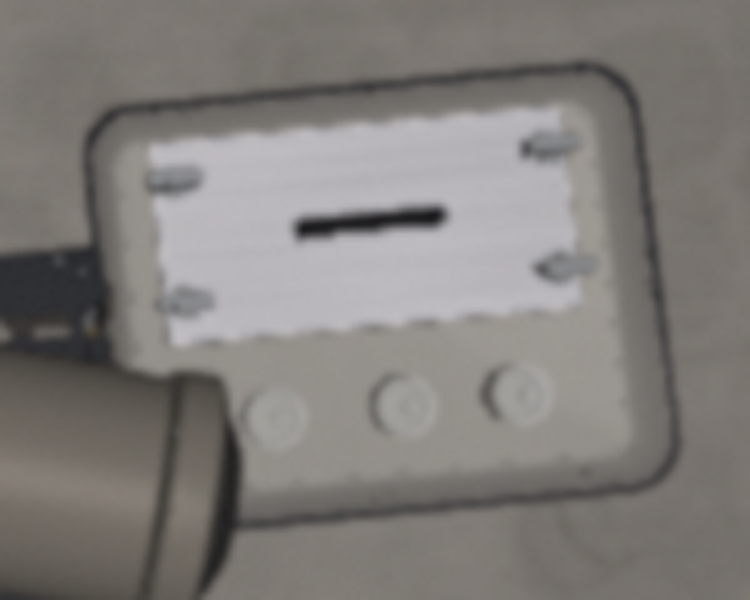

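Run:
```python
from h import *
t=grab("top")
c,s=np.cos(TR[2]),np.sin(TR[2]); M=np.array([[c,-s],[s,c]])
W=plane(t,np.array([(275,417),(408,405),(523,393)])/5+[250,155]-.5,.055)[:,:2]; print("bottles",((W-TR[:2])@M).round(3).tolist())
W=plane(t,np.array([(371,220)])/5+[250,155]-.5,.052)[:,:2]; print("cover",((W-TR[:2])@M).round(3).tolist())
go()
print(robot.hand_in())
```

```text
bottles [[-0.066, 0.074], [-0.067, -0.006], [-0.066, -0.075]]
cover [[0.046, 0.003]]
true [ 0.4579 -0.0136  0.2107] chamber [-0.0269 -0.2374] phi 0.0728 q [-0.2   0.23  1.72  0.    1.18 -0.27] F [0.4 0.3 0.1] open 0.0502 t 69.4
the job is handed in; nothing more can be done
None
```

The job is finished and handed in at about 69 s. I flipped the toggle to OFF and turned all four screws anticlockwise to their stops. The cover is in the tray, flat and handle up, and all three bottles from the chamber stand beside it.

**Last checks:**
- **Cover:** centre at about (46, 3) mm in the tray frame, flat and released.
- **Bottles:** upright at about (-66, 74), (-67, -6) and (-66, -75) mm in the tray frame. The chamber is empty.
- **Toggle and bystanders:** the camera pictures show the toggle leaning right, and the beaker and petri dish look unmoved.
- **Tray and robot:** the tray showed no shift in any picture. At hand-in the gripper was about 0.2 m above the worktop, touching nothing, and the force reading was near zero.

**What disagreed or went wrong:**
- The reported tool height was about 37 mm lower than the real fingertip height. I confirmed this by touching the worktop in two places and corrected every later move for it.
- My first pushes on the toggle with shut fingers missed because of that offset. The next two only pressed on the bat's end with up to about 13 N. Closing the opened fingers around the bat flipped it.
- The measured tray outline came out about 2% small, 260 x 339 mm against the stated 265 x 345.

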